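# Load angle cleats into a screw-down tacking jig and clamp them

### The arm

A 7-joint arm with a two-finger parallel gripper is mounted at the origin on the work surface. World frame = base frame: x ahead of the robot, y to its left, z up, the work surface at z = 0. Lengths are in m, angles in degrees, forces in N, time in s.
With the tool pointing down it reaches from about 0.425 to 0.875 m from the base axis. Payload 4.7 kg.
Tool frame: the origin (TCP) lies between the finger pads; the fingertips stand 14 mm ahead of it and the grasp point (between the pads) lies 5 mm behind it; z points along the fingers, x is the direction in which the jaws open and shut, and the axes are right-handed (so a half turn about z gives the same grasp; the last joint's range is limited). The gripper opens to 87 mm and grips with 3 to 60 N. Pads are 19 mm wide; open, the fingers measure 117 mm over their backs; the gripper's body (75 mm by 190 mm) begins 51 mm behind the grasp point.
Start: joints at [73.975, 18.392, -4.016, 83.108, 1.295, 78.541, -3.26], TCP at [0.188, -0.622, 0.237] pointing down, gripper open.
Joint ranges: [-163.93, 163.93], [-17.29, 119.83], [-79.2, 71.16], [3.27, 140.29], [-89.18, 269.18], [5.43, 117.66], [-154.24, 154.24]. Speed limits (degrees/s): [147.25, 147.25, 180, 180, 180, 180, 180].

### API

Orientations are given as a 3x3 rotation matrix whose columns are the frame's x, y, z axes.
In Python, from rig import sensors, eyes, hand_in gives the robot as it stands.
- The arm moves only by the tool carry_out, never from a script. Its argument "series" is a list of rows, each an object with "offset": the shift along the tool's x, y, z in m, a list of three; "twist": the turn, a rotation vector about the tool's x, y, z in rad, a list of three. A call has exactly 5 rows; each row is the pose to reach, as a shift and turn from the pose measured when the call began, along the tool's axes at that moment; what a row does not reach only later rows make up. A row lasts 1/8 s, in which the tool goes at most 62.5 mm and 10.7 degrees, less where a joint would pass 70% of its speed; a pose out of reach is approached as far as the arm can. A call with a gripper value outside its range is refused whole. "hand" is the finger opening in m, from 0 to 0.087, set as the call begins (left out, the last holds). The fingers move at their own pace and stop on an object; "force" is the grip in N (left out, the last holds). Time passes only in rows, so rows that repeat a pose let the fingers close, or fill a call up. It gives the time, the measured TCP pose, the force and the opening at its end, in the units of the state.
- sensors.observe(): the state, without advancing time (a new reading comes with each control period).
- eyes.get_image(name): name is "side" or "top" or "wrist"; returns (picture, depth): 400x640x3 uint8, red, green, blue; 400x640 float32, m along the optical axis (not along the pixel's ray), 0 where there is no reading.
- eyes.camera_info(name): a dict with "camera_matrix" (3x3 intrinsics, pixels), "k1" (the pictures are not rectified: a ray, as slopes to the right and down, at radius r is drawn at 1 + k1 r^2 times it, then the intrinsics apply), "position" and "attitude" of the camera in the world; the wrist camera has in their place "tool_from_camera" (4x4, takes a point from camera to tool coordinates, whose origin is the TCP and whose axes are the tool frame's). Camera axes: x right, y up, looking along -z (the intrinsics and any distortion apply to the point x, -y, -z); pixel columns grow to the right and rows downward; lengths in m; the calibration is good to about 2 mm. A picture is of the moment at which its call begins: read the wrist's pose just before it. camera_info takes no time and is no camera call.
- hand_in(): hands the job in, once; it reports no verdict.
The state is a dict: "t": time; "q": joint angles; "joint_vel": joint speeds; "tau": joint torques, N m; "eef_pos": TCP position; "tcp_rot": TCP orientation; "contact_force": force on the tool from outside, world axes, zero at the start; "wrist_torque": the same for the moment, N m; "gripper_width": opening from 0.0 (shut) to 1.0 (fully open).
Only numpy, scipy, OpenCV 4.12 (cv2) and the standard library are available. Lean on these libraries where they do the work, as an engineer would, in place of code of your own. Each camera call takes 0.05 s, during which the arm holds its last target.

### The job

Get the angle cleats ready for tacking: first crank the jig's handwheel to raise the clamp beam until its pointer stands at the upper brass index on the scale. Then slide every angle cleat on the bench, flat leg first, into a bay of its own in the jig, fully home against the back stop (any bays), and crank the beam down until its pointer stands at the lower brass index, so that its spring feet hold the cleats. Leave the other things on the bench where they are.

Things in the scene. Friction and masses are not known exactly. Their poses are not given: they have to be found in the camera images.
- jig: tacking jig, fixed: grey base plate 200 x 300 mm, 15 mm thick, its upper face the floor of the bays and of a 48 mm apron before them; origin on the bench (plate x = -70 to +130 mm, y = +-150 mm), front to -x, z up. Four bays at y = +99, +33, -33, -99 mm, mouth at x = -22, back stop face at x = +50 mm. Clamp beam front face at x = 24 mm; behind, two guide posts, crosshead, handwheel on top
- bay0 (a point): first bay from the left (+y): point on its floor, on its centre line, at the face of the back stop; axes as the jig's. The bay is a T-slot open to the front, its mouth 72 mm before this point: 58 mm wide, roofed along each side by an 8 mm wide lip, 12 mm high under the lips (lip tops 17 mm above the floor). A cleat is home when its tip touches the stop: heel 85 mm before this point
- bay1 (a point): second bay from the left (+y): point on its floor, on its centre line, at the face of the back stop; axes as the jig's. The bay is a T-slot open to the front, its mouth 72 mm before this point: 58 mm wide, roofed along each side by an 8 mm wide lip, 12 mm high under the lips (lip tops 17 mm above the floor). A cleat is home when its tip touches the stop: heel 85 mm before this point
- bay2 (a point): third bay from the left (+y): point on its floor, on its centre line, at the face of the back stop; axes as the jig's. The bay is a T-slot open to the front, its mouth 72 mm before this point: 58 mm wide, roofed along each side by an 8 mm wide lip, 12 mm high under the lips (lip tops 17 mm above the floor). A cleat is home when its tip touches the stop: heel 85 mm before this point
- bay3 (a point): fourth bay from the left (+y): point on its floor, on its centre line, at the face of the back stop; axes as the jig's. The bay is a T-slot open to the front, its mouth 72 mm before this point: 58 mm wide, roofed along each side by an 8 mm wide lip, 12 mm high under the lips (lip tops 17 mm above the floor). A cleat is home when its tip touches the stop: heel 85 mm before this point
- clamp_beam: steel clamp beam, 28 mm thick, moved by the screw; axes as the jig's; its origin's height over the jig's is the opening under its four spring feet (20 mm copper pads over the bays at x = 36 mm, 40 mm below the beam's underside). A foot yields upward: 4 N preload, 1 N per mm, 14 mm travel. At the start the opening (1 to 6 mm) is less than a leg's thickness
- pointer (a point): tip of the beam's steel pointer at the scale, a 24 mm wide upright aluminium strip with lines every 5 mm, left (+y) of the guide posts; it moves up and down with the beam
- mark_up (a point): upper brass index on the scale strip: loading position, feet 21 to 29 mm above the bay floors. Its height differs from job to job. The pointer is at it when level with it (within 2 mm)
- mark_low (a point): lower brass index on the scale strip: clamping position, (empty) feet 1.5 to 4.5 mm above the bay floors. Its height differs from job to job. The pointer is at it when level with it (within 1.5 mm)
- screw_axis (a point): vertical axis of the screw, at the crosshead's upper face, 155 mm above the bench, 95 mm behind the jig's origin. The handwheel, 120 mm across, lies level above it, its upper face 182 mm above the bench
- handwheel (a joint): handwheel angle, rad, growing anticlockwise seen from above, which raises the beam 6 mm a turn (clockwise lowers it); runs from -1.5 to 38, stays where left, takes about 3 to 5 N at the crank handle. At 0 the feet just touch the floors and the crank handle lies towards the jig's +x from the axis; at angle a it has gone round by a
- crank (a point): the handwheel's crank handle at gripping height: vertical, black, round, 22 mm thick, 54 mm tall (185 to 239 mm above the bench; this point 215 mm), 45 mm from the screw axis. Its sleeve spins freely on its pin, so a gripper can hold it and go round without turning itself
- cleat0: steel angle cleat (up to four alike), an L: flat leg 85 mm long, upright leg 75 mm high, both 50 mm wide and 8 mm thick, 0.35 to 0.6 kg; it stands on its flat leg. Origin: underside of the heel (outer foot of the upright leg), mid-width; x along the flat leg to its tip (x = 85 mm), z up. The upright leg fills x = 0 to 8 mm, z = 8 to 75 mm
- cleat1: steel angle cleat (up to four alike), an L: flat leg 85 mm long, upright leg 75 mm high, both 50 mm wide and 8 mm thick, 0.35 to 0.6 kg; it stands on its flat leg. Origin: underside of the heel (outer foot of the upright leg), mid-width; x along the flat leg to its tip (x = 85 mm), z up. The upright leg fills x = 0 to 8 mm, z = 8 to 75 mm
- cleat2: steel angle cleat (up to four alike), an L: flat leg 85 mm long, upright leg 75 mm high, both 50 mm wide and 8 mm thick, 0.35 to 0.6 kg; it stands on its flat leg. Origin: underside of the heel (outer foot of the upright leg), mid-width; x along the flat leg to its tip (x = 85 mm), z up. The upright leg fills x = 0 to 8 mm, z = 8 to 75 mm
- cleat3: steel angle cleat (up to four alike), an L: flat leg 85 mm long, upright leg 75 mm high, both 50 mm wide and 8 mm thick, 0.35 to 0.6 kg; it stands on its flat leg. Origin: underside of the heel (outer foot of the upright leg), mid-width; x along the flat leg to its tip (x = 85 mm), z up. The upright leg fills x = 0 to 8 mm, z = 8 to 75 mm
- spray: bystander: bare spray can, 54 mm across, 150 mm tall, upright; origin at its underside
- rodtube: bystander: grey tube for filler rods, 62 mm across, 200 mm tall, upright; origin at its underside
- brush: bystander: wire brush lying on the bench
- hammer: bystander: hammer lying on the bench
There are look-alikes about, which are no part of the job. Leave any pink look-alike of the cleat1 alone. What is shaped like the cleat3 but black or green is not meant.

How it is judged:
By the outcome, as a careful person would: the job done as asked, in the order asked, and still so for the second after the job is handed in, with the robot touching nothing.
Of cleat0, cleat1, cleat2, cleat3 only 2 to 4 are there at a start; the rules pass over those that are not, and their reading is None.
At some moment in a run one of cleat0, cleat1, cleat2, cleat3 may be knocked a few centimetres aside while the robot is not near it.
Once in a run the grip may slacken for a moment while it holds something.
It also fails if it takes over 210 s, if anything falls off the work surface, if the arm or the gripper's body presses on something with over 40 N, if the wrist force passes 120 N, or if a joint passes its speed limit or range.

## Working session

There is one attempt and no reset: what is moved stays moved. The work goes in short steps, Python scripts to look and compute and a tool call to move; the robot and the scene stay as the last step left them, time stands still between calls to the robot, and variables do not carry over. Pictures are saved under pics/ and viewed, and the job is handed in when it is done.

Besides the shell and the picture viewer there is one more tool, called after ">>>" as name(argument=value, ...), one argument or row to a line, values as JSON. carry_out: Moves the arm, as the interface text tells. Its arguments: {"type":"object","properties":{"series":{"type":"array","items":{"type":"object","properties":{"offset":{"type":"array","items":{"type":"number"}},"twist":{"type":"array","items":{"type":"number"}}}}},"hand":{"type":"number"},"force":{"type":"number"}},"required":["series"]}

```bash
mkdir -p pics; ls; cat > h.py <<'E'
import numpy as np, cv2
from rig import sensors, eyes, hand_in
def grab(n,tag):
    s=sensors.observe(); im,d=eyes.get_image(n); cv2.imwrite(f'pics/{tag}.png',im[:,:,::-1]); np.save(f'pics/{tag}.npy',d)
    ci=eyes.camera_info(n); K=np.array(ci['camera_matrix'])
    if n=='wrist':
        T=np.eye(4);T[:3,:3]=np.array(s['tcp_rot']);T[:3,3]=s['eef_pos'];T=T@np.array(ci['tool_from_camera'])
    else:
        T=np.eye(4);T[:3,3]=ci['position'];T[:3,:3]=np.array(ci['attitude'])
    np.savez(f'pics/{tag}.npz',K=K,k1=ci['k1'],T=T)
    return im,d
def load(tag):
    z=np.load(f'pics/{tag}.npz'); return cv2.imread(f'pics/{tag}.png'),np.load(f'pics/{tag}.npy'),z['K'],float(z['k1']),z['T']
def rays(tag,uv):
    im,d,K,k1,T=load(tag); uv=np.asarray(uv,float).reshape(-1,1,2)
    p=cv2.undistortPoints(uv,K,np.array([k1,0,0,0,0.])).reshape(-1,2)
    r=np.c_[p[:,0],-p[:,1],-np.ones(len(p))]
    return T[:3,3],r@T[:3,:3].T
def pts(tag,uv):
    d=np.load(f'pics/{tag}.npy'); uv=np.asarray(uv,float).reshape(-1,2)
    o,r=rays(tag,uv); z=d[uv[:,1].astype(int),uv[:,0].astype(int)]
    return o+r*z[:,None]
def onz(tag,uv,z):
    o,r=rays(tag,uv); return o+r*((z-o[2])/r[:,2])[:,None]
def cloud(tag):
    d=np.load(f'pics/{tag}.npy');h,w=d.shape
    u,v=np.meshgrid(np.arange(w),np.arange(h)); return pts(tag,np.c_[u.ravel(),v.ravel()]).reshape(h,w,3)
def proj(tag,P):
    im,d,K,k1,T=load(tag); p=(np.asarray(P,float).reshape(-1,3)-T[:3,3])@T[:3,:3]
    p=p*[1,-1,-1]; return cv2.projectPoints(p.reshape(-1,1,3),np.zeros(3),np.zeros(3),K,np.array([k1,0,0,0,0.]))[0].reshape(-1,2)
E
python3 - <<'E'
from h import *
for n in ['side','top','wrist']:
    grab(n,n+'0'); ci=eyes.camera_info(n); print(n,ci)
print(sensors.observe())
E
```

```text
pics
side {'camera_matrix': array([[519.73357384,   0.        , 326.23062825],
       [  0.        , 519.73357384, 187.08941737],
       [  0.        ,   0.        ,   1.        ]]), 'k1': 0.02761510053666762, 'position': array([0.01513647, 0.88526078, 1.25033602]), 'attitude': array([[-0.86450343,  0.36669368, -0.34375799],
       [-0.50257239, -0.64070743,  0.58044378],
       [-0.00740323,  0.67455892,  0.73818389]])}
top {'camera_matrix': array([[496.39907159,   0.        , 317.92719125],
       [  0.        , 496.39907159, 200.93563229],
       [  0.        ,   0.        ,   1.        ]]), 'k1': -0.13065210754045775, 'position': array([0.34699461, 0.006453  , 1.51643595]), 'attitude': array([[ 0.01562076,  0.99019185, -0.13883834],
       [-0.99986123,  0.01466522, -0.00790276],
       [-0.00578916,  0.13894253,  0.99028353]])}
wrist {'camera_matrix': array([[352.72816631,   0.        , 318.41970788],
       [  0.        , 352.72816631, 196.49037872],
       [  0.        ,   0.        ,   1.        ]]), 'k1': -0.04745718424971649, 'tool_from_camera': array([[ 9.99999557e-01,  6.
[... 416 characters left out ...]
12937, -3.26196541]), 'joint_vel': array([ 0.01002845,  0.02286464, -0.03143672, -0.2568517 , -0.03011977,
       -0.03525114,  0.06810281]), 'tau': array([-9.92104447e-06, -4.91795039e+01, -4.04674010e-01, -3.12876213e+01,
       -6.39511971e-02,  4.05115506e-02,  1.04710346e-04]), 'eef_pos': array([ 0.1880596 , -0.62179656,  0.23572194]), 'tcp_rot': array([[ 2.89580570e-01, -9.57153493e-01, -5.33395589e-04],
       [-9.57152572e-01, -2.89581035e-01,  1.33334618e-03],
       [-1.43067820e-03,  1.24429812e-04, -9.99998969e-01]]), 'contact_force': array([-0.01873325, -0.60042881, -0.00707752]), 'wrist_torque': array([-0.01229138,  0.04610394,  0.03287099]), 'gripper_width': 1.000540116510781}
```

View pics/side0.png

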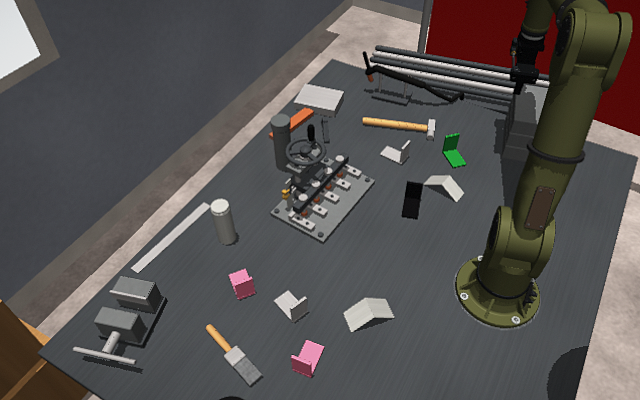

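View pics/top0.png

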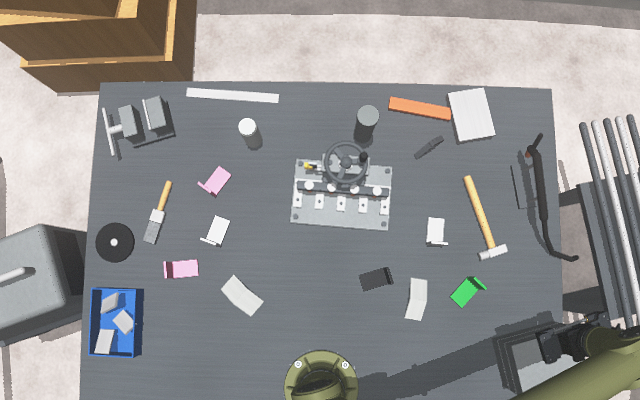

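View pics/wrist0.png

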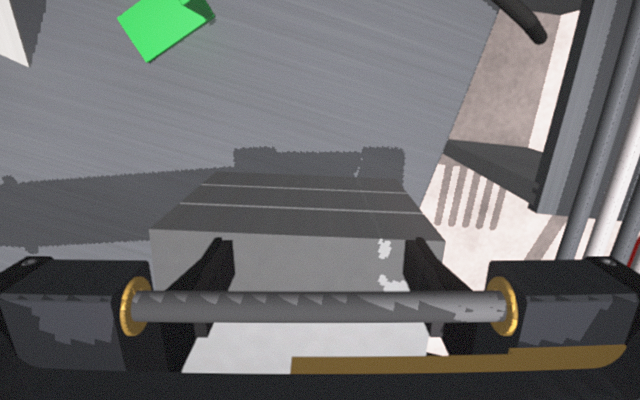

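```bash
python3 - <<'E'
from h import *
im=load('top0')[0]
def c(im,x,y,w=70,h=60,s=5):
    a=im[max(0,y-h//2):y+h//2,max(0,x-w//2):x+w//2]; return cv2.resize(a,(w*s,h*s),interpolation=cv2.INTER_CUBIC)
t=[(217,230),(436,231),(242,295),(416,299)]
r1=np.hstack([c(im,x,y,80,60,5) for x,y in t[:2]]); r2=np.hstack([c(im,x,y,80,60,5) for x,y in t[2:]])
cv2.imwrite('pics/c1.png',np.vstack([r1,r2]))
im=load('side0')[0]
t=[(292,305),(396,152),(370,313),(440,190)]
r1=np.hstack([c(im,x,y,80,60,5) for x,y in t[:2]]); r2=np.hstack([c(im,x,y,80,60,5) for x,y in t[2:]])
cv2.imwrite('pics/c2.png',np.vstack([r1,r2]))
a=im[90:250,230:390]; cv2.imwrite('pics/c3.png',cv2.resize(a,(600,600),interpolation=cv2.INTER_CUBIC))
a=load('top0')[0][130:240,270:420]; cv2.imwrite('pics/c4.png',cv2.resize(a,(750,550),interpolation=cv2.INTER_CUBIC))
a=load('top0')[0][280:360,80:150]; cv2.imwrite('pics/c5.png',cv2.resize(a,(420,480),interpolation=cv2.INTER_CUBIC))
E
```

```text
(no output)
```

View pics/c1.png

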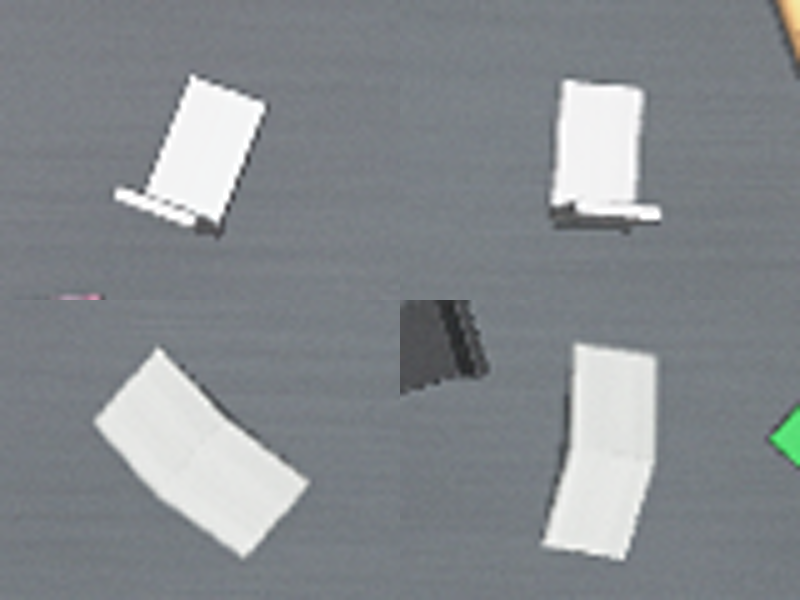

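View pics/c2.png

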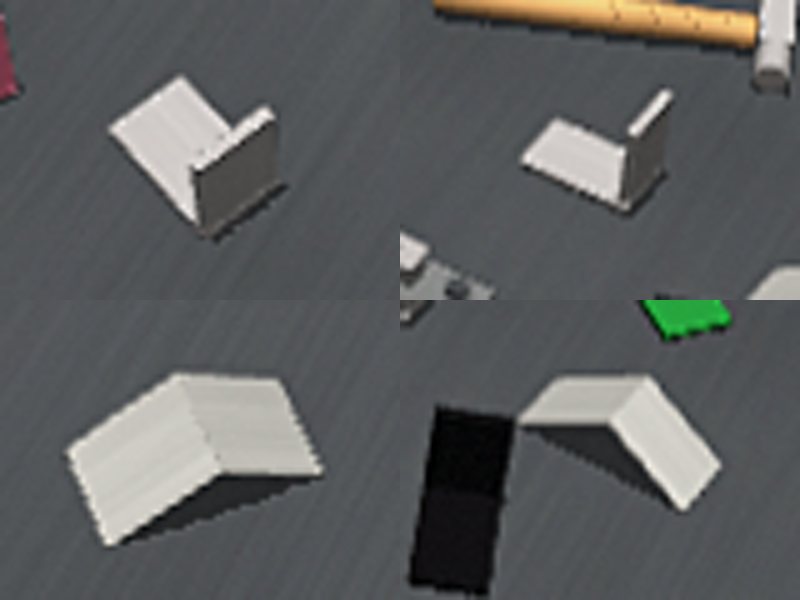

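View pics/c3.png

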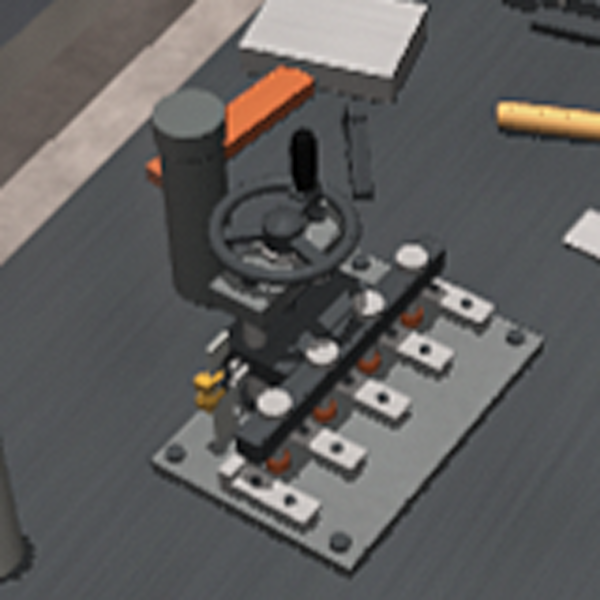

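View pics/c4.png

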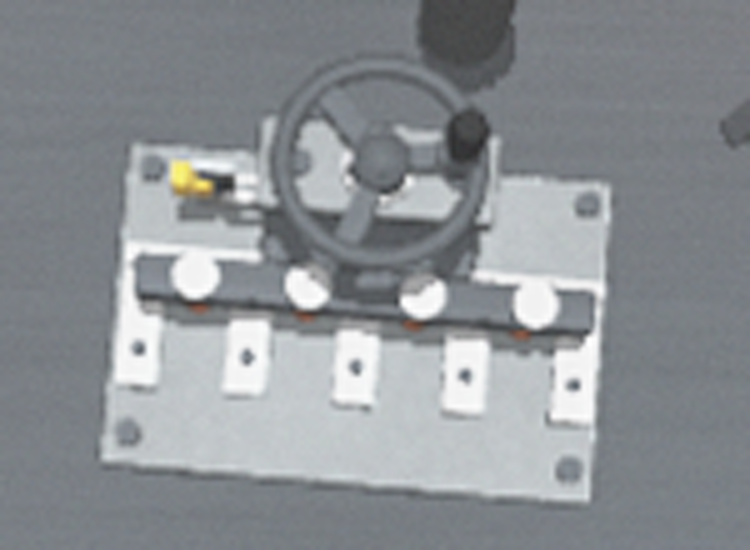

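View pics/c5.png

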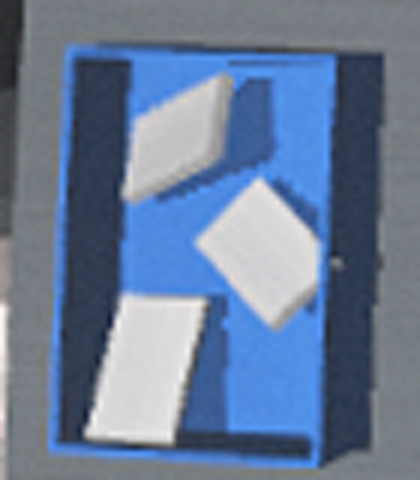

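```bash
python3 - <<'E'
from h import *
C=cloud('top0')
def P(*uv): 
    for p in pts('top0',uv): print(np.round(p*1000,0))
print('tents');
P((231,283),(236,293),(243,288),(250,300)); 
for cx,cy in [(242,295),(416,299),(217,230),(436,231)]:
    R=C[cy-25:cy+25,cx-28:cx+28].reshape(-1,3); R=R[(R[:,2]>.006)]
    print((cx,cy),len(R),'zmax',np.percentile(R[:,2],[1,50,99.5]).round(4), R.min(0).round(3),R.max(0).round(3))
# tent side normals
for pts4 in [[(222,281),(236,283),(228,297)]]:
    pass
for tag,regs in {'t1':[(232,287),(252,303)],'t2':[(418,287),(412,310)]}.items():
    n=[]
    for (x,y) in regs:
        R=C[y-5:y+6,x-4:x+5].reshape(-1,3); c=R.mean(0); v=np.linalg.svd(R-c)[2][2]; v*=np.sign(v[2]); n.append(v); print(tag,c.round(3),v.round(3))
    print('angle between normals',np.degrees(np.arccos(n[0]@n[1])))
x=pts('top0',[(125,300),(110,300),(123,322),(104,342)]);print(x.round(3))
E
```

```text
tents
[304. 276.  17.]
[275. 257.  31.]
[291. 236.  39.]
[255. 216.  25.]
(242, 295) 800 zmax [0.0063 0.0246 1.5164] [0.196 0.006 0.006] [0.347 0.329 1.516]
(416, 299) 703 zmax [0.0061 0.0251 1.5164] [ 0.196 -0.364  0.006] [0.347 0.006 1.516]
(217, 230) 424 zmax [0.006  0.0093 1.5164] [0.347 0.006 0.006] [0.542 0.411 1.516]
(436, 231) 395 zmax [0.006  0.01   1.5164] [ 0.347 -0.423  0.006] [0.548 0.006 1.516]
t1 [0.292 0.272 0.019] [0.359 0.492 0.793]
t1 [0.246 0.211 0.017] [-0.351 -0.481  0.803]
angle between normals 74.08335881006666
t2 [ 0.302 -0.28   0.049] [-0.037 -0.981  0.193]
t2 [ 0.235 -0.262  0.05 ] [-0.059 -0.981  0.184]
angle between normals 1.3450019618031372
[[ 0.242  0.611 -0.003]
 [ 0.243  0.638  0.047]
 [ 0.18   0.594  0.047]
 [ 0.118  0.65   0.05 ]]
```

```bash
python3 - <<'E'
from h import *
rng=np.random.default_rng(0)
for tag,boxes in {'top0':[(205,265,275,325),(398,268,436,328)],'side0':[(335,290,400,340),(420,170,470,205)]}.items():
    C=cloud(tag); d=np.load(f'pics/{tag}.npy')
    for x0,y0,x1,y1 in boxes:
        im=load(tag)[0]; M=np.zeros(d.shape,bool);M[y0:y1,x0:x1]=1
        R=C[M&(d>0)&(im.min(2)>120)]; R=R[(R[:,2]>.008)&(R[:,2]<.1)]
        print(tag,(x0,y0),len(R),'z',np.percentile(R[:,2],[50,98,99.8]).round(4),R.min(0).round(3),R.max(0).round(3))
        ns=[]
        for k in range(2):
            best=None
            for _ in range(400):
                a=R[rng.choice(len(R),3,False)]; n=np.cross(a[1]-a[0],a[2]-a[0]); l=np.linalg.norm(n)
                if l<1e-5: continue
                n/=l; i=abs((R-a[0])@n)<.003
                if best is None or i.sum()>best.sum(): best=i
            Q=R[best]; v=np.linalg.svd(Q-Q.mean(0))[2][2]; v*=np.sign(v[2]); ns.append(v); print('  plane',best.sum(),Q.mean(0).round(3),v.round(3)); R=R[~best]
        print('  ang',np.degrees(np.arccos(ns[0]@ns[1])))
E
```

```text
top0 (205, 265) 718 z [0.0264 0.0451 0.0506] [0.212 0.163 0.008] [0.345 0.344 0.052]
  plane 276 [0.254 0.225 0.028] [-0.312 -0.4    0.862]
  plane 249 [0.287 0.264 0.026] [0.348 0.429 0.833]
  ang 64.02561061577155
top0 (398, 268) 569 z [0.0257 0.0464 0.0485] [ 0.208 -0.323  0.008] [ 0.336 -0.248  0.049]
  plane 229 [ 0.242 -0.276  0.027] [-0.519  0.135  0.844]
  plane 199 [ 0.292 -0.285  0.026] [ 0.603 -0.067  0.795]
  ang 69.54059986330809
side0 (335, 290) 794 z [0.0255 0.043  0.0464] [0.215 0.19  0.008] [0.323 0.303 0.047]
  plane 390 [0.283 0.263 0.026] [0.382 0.417 0.825]
  plane 290 [0.251 0.226 0.025] [-0.356 -0.423  0.833]
  ang 67.9979938027629
side0 (420, 170) 354 z [0.0256 0.0431 0.0458] [ 0.21  -0.313  0.008] [ 0.321 -0.243  0.047]
  plane 149 [ 0.242 -0.276  0.026] [-0.535  0.097  0.84 ]
  plane 114 [ 0.291 -0.283  0.024] [ 0.55  -0.125  0.826]
  ang 67.22654076529881
```

```bash
python3 - <<'E'
from h import *
uv=[(296.6,159),(392,166.6),(388,229.5),(290.6,221.5)]
W=onz('top0',uv,.015);print(W.round(4))
J=np.array([[130,150],[130,-150],[-70,-150],[-70,150]])/1000.
a=J-J.mean(0);b=W[:,:2]-W[:,:2].mean(0)
H=a.T@b; th=np.arctan2(H[0,1]-H[1,0],H[0,0]+H[1,1]); R=np.array([[np.cos(th),-np.sin(th)],[np.sin(th),np.cos(th)]])
t=W[:,:2].mean(0)-R@J.mean(0); print(np.degrees(th),t, (W[:,:2]-(J@R.T+t)).round(4))
# project into side
def w(x,y,z): return np.r_[R@[x,y]+t,z]
for tag in ['side0','top0']:
    im=load(tag)[0]
    L=[w(*j,.015) for j in J]
    for p,q in zip(L,L[1:]+L[:1]):
        u=proj(tag,[p,q]).astype(float); cv2.line(im,*[tuple(np.round(k).astype(int)) for k in u],(0,0,255),1)
    for y in (.099,.033,-.033,-.099):
        u=proj(tag,[w(-.022,y,.015),w(.05,y,.015)]); cv2.line(im,*[tuple(np.round(k).astype(int)) for k in u],(0,255,0),1)
    c=[w(.095+.06*np.cos(k),.06*np.sin(k),.182) for k in np.linspace(0,6.28,40)]
    cv2.polylines(im,[np.round(proj(tag,c)).astype(int).reshape(-1,1,2)],True,(255,0,0),1)
    x,y=(230,90) if tag=='side0' else (265,120)
    cv2.imwrite(f'pics/o_{tag}.png',cv2.resize(im[y:y+160,x:x+160],(600,600),interpolation=cv2.INTER_NEAREST))
E
```

```text
[[ 0.6876  0.0865  0.015 ]
 [ 0.6681 -0.209   0.015 ]
 [ 0.4731 -0.1957  0.015 ]
 [ 0.4932  0.1005  0.015 ]]
-3.88031766761689 [ 0.5505477  -0.05238227] [[-0.0028 -0.002 ]
 [-0.002   0.0019]
 [ 0.0025  0.0016]
 [ 0.0023 -0.0015]]
```

View pics/o_side0.png

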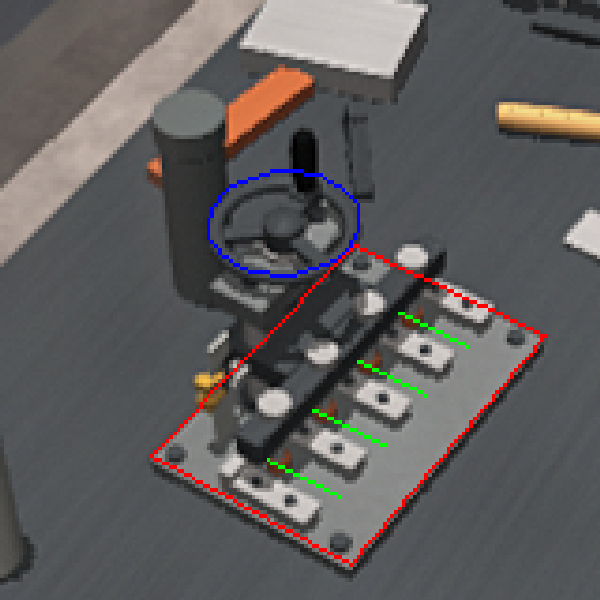

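View pics/o_top0.png

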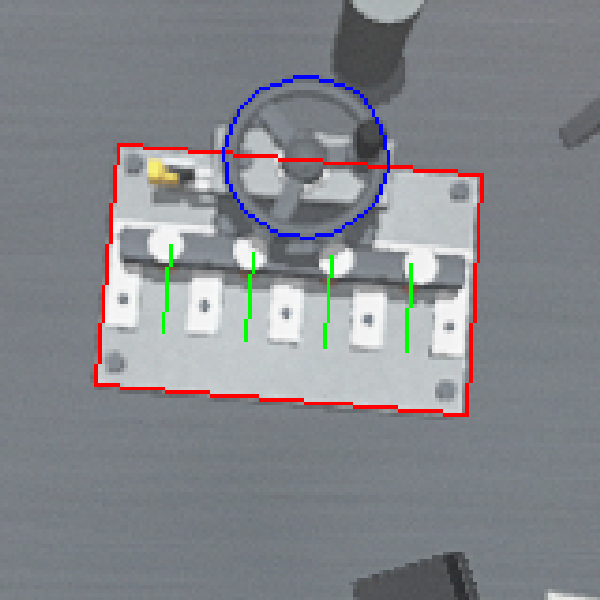

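```bash
cat > jig.py <<'E'
import numpy as np
th=np.radians(-3.88); t=np.array([.5505,-.0524])
R=np.array([[np.cos(th),-np.sin(th)],[np.sin(th),np.cos(th)]])
def w(x,y,z): return np.r_[R@[x,y]+t,z]
E
cat > plan.py <<'E'
import numpy as np
from scipy.spatial.transform import Rotation as Ro
from rig import sensors
def rot(yawdeg,tilt=0):
    # tool z down, tool x at world yaw; tilt about tool x (deg)
    a=np.radians(yawdeg); x=np.array([np.cos(a),np.sin(a),0]); z=np.array([0,0,-1.]); y=np.cross(z,x)
    return np.c_[x,y,z]@Ro.from_euler('x',tilt,degrees=True).as_matrix()
def show(wps,st=None,fmt=True):
    """wps: list of (pos,R) rows; prints rows rel to the current pose, in groups of 5 chained assuming perfect reach"""
    s=sensors.observe(); p0=np.array(s['eef_pos']);R0=np.array(s['tcp_rot'])
    wps=list(wps)
    while len(wps)%5: wps.append(wps[-1])
    for k in range(0,len(wps),5):
        if k: p0,R0=wps[k-1]
        print('[',end='')
        print(',\n'.join('{"offset":[%.4f,%.4f,%.4f],"twist":[%.3f,%.3f,%.3f]}'%(*(R0.T@(p-p0)),*Ro.from_matrix(R0.T@Rr).as_rotvec()) for p,Rr in wps[k:k+5])+']')
def line(p1,R1,n,p0=None,R0=None):
    s=sensors.observe()
    p0=np.array(s['eef_pos']) if p0 is None else p0; R0=np.array(s['tcp_rot']) if R0 is None else R0
    rv=Ro.from_matrix(R0.T@R1).as_rotvec()
    return [(p0+(np.array(p1)-p0)*i/n,R0@Ro.from_rotvec(rv*i/n).as_matrix()) for i in range(1,n+1)]
def st():
    s=sensors.observe(); R=np.array(s['tcp_rot']); print('t',round(s['t'],2),'p',np.round(s['eef_pos'],4),'yaw',np.degrees(np.arctan2(R[1,0],R[0,0])).round(2),'z',R[:,2].round(3),'F',np.round(s['contact_force'],1),'w',round(s['gripper_width']*87,1),'q',np.round(s['q'],0))
E
python3 - <<'E'
from plan import *
st(); show(line([.46,-.02,.40],rot(86),20))
E
```

```text
t 0.15 p [ 0.1881 -0.6218  0.2357] yaw -73.17 z [-0.001  0.001 -1.   ] F [-0.  -0.6 -0. ] w 87.0 q [74. 18. -4. 83.  1. 79. -3.]
[{"offset":[-0.0249,-0.0217,-0.0082],"twist":[-0.000,0.000,-0.139]},
{"offset":[-0.0497,-0.0435,-0.0164],"twist":[-0.000,0.000,-0.278]},
{"offset":[-0.0746,-0.0652,-0.0245],"twist":[-0.000,0.000,-0.417]},
{"offset":[-0.0995,-0.0869,-0.0327],"twist":[-0.000,0.000,-0.556]},
{"offset":[-0.1244,-0.1086,-0.0409],"twist":[-0.000,0.000,-0.694]}]
[{"offset":[-0.0052,-0.0326,-0.0082],"twist":[-0.000,0.000,-0.139]},
{"offset":[-0.0104,-0.0652,-0.0164],"twist":[-0.000,0.000,-0.278]},
{"offset":[-0.0156,-0.0978,-0.0246],"twist":[-0.000,0.000,-0.417]},
{"offset":[-0.0208,-0.1304,-0.0328],"twist":[-0.000,0.000,-0.556]},
{"offset":[-0.0260,-0.1631,-0.0410],"twist":[-0.000,0.000,-0.694]}]
[{"offset":[0.0169,-0.0284,-0.0082],"twist":[-0.000,0.000,-0.139]},
{"offset":[0.0337,-0.0568,-0.0164],"twist":[-0.000,0.000,-0.278]},
{"offset":[0.0506,-0.0852,-0.0246],"twist":[-0.000,0.000,-0.417]},
{"offset":[0.0675,-0.1135,-0.0328],"twist":[-0.000,0.000,-0.556]},
{"offset":[0.0843,-0.1419,-0.0411],"twist":[-0.000,0.000,-0.694]}]
[{"offset":[0.0311,-0.0110,-0.0082],"twist":[-0.000,0.000,-0.139]},
{"offset":[0.0623,-0.0220,-0.0164],"twist":[-0.000,0.000,-0.278]},
{"offset":[0.0934,-0.0330,-0.0247],"twist":[-0.000,0.000,-0.417]},
{"offset":[0.1245,-0.0440,-0.0329],"twist":[-0.000,0.000,-0.556]},
{"offset":[0.1556,-0.0551,-0.0411],"twist":[-0.000,0.000,-0.694]}]
```

>>> carry_out(
  series=[
    {"offset":[-0.025,-0.022,-0.008],"twist":[0,0,-0.139]},
    {"offset":[-0.05,-0.0435,-0.016],"twist":[0,0,-0.278]},
    {"offset":[-0.075,-0.065,-0.025],"twist":[0,0,-0.417]},
    {"offset":[-0.1,-0.087,-0.033],"twist":[0,0,-0.556]},
    {"offset":[-0.124,-0.109,-0.041],"twist":[0,0,-0.694]},
  ],
)

```text
t: 0.78
eef_pos: [0.2568, -0.4704, 0.2769]
tcp_rot: [[0.837, -0.547, -0.001], [-0.547, -0.837, 0.002], [-0.002, -0.001, -1.0]]
contact_force: [-0.6, 0.6, 0.8]
gripper_width: 0.996
```

>>> carry_out(
  series=[
    {"offset":[-0.005,-0.033,-0.008],"twist":[0,0,-0.139]},
    {"offset":[-0.01,-0.065,-0.016],"twist":[0,0,-0.278]},
    {"offset":[-0.016,-0.098,-0.025],"twist":[0,0,-0.417]},
    {"offset":[-0.021,-0.13,-0.033],"twist":[0,0,-0.556]},
    {"offset":[-0.026,-0.163,-0.041],"twist":[0,0,-0.694]},
  ],
)

```text
t: 1.4
eef_pos: [0.3244, -0.3186, 0.3182]
tcp_rot: [[0.993, 0.12, -0.001], [0.12, -0.993, 0.002], [-0.001, -0.002, -1.0]]
contact_force: [0.4, -0.1, 0.0]
gripper_width: 1.0
```

>>> carry_out(
  series=[
    {"offset":[0.017,-0.028,-0.008],"twist":[0,0,-0.139]},
    {"offset":[0.034,-0.057,-0.016],"twist":[0,0,-0.278]},
    {"offset":[0.051,-0.085,-0.025],"twist":[0,0,-0.417]},
    {"offset":[0.067,-0.114,-0.033],"twist":[0,0,-0.556]},
    {"offset":[0.084,-0.142,-0.041],"twist":[0,0,-0.694]},
  ],
)

```text
t: 2.02
eef_pos: [0.391, -0.1665, 0.3595]
tcp_rot: [[0.683, 0.73, -0.001], [0.73, -0.683, 0.002], [0.0, -0.002, -1.0]]
contact_force: [-1.0, 0.2, -0.3]
gripper_width: 1.0
```

>>> carry_out(
  series=[
    {"offset":[0.031,-0.011,-0.008],"twist":[0,0,-0.139]},
    {"offset":[0.062,-0.022,-0.016],"twist":[0,0,-0.278]},
    {"offset":[0.093,-0.033,-0.025],"twist":[0,0,-0.417]},
    {"offset":[0.125,-0.044,-0.033],"twist":[0,0,-0.556]},
    {"offset":[0.156,-0.055,-0.041],"twist":[0,0,-0.694]},
  ],
)

```text
t: 2.65
eef_pos: [0.4576, -0.0139, 0.4008]
tcp_rot: [[0.054, 0.999, -0.001], [0.999, -0.054, 0.001], [0.001, -0.001, -1.0]]
contact_force: [0.3, -0.1, -0.2]
gripper_width: 1.002
```

```bash
python3 - <<'E'
from plan import *
from h import *
st(); grab('wrist','w1'); st()
E
```

```text
t 2.65 p [ 0.4576 -0.0139  0.4008] yaw 86.93 z [-0.001  0.001 -1.   ] F [ 0.3 -0.1 -0.2] w 87.2 q [ 41.  -7. -38.  91.  -4.  95.  90.]
t 2.7 p [ 0.4591 -0.0089  0.4018] yaw 87.56 z [ 0.002  0.004 -1.   ] F [-0.   3.2  0.4] w 87.1 q [ 41.  -7. -38.  91.  -4.  95.  90.]
```

View pics/w1.png

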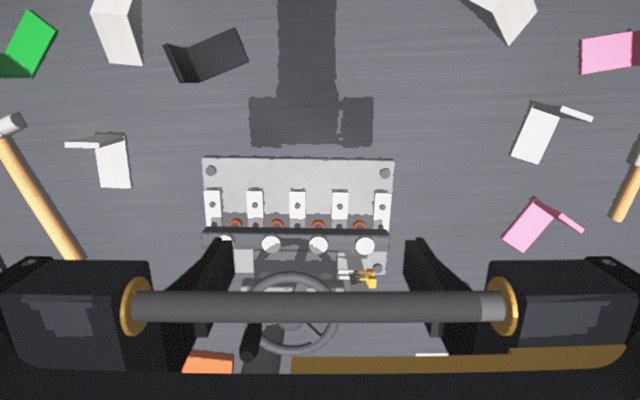

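```bash
python3 - <<'E'
from h import *
im=load('w1')[0]; cv2.imwrite('pics/c6.png',cv2.resize(im[215:305,320:420],(800,600),interpolation=cv2.INTER_CUBIC))
im=load('side0')[0]; cv2.imwrite('pics/c7.png',cv2.resize(im[165:225,260:320],(600,600),interpolation=cv2.INTER_CUBIC))
E
```

```text
(no output)
```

View pics/c6.png

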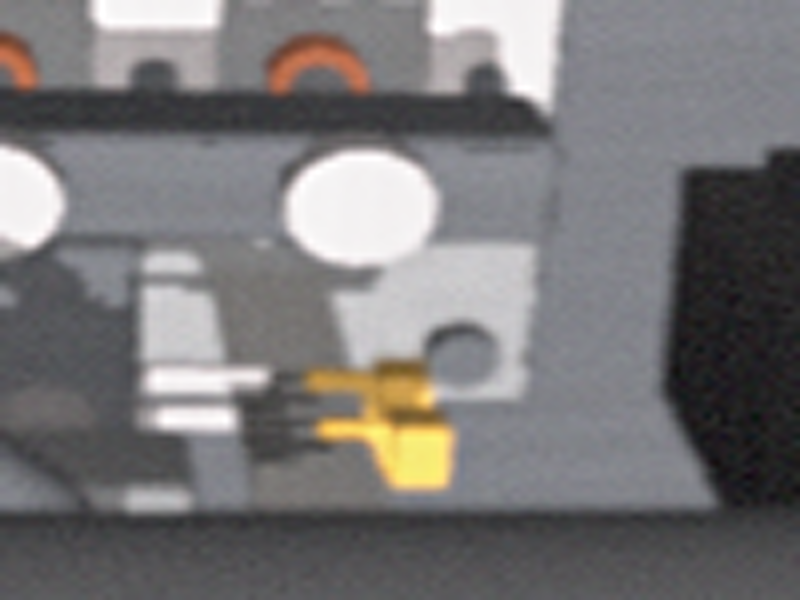

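View pics/c7.png

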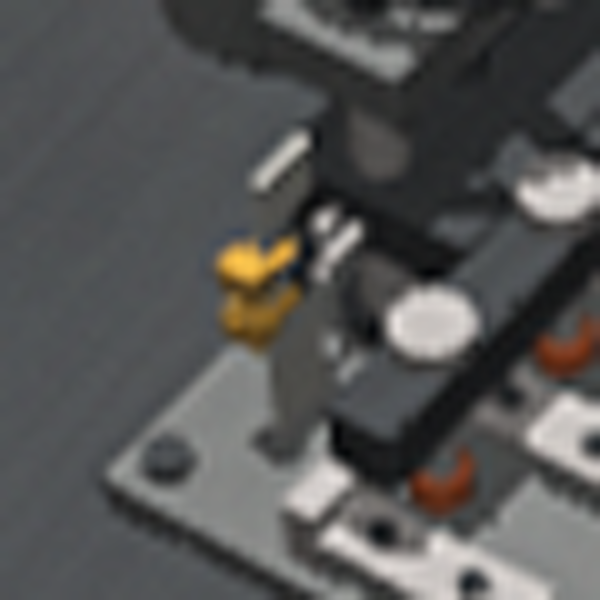

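```bash
python3 - <<'E'
from plan import *
from h import *
from jig import *
print('brass', pts('w1',[(372,283),(371,277),(362,271),(345,271),(345,277)]).round(4), pts('side0',[(284,191),(284,197),(290,189),(293,188),(288,181)]).round(4))
# camera pose for view
S=np.array([.625,.03,.115])
T=np.array(eyes.camera_info('wrist')['tool_from_camera'])
for look,dep in [(-49,35),(-70,35),(-49,30)]:
    tilt=90-dep-17.75
    Rt=rot(look+90,-tilt)
    Rt2=rot(look+90,tilt)
    for Rr in (Rt,Rt2):
        Rc=Rr@T[:3,:3]; v=-Rc[:,2]
        print(look,dep,'view dir',v.round(2))
        # want S at pixel (318,150): ray slope up = (196-150)/353
        ray=Rc@np.array([0,46/353,-1]); 
        c=S-ray*.30; p=c-Rr@T[:3,3]; print('cam',c.round(3),'tcp',p.round(3))
E
```

```text
brass [[0.6533 0.053  0.1013]
 [0.6483 0.0527 0.093 ]
 [0.6489 0.0418 0.0732]
 [0.6471 0.0158 0.0739]
 [0.6571 0.0155 0.0745]] [[0.6564 0.0513 0.0922]
 [0.6528 0.0589 0.0746]
 [0.6474 0.0326 0.0882]
 [0.6553 0.0059 0.0629]
 [0.6493 0.0364 0.1261]]
-49 35 view dir [ 0.54 -0.62 -0.57]
cam [0.479 0.199 0.319] tcp [0.581 0.081 0.251]
-49 35 view dir [-0.22  0.25 -0.94]
cam [ 0.715 -0.073  0.385] tcp [ 0.7   -0.055  0.216]
-70 35 view dir [ 0.28 -0.77 -0.57]
cam [0.549 0.24  0.319] tcp [0.603 0.093 0.251]
-70 35 view dir [-0.12  0.31 -0.94]
cam [ 0.672 -0.099  0.385] tcp [ 0.664 -0.076  0.216]
-49 30 view dir [ 0.57 -0.65 -0.5 ]
cam [0.468 0.212 0.299] tcp [0.574 0.09  0.245]
-49 30 view dir [-0.27  0.31 -0.91]
cam [ 0.73  -0.091  0.372] tcp [ 0.705 -0.061  0.206]
```

```bash
cat >> plan.py <<'E'
def viewpose(S,look,dep,dist,px=(318,150)):
    from rig import eyes
    T=np.array(eyes.camera_info('wrist')['tool_from_camera'])
    Rr=rot(look+90,-(90-dep-17.75)); Rc=Rr@T[:3,:3]
    ray=Rc@np.array([(px[0]-318)/353,-(px[1]-196)/353,-1]); c=np.array(S)-ray*dist
    return c-Rr@T[:3,3],Rr
E
python3 - <<'E'
from plan import *
p,R=viewpose([.652,.045,.09],-49,35,.32)
print(p,R.round(3)); show(line(p,R,8))
E
```

```text
[0.59870821 0.10740634 0.23978445] [[ 0.755  0.522  0.397]
 [ 0.656 -0.601 -0.457]
 [ 0.     0.605 -0.796]]
[{"offset":[0.0152,0.0168,0.0203],"twist":[-0.077,-0.034,0.098]},
{"offset":[0.0304,0.0336,0.0407],"twist":[-0.153,-0.067,0.195]},
{"offset":[0.0456,0.0504,0.0610],"twist":[-0.230,-0.101,0.293]},
{"offset":[0.0607,0.0671,0.0814],"twist":[-0.307,-0.134,0.391]},
{"offset":[0.0759,0.0839,0.1017],"twist":[-0.384,-0.168,0.489]}]
[{"offset":[0.0227,-0.0009,0.0202],"twist":[-0.077,-0.034,0.098]},
{"offset":[0.0455,-0.0017,0.0404],"twist":[-0.153,-0.067,0.195]},
{"offset":[0.0682,-0.0026,0.0606],"twist":[-0.230,-0.101,0.293]},
{"offset":[0.0682,-0.0026,0.0606],"twist":[-0.230,-0.101,0.293]},
{"offset":[0.0682,-0.0026,0.0606],"twist":[-0.230,-0.101,0.293]}]
```

>>> carry_out(
  series=[
    {"offset":[0.0152,0.0168,0.0203],"twist":[-0.077,-0.034,0.098]},
    {"offset":[0.0304,0.0336,0.0407],"twist":[-0.153,-0.067,0.195]},
    {"offset":[0.0456,0.0504,0.061],"twist":[-0.23,-0.101,0.293]},
    {"offset":[0.0607,0.0671,0.0814],"twist":[-0.307,-0.134,0.391]},
    {"offset":[0.0759,0.0839,0.1017],"twist":[-0.384,-0.168,0.489]},
  ],
)

```text
t: 3.32
eef_pos: [0.5464, 0.0639, 0.3001]
tcp_rot: [[0.527, 0.791, 0.311], [0.847, -0.463, -0.26], [-0.062, 0.401, -0.914]]
contact_force: [-0.3, 0.8, 0.2]
gripper_width: 1.0
```

```bash
python3 - <<'E'
from plan import *
st()
p,R=viewpose([.652,.045,.09],-49,35,.32)
show(line(p,R,4))
E
```

```text
t 3.33 p [0.5464 0.0639 0.3001] yaw 58.11 z [ 0.311 -0.26  -0.914] F [-0.3  0.8  0.2] w 87.0 q [ 41.  -7. -59. 104.  16.  67.  36.]
[{"offset":[0.0169,-0.0009,0.0149],"twist":[-0.056,-0.025,0.072]},
{"offset":[0.0339,-0.0017,0.0298],"twist":[-0.113,-0.049,0.144]},
{"offset":[0.0508,-0.0026,0.0447],"twist":[-0.169,-0.074,0.217]},
{"offset":[0.0677,-0.0035,0.0596],"twist":[-0.226,-0.099,0.289]},
{"offset":[0.0677,-0.0035,0.0596],"twist":[-0.226,-0.099,0.289]}]
```

>>> carry_out(
  series=[
    {"offset":[0.0169,-0.0009,0.0149],"twist":[-0.056,-0.025,0.072]},
    {"offset":[0.0339,-0.0017,0.0298],"twist":[-0.113,-0.049,0.144]},
    {"offset":[0.0508,-0.0026,0.0447],"twist":[-0.169,-0.074,0.217]},
    {"offset":[0.0677,-0.0035,0.0596],"twist":[-0.226,-0.099,0.289]},
    {"offset":[0.0677,-0.0035,0.0596],"twist":[-0.226,-0.099,0.289]},
  ],
)

```text
t: 3.95
eef_pos: [0.5967, 0.1099, 0.2365]
tcp_rot: [[0.751, 0.529, 0.394], [0.66, -0.599, -0.454], [-0.004, 0.601, -0.799]]
contact_force: [0.2, -0.6, 0.1]
gripper_width: 1.002
```

```bash
python3 - <<'E'
from plan import *
from h import *
st(); im,d=grab('wrist','w2'); st()
cv2.imwrite('pics/c8.png',cv2.resize(im[70:250,220:460,::-1],(800,600),interpolation=cv2.INTER_CUBIC))
E
```

```text
t 3.95 p [0.5967 0.1099 0.2365] yaw 41.29 z [ 0.394 -0.454 -0.799] F [ 0.2 -0.6  0.1] w 87.2 q [ 25.  17. -66. 104.  54.  77. -16.]
t 4.0 p [0.5971 0.1086 0.2384] yaw 41.19 z [ 0.395 -0.455 -0.798] F [ 0.5 -0.9  0.3] w 86.9 q [ 25.  17. -66. 104.  54.  77. -16.]
```

View pics/w2.png

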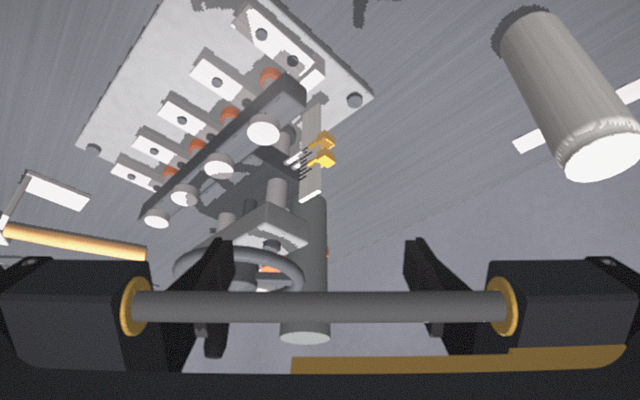

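View pics/c8.png

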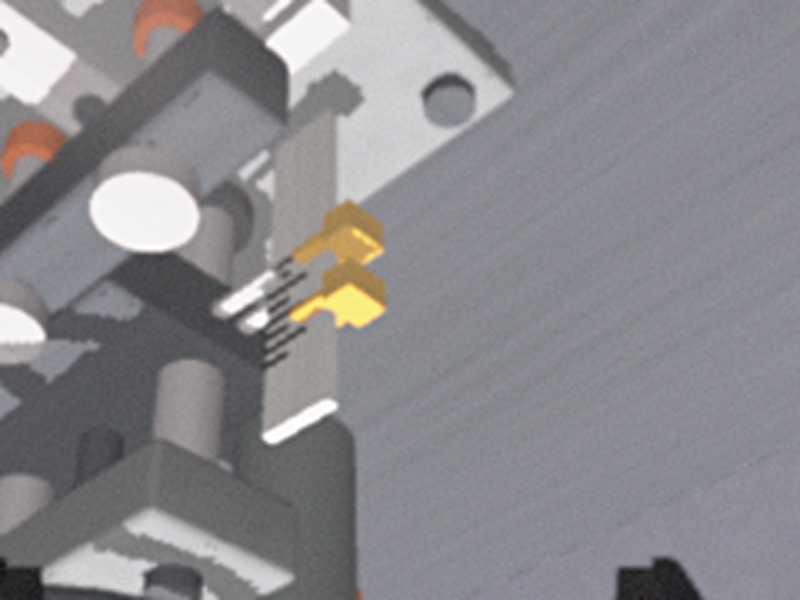

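```bash
python3 - <<'E'
from h import *
im=load('w2')[0]; a=im[120:210,270:345]; a=cv2.rotate(a,cv2.ROTATE_180); cv2.imwrite('pics/c9.png',cv2.resize(a,(665,798),interpolation=cv2.INTER_CUBIC))
E
```

```text
(no output)
```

View pics/c9.png

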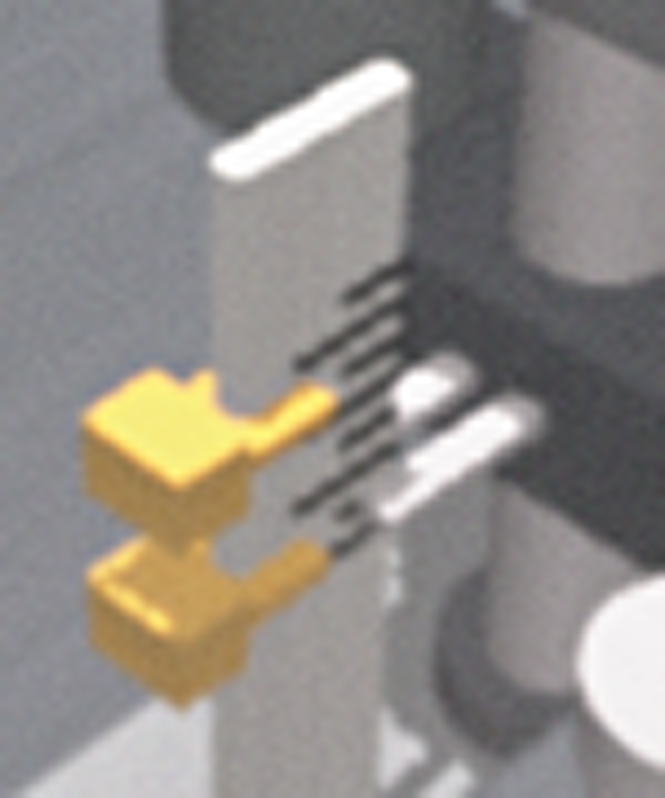

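```bash
python3 - <<'E'
from h import *
from jig import *
for tag,uv in [('top0',(364,156)),('side0',(310.8,126))]:
    P=onz(tag,uv,.236)[0]; j=R.T@(P[:2]-t); print(tag,P.round(4),'jig',j.round(4),'rel ax',(j-[.095,0]).round(4),np.hypot(*(j-[.095,0])),np.degrees(np.arctan2(j[1],j[0]-.095)))
# hub, wheel from cloud: wheel points z .17-.19
for tag in ['top0','w1','side0']:
    C=cloud(tag).reshape(-1,3); m=(C[:,2]>.172)&(C[:,2]<.19)&(np.hypot(*(C[:,:2]-w(.095,0,0)[:2]).T)<.08)
    Q=C[m]; 
    r=np.hypot(*(Q[:,:2]-w(.095,0,0)[:2]).T); Q=Q[r>.045]
    A=np.c_[2*Q[:,:2],np.ones(len(Q))]; s=np.linalg.lstsq(A,(Q[:,:2]**2).sum(1),rcond=None)[0]; print(tag,len(Q),'wheel c',s[:2].round(4),'r',np.sqrt(s[2]+s[0]**2+s[1]**2).round(4),'z',np.median(Q[:,2]).round(4),'exp',w(.095,0,0)[:2].round(4))
    m=(C[:,2]>.195)&(C[:,2]<.245)&(np.hypot(*(C[:,:2]-w(.095,0,0)[:2]).T)<.075); Q=C[m]; 
    if len(Q): print('  handle pts',len(Q),Q.mean(0).round(4),Q.min(0).round(3),Q.max(0).round(3))
    m=(C[:,2]>.19)&(C[:,2]<.21)&(np.hypot(*(C[:,:2]-w(.19,-.02,0)[:2]).T)<.07); Q=C[m]
    if len(Q): print('  tube top',len(Q),Q.min(0).round(3),Q.max(0).round(3))
E
```

```text
top0 [ 0.6482 -0.1032  0.236 ] jig [ 0.1009 -0.0441] rel ax [ 0.0059 -0.0441] 0.04447024431970491 -82.33691911474304
side0 [ 0.6503 -0.1015  0.236 ] jig [ 0.1029 -0.0422] rel ax [ 0.0079 -0.0422] 0.0429781520034478 -79.36704938214476
top0 538 wheel c [ 0.644  -0.0564] r 0.0541 z 0.1802 exp [ 0.6453 -0.0588]
  handle pts 74 [ 0.6465 -0.098   0.2281] [ 0.639 -0.112  0.195] [ 0.66  -0.047  0.244]
  tube top 365 [ 0.741 -0.145  0.19 ] [ 0.803 -0.087  0.206]
w1 1815 wheel c [ 0.6434 -0.0589] r 0.0544 z 0.1815 exp [ 0.6453 -0.0588]
  handle pts 654 [ 0.6469 -0.1019  0.2242] [ 0.641 -0.114  0.195] [ 0.66  -0.092  0.242]
side0 374 wheel c [ 0.6425 -0.0542] r 0.0548 z 0.1781 exp [ 0.6453 -0.0588]
  handle pts 88 [ 0.647  -0.0959  0.2197] [ 0.64  -0.108  0.196] [ 0.659 -0.087  0.239]
  tube top 211 [ 0.74  -0.147  0.19 ] [ 0.802 -0.082  0.204]
```

```bash
python3 - <<'E'
from plan import *
a=line([.61,.06,.31],rot(41,-15),3); b=line([.6495,-.1025,.285],rot(41),5,*a[-1]); show(a+b+line([.6495,-.1025,.221],rot(41),2,*b[-1]))
E
```

```text
[{"offset":[-0.0075,0.0263,-0.0100],"twist":[0.128,0.000,0.001]},
{"offset":[-0.0150,0.0527,-0.0200],"twist":[0.257,0.001,0.003]},
{"offset":[-0.0225,0.0790,-0.0299],"twist":[0.385,0.001,0.004]},
{"offset":[-0.0380,0.0997,-0.0080],"twist":[0.437,0.001,0.004]},
{"offset":[-0.0534,0.1203,0.0139],"twist":[0.490,0.001,0.004]}]
[{"offset":[-0.0154,0.0286,0.0096],"twist":[0.052,0.000,-0.000]},
{"offset":[-0.0307,0.0571,0.0192],"twist":[0.105,0.000,-0.000]},
{"offset":[-0.0461,0.0857,0.0288],"twist":[0.157,0.000,-0.000]},
{"offset":[-0.0461,0.0807,0.0604],"twist":[0.157,0.000,-0.000]},
{"offset":[-0.0461,0.0757,0.0920],"twist":[0.157,0.000,-0.000]}]
```

>>> carry_out(
  series=[
    {"offset":[-0.0075,0.0263,-0.01],"twist":[0.128,0,0]},
    {"offset":[-0.015,0.0527,-0.02],"twist":[0.257,0,0]},
    {"offset":[-0.0225,0.079,-0.03],"twist":[0.385,0,0]},
    {"offset":[-0.038,0.1,-0.008],"twist":[0.437,0,0]},
    {"offset":[-0.0534,0.12,0.014],"twist":[0.49,0,0]},
  ],
)

```text
t: 4.62
eef_pos: [0.6261, -0.008, 0.3024]
tcp_rot: [[0.754, 0.649, 0.104], [0.657, -0.744, -0.12], [-0.001, 0.158, -0.987]]
contact_force: [-0.1, 0.8, -0.8]
gripper_width: 0.997
```

>>> carry_out(
  series=[
    {"offset":[-0.015,0.0286,0.0096],"twist":[0.052,0,0]},
    {"offset":[-0.031,0.057,0.019],"twist":[0.105,0,0]},
    {"offset":[-0.046,0.086,0.029],"twist":[0.157,0,0]},
    {"offset":[-0.046,0.086,0.029],"twist":[0.157,0,0]},
    {"offset":[-0.046,0.086,0.029],"twist":[0.157,0,0]},
  ],
)

```text
t: 5.25
eef_pos: [0.6499, -0.1064, 0.2889]
tcp_rot: [[0.754, 0.656, 0.003], [0.656, -0.754, -0.002], [0.001, 0.004, -1.0]]
contact_force: [-0.4, 1.1, 0.3]
gripper_width: 1.001
```

```bash
python3 - <<'E'
from plan import *
st(); show(line([.6495,-.1025,.221],rot(41),3))
E
```

```text
t 5.25 p [ 0.6499 -0.1064  0.2889] yaw 41.02 z [ 0.003 -0.002 -1.   ] F [-0.4  1.1  0.3] w 87.1 q [ 51.  32. -66.  76.  29.  90.  29.]
[{"offset":[0.0007,-0.0011,0.0226],"twist":[0.001,-0.000,0.000]},
{"offset":[0.0014,-0.0023,0.0453],"twist":[0.002,-0.001,0.000]},
{"offset":[0.0022,-0.0034,0.0679],"twist":[0.004,-0.001,0.000]},
{"offset":[0.0022,-0.0034,0.0679],"twist":[0.004,-0.001,0.000]},
{"offset":[0.0022,-0.0034,0.0679],"twist":[0.004,-0.001,0.000]}]
```

>>> carry_out(
  series=[
    {"offset":[0.001,-0.001,0.023],"twist":[0,0,0]},
    {"offset":[0.0015,-0.0025,0.045],"twist":[0,0,0]},
    {"offset":[0.002,-0.0035,0.068],"twist":[0,0,0]},
    {"offset":[0.002,-0.0035,0.068],"twist":[0,0,0]},
    {"offset":[0.002,-0.0035,0.068],"twist":[0,0,0]},
  ],
)

```text
t: 5.88
eef_pos: [0.6496, -0.1018, 0.2228]
tcp_rot: [[0.754, 0.657, 0.005], [0.657, -0.754, -0.003], [0.002, 0.006, -1.0]]
contact_force: [-0.1, 0.8, -0.7]
gripper_width: 0.999
```

```bash
python3 - <<'E'
from plan import *
from h import *
st(); im,d=grab('wrist','w3')
E
```

```text
t 5.88 p [ 0.6496 -0.1018  0.2228] yaw 41.09 z [ 0.005 -0.003 -1.   ] F [-0.1  0.8 -0.7] w 86.9 q [ 51.  33. -65.  82.  30.  83.  28.]
```

View pics/w3.png

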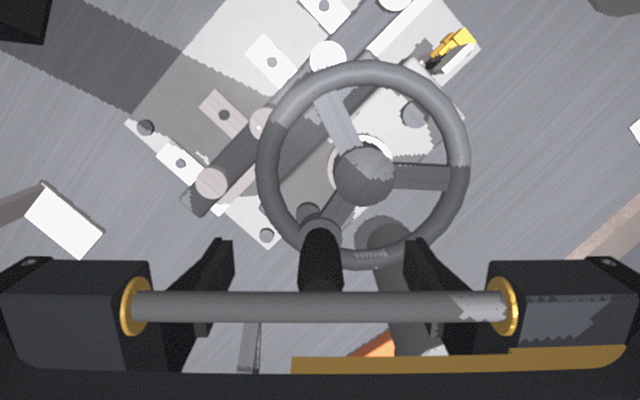

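>>> carry_out(
  series=[
    {"offset":[0,0,0],"twist":[0,0,0]},
    {"offset":[0,0,0],"twist":[0,0,0]},
    {"offset":[0,0,0],"twist":[0,0,0]},
    {"offset":[0,0,0],"twist":[0,0,0]},
    {"offset":[0,0,0],"twist":[0,0,0]},
  ],
  hand=0.01,
  force=25,
)

```text
t: 6.55
eef_pos: [0.6498, -0.1019, 0.2228]
tcp_rot: [[0.754, 0.657, 0.005], [0.657, -0.754, -0.003], [0.002, 0.005, -1.0]]
contact_force: [-0.5, -1.0, -0.6]
gripper_width: 0.516
```

```bash
cat > crank.py <<'E'
from plan import *
import sys
c=np.array([.6437,-.0575])
def crank(dphi,n,z=.221,rad=.045):
    s=sensors.observe(); p=np.array(s['eef_pos']); Rr=np.array(s['tcp_rot'])
    v=p[:2]-c; ph=np.arctan2(v[1],v[0]); st(); print('phi world',np.degrees(ph).round(1),'r',np.hypot(*v).round(4))
    show([(np.r_[c+rad*np.array([np.cos(ph+k*np.radians(dphi)),np.sin(ph+k*np.radians(dphi))]),z],rot(41)) for k in range(1,n+1)])
if __name__=='__main__': crank(float(sys.argv[1]),int(sys.argv[2]))
E
python3 crank.py 20 5
```

```text
t 6.55 p [ 0.6498 -0.1019  0.2228] yaw 41.06 z [ 0.005 -0.003 -1.   ] F [-0.5 -1.  -0.6] w 44.9 q [ 51.  34. -65.  82.  30.  83.  28.]
phi world -82.2 r 0.0449
[{"offset":[0.0143,0.0063,0.0018],"twist":[0.005,-0.002,0.001]},
{"offset":[0.0299,0.0072,0.0019],"twist":[0.005,-0.002,0.001]},
{"offset":[0.0448,0.0026,0.0019],"twist":[0.005,-0.002,0.001]},
{"offset":[0.0574,-0.0067,0.0019],"twist":[0.005,-0.002,0.001]},
{"offset":[0.0659,-0.0198,0.0018],"twist":[0.005,-0.002,0.001]}]
```

Still closing (45 mm); wait one more call.

>>> carry_out(
  series=[
    {"offset":[0,0,0],"twist":[0,0,0]},
    {"offset":[0,0,0],"twist":[0,0,0]},
    {"offset":[0,0,0],"twist":[0,0,0]},
    {"offset":[0,0,0],"twist":[0,0,0]},
    {"offset":[0,0,0],"twist":[0,0,0]},
  ],
)

```text
t: 7.18
eef_pos: [0.6499, -0.1017, 0.2227]
tcp_rot: [[0.754, 0.657, 0.006], [0.657, -0.754, -0.002], [0.003, 0.005, -1.0]]
contact_force: [1.8, 1.4, -0.9]
gripper_width: 0.248
```

```bash
python3 crank.py 20 5
```

```text
t 7.17 p [ 0.6499 -0.1017  0.2227] yaw 41.08 z [ 0.006 -0.002 -1.   ] F [ 1.8  1.4 -0.9] w 21.6 q [ 51.  34. -65.  82.  30.  83.  28.]
phi world -82.0 r 0.0446
[{"offset":[0.0142,0.0064,0.0018],"twist":[0.005,-0.003,0.001]},
{"offset":[0.0298,0.0073,0.0019],"twist":[0.005,-0.003,0.001]},
{"offset":[0.0447,0.0027,0.0019],"twist":[0.005,-0.003,0.001]},
{"offset":[0.0572,-0.0067,0.0019],"twist":[0.005,-0.003,0.001]},
{"offset":[0.0657,-0.0198,0.0018],"twist":[0.005,-0.003,0.001]}]
```

Gripped at 22 mm, as the handle should be. First careful arc of 100°.

>>> carry_out(
  series=[
    {"offset":[0.014,0.006,0.001],"twist":[0,0,0]},
    {"offset":[0.03,0.007,0.001],"twist":[0,0,0]},
    {"offset":[0.045,0.0025,0.001],"twist":[0,0,0]},
    {"offset":[0.057,-0.0065,0.001],"twist":[0,0,0]},
    {"offset":[0.066,-0.02,0.001],"twist":[0,0,0]},
  ],
)

```text
t: 7.8
eef_pos: [0.6874, -0.0446, 0.2226]
tcp_rot: [[0.755, 0.655, 0.007], [0.655, -0.755, -0.005], [0.003, 0.008, -1.0]]
contact_force: [-2.4, -4.1, 6.1]
gripper_width: 0.244
```

```bash
python3 crank.py 30 15
```

```text
t 7.8 p [ 0.6874 -0.0446  0.2226] yaw 40.95 z [ 0.007 -0.005 -1.   ] F [-2.4 -4.1  6.1] w 21.2 q [ 42.  37. -63.  77.  33.  85.  22.]
phi world 16.4 r 0.0455
[{"offset":[0.0034,-0.0232,0.0015],"twist":[0.008,-0.003,-0.001]},
{"offset":[-0.0048,-0.0450,0.0012],"twist":[0.008,-0.003,-0.001]},
{"offset":[-0.0228,-0.0598,0.0011],"twist":[0.008,-0.003,-0.001]},
{"offset":[-0.0457,-0.0637,0.0010],"twist":[0.008,-0.003,-0.001]},
{"offset":[-0.0676,-0.0555,0.0010],"twist":[0.008,-0.003,-0.001]}]
[{"offset":[-0.0148,0.0180,0.0000],"twist":[0.000,0.000,0.000]},
{"offset":[-0.0187,0.0409,0.0000],"twist":[0.000,0.000,0.000]},
{"offset":[-0.0106,0.0628,0.0000],"twist":[0.000,0.000,0.000]},
{"offset":[0.0074,0.0776,0.0000],"twist":[0.000,0.000,0.000]},
{"offset":[0.0304,0.0815,0.0000],"twist":[0.000,0.000,0.000]}]
[{"offset":[0.0218,-0.0081,0.0000],"twist":[0.000,0.000,0.000]},
{"offset":[0.0367,-0.0261,0.0000],"twist":[0.000,0.000,0.000]},
{"offset":[0.0405,-0.0491,0.0000],"twist":[0.000,0.000,0.000]},
{"offset":[0.0324,-0.0709,0.0000],"twist":[0.000,0.000,0.000]},
{"offset":[0.0144,-0.0857,0.0000],"twist":[0.000,0.000,0.000]}]
```

```bash
python3 crank.py 36 10
```

```text
t 7.8 p [ 0.6874 -0.0446  0.2226] yaw 40.95 z [ 0.007 -0.005 -1.   ] F [-2.4 -4.1  6.1] w 21.2 q [ 42.  37. -63.  77.  33.  85.  22.]
phi world 16.4 r 0.0455
[{"offset":[0.0027,-0.0279,0.0014],"twist":[0.008,-0.003,-0.001]},
{"offset":[-0.0110,-0.0521,0.0012],"twist":[0.008,-0.003,-0.001]},
{"offset":[-0.0363,-0.0636,0.0010],"twist":[0.008,-0.003,-0.001]},
{"offset":[-0.0636,-0.0581,0.0010],"twist":[0.008,-0.003,-0.001]},
{"offset":[-0.0824,-0.0376,0.0011],"twist":[0.008,-0.003,-0.001]}]
[{"offset":[-0.0032,0.0276,0.0000],"twist":[0.000,0.000,0.000]},
{"offset":[0.0105,0.0518,0.0000],"twist":[0.000,0.000,0.000]},
{"offset":[0.0358,0.0634,0.0000],"twist":[0.000,0.000,0.000]},
{"offset":[0.0631,0.0579,0.0000],"twist":[0.000,0.000,0.000]},
{"offset":[0.0819,0.0374,0.0000],"twist":[0.000,0.000,0.000]}]
```

>>> carry_out(
  series=[
    {"offset":[0.003,-0.028,0.001],"twist":[0,0,0]},
    {"offset":[-0.011,-0.052,0.001],"twist":[0,0,0]},
    {"offset":[-0.036,-0.0635,0.001],"twist":[0,0,0]},
    {"offset":[-0.0635,-0.058,0.001],"twist":[0,0,0]},
    {"offset":[-0.082,-0.0375,0.001],"twist":[0,0,0]},
  ],
)

```text
t: 8.43
eef_pos: [0.5997, -0.0659, 0.2227]
tcp_rot: [[0.752, 0.659, 0.008], [0.659, -0.752, -0.002], [0.005, 0.006, -1.0]]
contact_force: [3.9, 5.0, 2.8]
gripper_width: 0.243
```

```bash
python3 crank.py 36 10
```

```text
t 8.43 p [ 0.5997 -0.0659  0.2227] yaw 41.21 z [ 0.008 -0.002 -1.   ] F [3.9 5.  2.8] w 21.1 q [ 56.  27. -69.  90.  26.  80.  26.]
phi world -169.2 r 0.0448
[{"offset":[-0.0062,0.0270,0.0018],"twist":[0.006,-0.005,0.004]},
{"offset":[0.0050,0.0525,0.0020],"twist":[0.006,-0.005,0.004]},
{"offset":[0.0290,0.0666,0.0022],"twist":[0.006,-0.005,0.004]},
{"offset":[0.0566,0.0639,0.0023],"twist":[0.006,-0.005,0.004]},
{"offset":[0.0774,0.0454,0.0023],"twist":[0.006,-0.005,0.004]}]
[{"offset":[0.0059,-0.0272,0.0000],"twist":[0.000,0.000,0.000]},
{"offset":[-0.0054,-0.0526,0.0000],"twist":[0.000,0.000,0.000]},
{"offset":[-0.0294,-0.0666,0.0000],"twist":[0.000,0.000,0.000]},
{"offset":[-0.0571,-0.0638,0.0000],"twist":[0.000,0.000,0.000]},
{"offset":[-0.0778,-0.0452,0.0000],"twist":[0.000,0.000,0.000]}]
```

>>> carry_out(
  series=[
    {"offset":[-0.006,0.027,0.001],"twist":[0,0,0]},
    {"offset":[0.005,0.0525,0.001],"twist":[0,0,0]},
    {"offset":[0.029,0.0665,0.001],"twist":[0,0,0]},
    {"offset":[0.0565,0.064,0.001],"twist":[0,0,0]},
    {"offset":[0.0775,0.0455,0.001],"twist":[0,0,0]},
  ],
)

```text
t: 9.05
eef_pos: [0.6888, -0.0506, 0.2226]
tcp_rot: [[0.754, 0.657, 0.008], [0.657, -0.754, -0.004], [0.003, 0.008, -1.0]]
contact_force: [-9.1, -5.9, 8.9]
gripper_width: 0.247
```

```bash
python3 crank.py 36 5
```

```text
t 9.05 p [ 0.6888 -0.0506  0.2226] yaw 41.04 z [ 0.008 -0.004 -1.   ] F [-9.1 -5.9  8.9] w 21.5 q [ 42.  37. -63.  77.  33.  85.  23.]
phi world 8.7 r 0.0456
[{"offset":[0.0064,-0.0273,0.0014],"twist":[0.008,-0.003,0.001]},
{"offset":[-0.0039,-0.0531,0.0012],"twist":[0.008,-0.003,0.001]},
{"offset":[-0.0274,-0.0680,0.0010],"twist":[0.008,-0.003,0.001]},
{"offset":[-0.0552,-0.0662,0.0009],"twist":[0.008,-0.003,0.001]},
{"offset":[-0.0766,-0.0485,0.0010],"twist":[0.008,-0.003,0.001]}]
```

>>> carry_out(
  series=[
    {"offset":[0.0065,-0.027,0],"twist":[0,0,0]},
    {"offset":[-0.004,-0.053,0],"twist":[0,0,0]},
    {"offset":[-0.0275,-0.068,0],"twist":[0,0,0]},
    {"offset":[-0.055,-0.066,0],"twist":[0,0,0]},
    {"offset":[-0.0765,-0.0485,0],"twist":[0,0,0]},
  ],
)

```text
t: 9.68
eef_pos: [0.5988, -0.0604, 0.2227]
tcp_rot: [[0.751, 0.66, 0.01], [0.66, -0.751, -0.001], [0.007, 0.007, -1.0]]
contact_force: [10.3, 3.9, -2.5]
gripper_width: 0.247
```

```bash
python3 crank.py 36 5
```

```text
t 9.68 p [ 0.5988 -0.0604  0.2227] yaw 41.3 z [ 0.01  -0.001 -1.   ] F [10.3  3.9 -2.5] w 21.5 q [ 56.  27. -70.  90.  26.  80.  26.]
phi world -176.3 r 0.045
[{"offset":[-0.0094,0.0262,0.0018],"twist":[0.007,-0.007,0.005]},
{"offset":[-0.0015,0.0528,0.0021],"twist":[0.007,-0.007,0.005]},
{"offset":[0.0205,0.0698,0.0024],"twist":[0.007,-0.007,0.005]},
{"offset":[0.0483,0.0706,0.0026],"twist":[0.007,-0.007,0.005]},
{"offset":[0.0712,0.0549,0.0026],"twist":[0.007,-0.007,0.005]}]
```

>>> carry_out(
  series=[
    {"offset":[-0.0095,0.026,0.001],"twist":[0,0,0]},
    {"offset":[-0.0015,0.053,0.001],"twist":[0,0,0]},
    {"offset":[0.0205,0.07,0.001],"twist":[0,0,0]},
    {"offset":[0.048,0.0705,0.001],"twist":[0,0,0]},
    {"offset":[0.071,0.055,0.001],"twist":[0,0,0]},
  ],
)

```text
t: 10.3
eef_pos: [0.6892, -0.057, 0.2226]
tcp_rot: [[0.754, 0.657, 0.009], [0.657, -0.754, -0.004], [0.004, 0.008, -1.0]]
contact_force: [-9.2, -3.2, 9.0]
gripper_width: 0.243
```

```bash
python3 crank.py 36 5
```

```text
t 10.3 p [ 0.6892 -0.057   0.2226] yaw 41.09 z [ 0.009 -0.004 -1.   ] F [-9.2 -3.2  9. ] w 21.1 q [ 43.  37. -63.  76.  33.  85.  23.]
phi world 0.6 r 0.0455
[{"offset":[0.0102,-0.0261,0.0014],"twist":[0.008,-0.004,0.002]},
{"offset":[0.0037,-0.0531,0.0011],"twist":[0.008,-0.004,0.002]},
{"offset":[-0.0175,-0.0711,0.0009],"twist":[0.008,-0.004,0.002]},
{"offset":[-0.0452,-0.0733,0.0008],"twist":[0.008,-0.004,0.002]},
{"offset":[-0.0689,-0.0587,0.0008],"twist":[0.008,-0.004,0.002]}]
```

>>> carry_out(
  series=[
    {"offset":[0.01,-0.026,0],"twist":[0,0,0]},
    {"offset":[0.0035,-0.053,0],"twist":[0,0,0]},
    {"offset":[-0.0175,-0.071,0],"twist":[0,0,0]},
    {"offset":[-0.045,-0.0735,0],"twist":[0,0,0]},
    {"offset":[-0.069,-0.0585,0],"twist":[0,0,0]},
  ],
)

```text
t: 10.92
eef_pos: [0.5988, -0.0545, 0.2227]
tcp_rot: [[0.751, 0.661, 0.011], [0.661, -0.751, -0.0], [0.008, 0.008, -1.0]]
contact_force: [9.6, 2.9, -0.8]
gripper_width: 0.244
```

```bash
python3 crank.py 36 5
```

```text
t 10.93 p [ 0.5988 -0.0545  0.2227] yaw 41.36 z [ 0.011 -0.    -1.   ] F [ 9.6  2.9 -0.8] w 21.3 q [ 56.  27. -70.  90.  26.  80.  25.]
phi world 176.2 r 0.045
[{"offset":[-0.0127,0.0247,0.0018],"twist":[0.008,-0.008,0.006]},
{"offset":[-0.0084,0.0522,0.0020],"twist":[0.008,-0.008,0.006]},
{"offset":[0.0112,0.0719,0.0024],"twist":[0.008,-0.008,0.006]},
{"offset":[0.0386,0.0764,0.0026],"twist":[0.008,-0.008,0.006]},
{"offset":[0.0635,0.0638,0.0027],"twist":[0.008,-0.008,0.006]}]
```

>>> carry_out(
  series=[
    {"offset":[-0.0125,0.0245,0.001],"twist":[0,0,0]},
    {"offset":[-0.0085,0.052,0.001],"twist":[0,0,0]},
    {"offset":[0.011,0.072,0.001],"twist":[0,0,0]},
    {"offset":[0.0385,0.0765,0.001],"twist":[0,0,0]},
    {"offset":[0.0635,0.064,0.001],"twist":[0,0,0]},
  ],
)

```text
t: 11.55
eef_pos: [0.6889, -0.0625, 0.2226]
tcp_rot: [[0.753, 0.658, 0.008], [0.658, -0.753, -0.003], [0.005, 0.008, -1.0]]
contact_force: [-10.0, -2.4, 9.5]
gripper_width: 0.249
```

```bash
python3 crank.py 36 5; python3 -c "
from h import *
im,d=grab('side','s1'); cv2.imwrite('pics/c10.png',cv2.resize(im[165:225,260:320,::-1],(600,600),interpolation=cv2.INTER_CUBIC))
im,d=grab('wrist','w4')"
```

```text
t 11.55 p [ 0.6889 -0.0625  0.2226] yaw 41.17 z [ 0.008 -0.003 -1.   ] F [-10.   -2.4   9.5] w 21.6 q [ 43.  37. -63.  76.  33.  85.  24.]
phi world -6.3 r 0.0455
[{"offset":[0.0133,-0.0246,0.0015],"twist":[0.008,-0.005,0.003]},
{"offset":[0.0101,-0.0522,0.0013],"twist":[0.008,-0.005,0.003]},
{"offset":[-0.0087,-0.0727,0.0010],"twist":[0.008,-0.005,0.003]},
{"offset":[-0.0359,-0.0782,0.0008],"twist":[0.008,-0.005,0.003]},
{"offset":[-0.0612,-0.0667,0.0008],"twist":[0.008,-0.005,0.003]}]
```

View pics/c10.png

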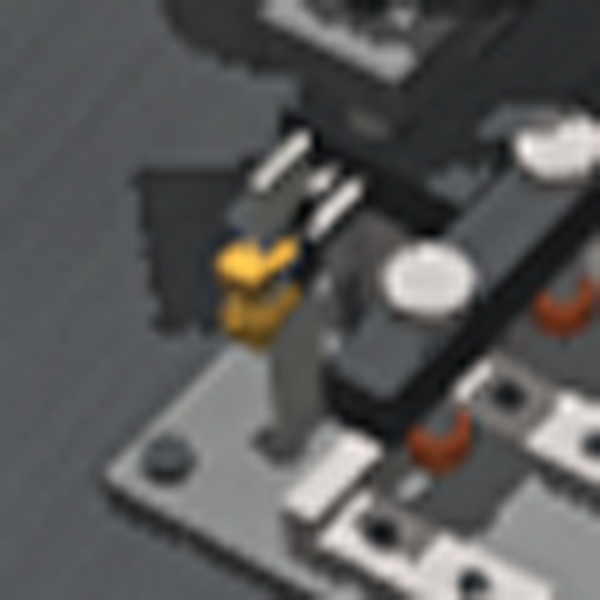

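View pics/w4.png

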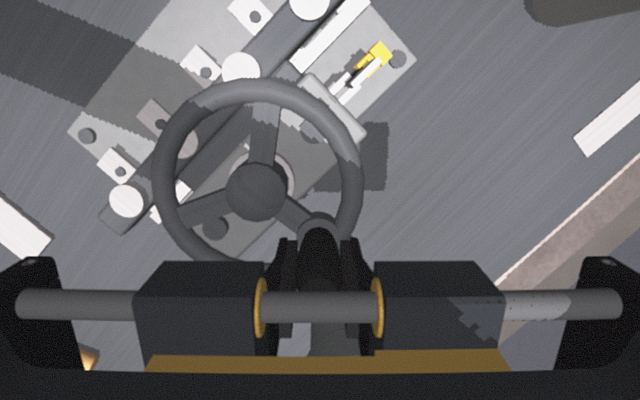

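```bash
python3 - <<'E'
from plan import *
s=sensors.observe(); p=np.array(s['eef_pos'])
z5=[(p,rot(41))]*3+[(p+[0,0,.03],rot(41)),(p+[0,0,.065],rot(41))]
P,R=viewpose([.652,.045,.095],-49,35,.30)
a=line([.62,.06,.30],rot(41,-18),5,*z5[-1]); show(z5+a+line(P,R,5,*a[-1]))
E
```

```text
[{"offset":[0.0000,0.0000,0.0000],"twist":[0.005,-0.010,0.012]},
{"offset":[0.0000,0.0000,0.0000],"twist":[0.005,-0.010,0.012]},
{"offset":[0.0000,0.0000,0.0000],"twist":[0.005,-0.010,0.012]},
{"offset":[0.0003,0.0001,-0.0300],"twist":[0.005,-0.010,0.012]},
{"offset":[0.0006,0.0003,-0.0650],"twist":[0.005,-0.010,0.012]}]
[{"offset":[0.0047,-0.0265,-0.0025],"twist":[-0.063,0.000,0.000]},
{"offset":[0.0095,-0.0529,-0.0049],"twist":[-0.126,0.000,-0.000]},
{"offset":[0.0142,-0.0794,-0.0074],"twist":[-0.188,-0.000,0.000]},
{"offset":[0.0190,-0.1059,-0.0098],"twist":[-0.251,0.000,0.000]},
{"offset":[0.0237,-0.1323,-0.0123],"twist":[-0.314,0.000,0.000]}]
[{"offset":[0.0028,-0.0109,0.0109],"twist":[-0.067,-0.000,0.000]},
{"offset":[0.0056,-0.0218,0.0219],"twist":[-0.134,-0.000,-0.000]},
{"offset":[0.0084,-0.0327,0.0328],"twist":[-0.202,-0.000,-0.000]},
{"offset":[0.0112,-0.0436,0.0438],"twist":[-0.269,-0.000,-0.000]},
{"offset":[0.0140,-0.0545,0.0547],"twist":[-0.336,-0.000,-0.000]}]
```

>>> carry_out(
  series=[
    {"offset":[0,0,0],"twist":[0,0,0]},
    {"offset":[0,0,0],"twist":[0,0,0]},
    {"offset":[0,0,0],"twist":[0,0,0]},
    {"offset":[0,0,-0.03],"twist":[0,0,0]},
    {"offset":[0,0,-0.065],"twist":[0,0,0]},
  ],
  hand=0.087,
)

```text
t: 12.28
eef_pos: [0.6877, -0.0571, 0.2876]
tcp_rot: [[0.748, 0.664, 0.009], [0.664, -0.748, 0.003], [0.008, 0.004, -1.0]]
contact_force: [0.3, -0.6, 0.8]
gripper_width: 0.726
```

>>> carry_out(
  series=[
    {"offset":[0.005,-0.0265,-0.0025],"twist":[-0.063,0,0]},
    {"offset":[0.0095,-0.053,-0.005],"twist":[-0.126,0,0]},
    {"offset":[0.014,-0.079,-0.0075],"twist":[-0.188,0,0]},
    {"offset":[0.019,-0.106,-0.01],"twist":[-0.251,0,0]},
    {"offset":[0.024,-0.132,-0.0125],"twist":[-0.314,0,0]},
  ],
)

```text
t: 12.9
eef_pos: [0.6174, 0.0575, 0.3]
tcp_rot: [[0.749, 0.627, 0.215], [0.663, -0.712, -0.231], [0.008, 0.315, -0.949]]
contact_force: [0.1, -0.0, 0.9]
gripper_width: 0.997
```

>>> carry_out(
  series=[
    {"offset":[0.003,-0.011,0.011],"twist":[-0.067,0,0]},
    {"offset":[0.0055,-0.022,0.022],"twist":[-0.134,0,0]},
    {"offset":[0.0085,-0.033,0.033],"twist":[-0.202,0,0]},
    {"offset":[0.011,-0.0435,0.044],"twist":[-0.269,0,0]},
    {"offset":[0.014,-0.0545,0.055],"twist":[-0.336,0,0]},
  ],
)

```text
t: 13.52
eef_pos: [0.6056, 0.0922, 0.2307]
tcp_rot: [[0.75, 0.519, 0.411], [0.662, -0.596, -0.455], [0.009, 0.613, -0.79]]
contact_force: [-0.3, 0.4, -0.1]
gripper_width: 1.0
```

```bash
python3 - <<'E'
from plan import *
from h import *
st(); im,d=grab('wrist','w5')
E
```

```text
t 13.53 p [0.6056 0.0922 0.2307] yaw 41.45 z [ 0.411 -0.455 -0.79 ] F [-0.3  0.4 -0.1] w 87.0 q [ 26.  16. -65. 105.  55.  74. -16.]
```

View pics/w5.png

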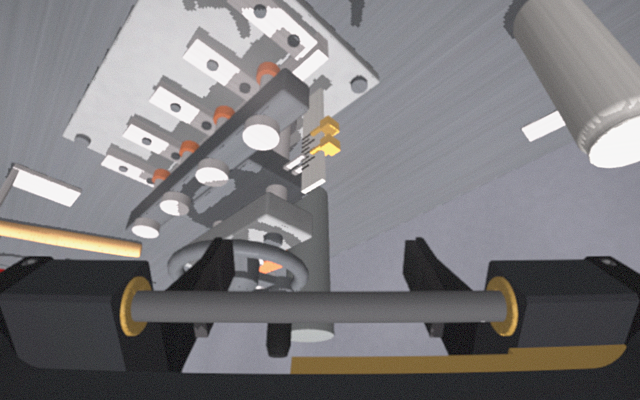

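```bash
python3 - <<'E'
from h import *
for t,(y0,x0) in {'w2':(120,270),'w5':(105,270)}.items():
    im=load(t)[0]; a=im[y0:y0+90,x0:x0+75]; a=cv2.rotate(a,cv2.ROTATE_180); a=cv2.resize(a,(600,720),interpolation=cv2.INTER_CUBIC)
    cv2.imwrite(f'pics/z_{t}.png',a[:600])
E
```

```text
(no output)
```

View pics/z_w5.png

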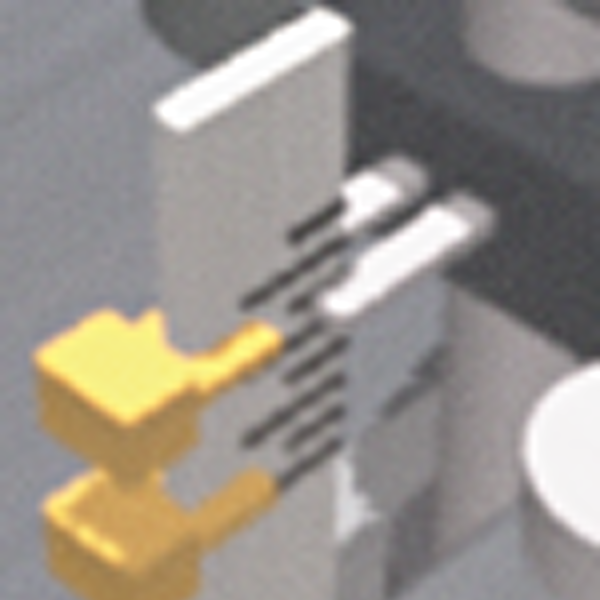

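View pics/z_w2.png

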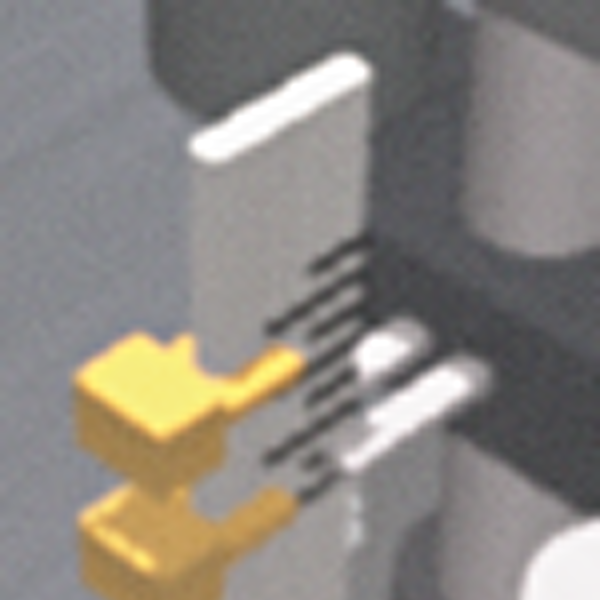

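```bash
python3 - <<'E'
from h import *
from jig import R,t as tt
def jigp(P): return np.c_[(P[:,:2]-tt)@R,P[:,2]]
for t,(y0,x0),L in [('w2',(120,270),{'up':[(290,358),(270,370),(245,388)],'low':[(285,500),(265,515),(240,535)],'ptr':[(360,455),(400,410),(440,385)],'ptr2':[(375,350),(385,345)],'strip':[(220,250),(280,250),(330,200),(220,190),(330,130),(300,330)]}),
                   ('w5',(105,270),{'up':[(265,338),(240,355),(215,370)],'low':[(262,485),(240,505),(215,525)],'ptr':[(345,300),(380,265),(440,230)],'ptr2':[(360,200),(375,185)],'strip':[(190,200),(250,200),(300,150),(300,100),(200,140),(200,280)]})]:
    print(t)
    for k,v in L.items():
        v=np.array(v,float); uv=np.c_[x0+74-v[:,0]/8+.5-.5,y0+89-v[:,1]/8]; uv=np.round(uv)
        print(k,(jigp(pts(t,uv))*1000).round(1).tolist(), uv.astype(int).tolist())
E
```

```text
w2
up [[-74.6, 275.1, 304.7], [91.2, 98.2, 96.3], [89.9, 103.3, 96.7]] [[308, 164], [310, 163], [313, 160]]
low [[90.5, 95.6, 74.1], [91.5, 98.6, 74.2], [91.0, 103.1, 73.7]] [[308, 146], [311, 145], [314, 142]]
ptr [[88.7, 85.1, 76.2], [-74.6, 275.1, 304.7], [90.5, 68.6, 76.2]] [[299, 152], [294, 158], [289, 161]]
ptr2 [[100.8, 68.9, 75.4], [100.9, 67.4, 75.7]] [[297, 165], [296, 166]]
strip [[94.4, 102.9, 114.3], [95.0, 93.2, 108.6], [94.4, 86.2, 111.9], [94.1, 103.2, 122.3], [93.9, 87.2, 122.8], [93.9, 90.0, 95.8]] [[316, 178], [309, 178], [303, 184], [316, 185], [303, 193], [306, 168]]
w5
up [[90.2, 96.8, 97.3], [90.3, 100.2, 97.1], [91.2, 102.9, 96.1]] [[311, 152], [314, 150], [317, 148]]
low [[90.5, 96.3, 74.5], [90.3, 100.3, 75.0], [90.4, 103.9, 73.8]] [[311, 133], [314, 131], [317, 128]]
ptr [[89.2, 85.3, 95.3], [90.7, 77.4, 95.3], [89.7, 69.2, 95.6]] [[301, 156], [296, 161], [289, 165]]
ptr2 [[99.5, 71.8, 96.1], [100.3, 68.1, 95.8]] [[299, 169], [297, 171]]
strip [[94.6, 102.8, 116.7], [94.7, 94.6, 111.9], [94.2, 86.7, 114.1], [93.4, 87.7, 122.3], [94.8, 101.4, 122.9], [94.8, 101.6, 105.2]] [[320, 169], [313, 169], [306, 175], [306, 182], [319, 176], [319, 159]]
```

```bash
python3 - <<'E'
from h import *
from jig import R,t as tt
for t in ['w2','w5']:
    C=cloud(t); im=load(t)[0].astype(int); d=np.load(f'pics/{t}.npy')
    J=C.copy(); J[...,:2]=(C[...,:2]-tt)@R; J*=1000
    ok=(d>0)&(J[...,0]>84)&(J[...,0]<93.3)&(J[...,2]>60)&(J[...,2]<125)
    br=ok&(im[...,2]-im[...,0]>60)
    print(t,'brass')
    for lo,hi in [(94,97),(97,100),(100,104)]:
        m=br&(J[...,1]>lo)&(J[...,1]<hi); Q=J[m]; Q=Q[np.argsort(Q[:,2])]; print(lo,[tuple(q) for q in Q[:,[0,2]].round(1).tolist()])
    m=ok&(im[...,2]-im[...,0]<30)&(J[...,1]>62)&(J[...,1]<92)
    for lo,hi in [(84,92),(78,84),(72,78),(66,72)]:
        mm=m&(J[...,1]>lo)&(J[...,1]<hi); Q=np.c_[J[mm],im[mm].mean(1)]; Q=Q[np.argsort(Q[:,2])]; print(' ptr',lo,[tuple(q) for q in Q[:,[0,1,2,3]].round(1).tolist()])
E
```

```text
w2 brass
94 [(90.3, 73.0), (90.5, 74.1), (91.8, 74.1), (92.4, 74.6), (90.8, 74.6), (92.6, 74.7), (91.4, 75.1), (90.7, 75.2), (90.8, 94.3), (90.1, 94.9), (90.6, 95.4), (91.8, 95.9), (91.8, 96.3), (90.2, 96.4), (92.2, 96.6), (92.6, 96.9)]
97 [(90.8, 72.5), (90.0, 73.1), (90.4, 73.4), (90.4, 73.9), (91.5, 74.2), (91.7, 74.7), (91.7, 75.2), (92.2, 75.3), (89.9, 75.4), (92.9, 75.7), (90.9, 93.8), (90.0, 94.5), (90.2, 95.1), (90.1, 95.7), (91.2, 96.3), (92.7, 96.4), (92.3, 96.4), (90.1, 96.5), (92.8, 97.0), (91.5, 97.1), (91.1, 97.1)]
100 [(90.9, 72.0), (91.8, 73.5), (90.2, 73.5), (90.3, 73.7), (91.0, 73.7), (92.1, 73.9), (90.9, 74.2), (91.1, 74.3), (92.0, 74.5), (92.8, 74.6), (89.9, 74.7), (90.0, 74.9), (92.0, 74.9), (92.1, 75.1), (90.8, 75.2), (92.7, 76.1), (90.0, 94.6), (90.5, 95.2), (90.6, 95.4), (91.4, 95.6), (93.2, 95.7), (89.7, 95.7), (91.9, 95.8), (90.8, 96.0), (92.0, 96.0), (91.3, 96.1), (93.0, 96.3), (89.9, 96.7), (90.5, 96.7), (91.6, 96.9), (92.6, 96.9)]
 ptr 84 [(92.9, 90.1, 70.1, 99.7), (93.0, 87.2, 70.8, 92.3), (93.2, 89.9, 71.1, 90.3), (89.4, 84.2, 72.5, 137.3), (89.0, 86.0,
[... 8155 characters left out ...]
88.9, 68.7, 94.6, 198.3), (90.7, 70.7, 94.8, 247.7), (88.3, 66.6, 94.9, 179.7), (91.2, 67.5, 94.9, 248.7), (92.4, 68.8, 94.9, 249.0), (88.0, 68.4, 94.9, 161.0), (90.5, 66.9, 95.0, 251.3), (93.0, 69.5, 95.0, 249.3), (93.3, 71.8, 95.0, 245.7), (93.2, 67.9, 95.1, 249.0), (91.0, 71.8, 95.2, 246.3), (91.2, 70.1, 95.2, 246.7), (91.8, 70.8, 95.3, 248.0), (92.4, 67.5, 95.3, 252.3), (91.4, 68.6, 95.4, 247.7), (89.5, 70.7, 95.4, 248.3), (88.6, 71.8, 95.4, 230.7), (91.6, 67.0, 95.5, 250.7), (89.4, 66.8, 95.5, 247.3), (90.3, 69.8, 95.6, 247.3), (89.7, 69.2, 95.6, 248.3), (88.7, 70.4, 95.7, 231.0), (88.9, 68.7, 95.8, 249.0), (90.1, 66.0, 95.8, 224.0), (92.0, 71.9, 95.8, 251.0), (88.4, 66.6, 95.9, 215.0)]
```

```bash
python3 - <<'E'
from plan import *
a=line([.62,.055,.295],rot(41,-18),3); b=line([.6884,-.0624,.285],rot(41),5,*a[-1]);show(a+b+line([.6884,-.0624,.221],rot(41),2,*b[-1]))
E
```

```text
[{"offset":[-0.0045,0.0246,-0.0095],"twist":[0.114,-0.004,0.003]},
{"offset":[-0.0089,0.0492,-0.0191],"twist":[0.229,-0.007,0.006]},
{"offset":[-0.0134,0.0737,-0.0286],"twist":[0.343,-0.011,0.008]},
{"offset":[-0.0188,0.0936,-0.0108],"twist":[0.406,-0.011,0.009]},
{"offset":[-0.0242,0.1135,0.0071],"twist":[0.469,-0.010,0.009]}]
[{"offset":[-0.0051,0.0258,0.0070],"twist":[0.063,0.000,0.000]},
{"offset":[-0.0102,0.0517,0.0139],"twist":[0.126,0.000,-0.000]},
{"offset":[-0.0152,0.0775,0.0209],"twist":[0.188,-0.000,-0.000]},
{"offset":[-0.0152,0.0715,0.0523],"twist":[0.188,0.000,-0.000]},
{"offset":[-0.0152,0.0656,0.0838],"twist":[0.188,0.000,-0.000]}]
```

>>> carry_out(
  series=[
    {"offset":[-0.0045,0.0245,-0.0095],"twist":[0.114,0,0]},
    {"offset":[-0.009,0.049,-0.019],"twist":[0.229,0,0]},
    {"offset":[-0.0135,0.0735,-0.0285],"twist":[0.343,0,0]},
    {"offset":[-0.019,0.0935,-0.011],"twist":[0.406,0,0]},
    {"offset":[-0.024,0.1135,0.007],"twist":[0.469,0,0]},
  ],
)

```text
t: 14.2
eef_pos: [0.6484, 0.006, 0.2925]
tcp_rot: [[0.748, 0.651, 0.129], [0.664, -0.735, -0.135], [0.008, 0.187, -0.982]]
contact_force: [0.9, 0.5, 0.0]
gripper_width: 1.003
```

>>> carry_out(
  series=[
    {"offset":[-0.005,0.026,0.007],"twist":[0.063,0,0]},
    {"offset":[-0.01,0.0515,0.014],"twist":[0.126,0,0]},
    {"offset":[-0.015,0.0775,0.021],"twist":[0.188,0,0]},
    {"offset":[-0.015,0.0775,0.021],"twist":[0.188,0,0]},
    {"offset":[-0.015,0.0775,0.021],"twist":[0.188,0,0]},
  ],
)

```text
t: 14.82
eef_pos: [0.6902, -0.0637, 0.2863]
tcp_rot: [[0.748, 0.664, 0.006], [0.664, -0.748, 0.007], [0.009, -0.001, -1.0]]
contact_force: [0.0, 0.3, 0.0]
gripper_width: 0.997
```

```bash
python3 - <<'E'
from plan import *
st(); show(line([.6884,-.0624,.221],rot(41),3))
E
```

```text
t 14.82 p [ 0.6902 -0.0637  0.2863] yaw 41.62 z [ 0.006  0.007 -1.   ] F [0.  0.3 0. ] w 86.8 q [ 42.  35. -63.  70.  31.  91.  26.]
[{"offset":[-0.0004,-0.0007,0.0218],"twist":[-0.000,-0.003,0.004]},
{"offset":[-0.0007,-0.0014,0.0436],"twist":[-0.001,-0.006,0.007]},
{"offset":[-0.0011,-0.0021,0.0653],"twist":[-0.001,-0.009,0.011]},
{"offset":[-0.0011,-0.0021,0.0653],"twist":[-0.001,-0.009,0.011]},
{"offset":[-0.0011,-0.0021,0.0653],"twist":[-0.001,-0.009,0.011]}]
```

>>> carry_out(
  series=[
    {"offset":[-0.0005,-0.001,0.022],"twist":[0,-0.003,0.004]},
    {"offset":[-0.001,-0.002,0.044],"twist":[0,-0.006,0.007]},
    {"offset":[-0.001,-0.002,0.065],"twist":[0,-0.009,0.011]},
    {"offset":[-0.001,-0.002,0.065],"twist":[0,-0.009,0.011]},
    {"offset":[-0.001,-0.002,0.065],"twist":[0,-0.009,0.011]},
  ],
  hand=0.05,
)

```text
t: 15.45
eef_pos: [0.6887, -0.0623, 0.2216]
tcp_rot: [[0.755, 0.656, -0.001], [0.656, -0.755, 0.001], [0.0, -0.001, -1.0]]
contact_force: [-0.2, 0.5, 0.3]
gripper_width: 0.594
```

>>> carry_out(
  series=[
    {"offset":[0,0,0],"twist":[0,0,0]},
    {"offset":[0,0,0],"twist":[0,0,0]},
    {"offset":[0,0,0],"twist":[0,0,0]},
    {"offset":[0,0,0],"twist":[0,0,0]},
    {"offset":[0,0,0],"twist":[0,0,0]},
  ],
  hand=0.01,
  force=25,
)

```text
t: 16.08
eef_pos: [0.6899, -0.0616, 0.2221]
tcp_rot: [[0.754, 0.656, 0.002], [0.656, -0.754, 0.002], [0.003, -0.0, -1.0]]
contact_force: [4.1, 1.4, -0.2]
gripper_width: 0.244
```

```bash
python3 crank.py 21 5
```

```text
t 16.07 p [ 0.6899 -0.0616  0.2221] yaw 41.02 z [ 0.002  0.002 -1.   ] F [ 4.1  1.4 -0.2] w 21.2 q [ 42.  37. -62.  76.  32.  85.  24.]
phi world -5.1 r 0.0463
[{"offset":[0.0086,-0.0143,0.0011],"twist":[-0.000,-0.003,0.000]},
{"offset":[0.0127,-0.0302,0.0012],"twist":[-0.000,-0.003,0.000]},
{"offset":[0.0109,-0.0465,0.0011],"twist":[-0.000,-0.003,0.000]},
{"offset":[0.0034,-0.0610,0.0011],"twist":[-0.000,-0.003,0.000]},
{"offset":[-0.0089,-0.0719,0.0011],"twist":[-0.000,-0.003,0.000]}]
```

Four rows, last repeated (84°).

>>> carry_out(
  series=[
    {"offset":[0.0085,-0.0145,0.001],"twist":[0,0,0]},
    {"offset":[0.0125,-0.03,0.001],"twist":[0,0,0]},
    {"offset":[0.011,-0.0465,0.001],"twist":[0,0,0]},
    {"offset":[0.0035,-0.061,0.001],"twist":[0,0,0]},
    {"offset":[0.0035,-0.061,0.001],"twist":[0,0,0]},
  ],
)

```text
t: 16.7
eef_pos: [0.6511, -0.0136, 0.222]
tcp_rot: [[0.754, 0.656, 0.001], [0.656, -0.754, -0.0], [0.0, 0.0, -1.0]]
contact_force: [-3.0, -0.8, 6.0]
gripper_width: 0.241
```

```bash
python3 crank.py 21 5|head -2
```

```text
t 16.7 p [ 0.6511 -0.0136  0.222 ] yaw 41.03 z [ 0.001 -0.    -1.   ] F [-3.  -0.8  6. ] w 21.0 q [ 44.  33. -65.  83.  29.  83.  20.]
phi world 80.4 r 0.0445
```

>>> carry_out(
  series=[
    {"offset":[0,0,0],"twist":[0,0,0]},
    {"offset":[0,0,0],"twist":[0,0,0]},
    {"offset":[0,0,0],"twist":[0,0,0]},
    {"offset":[0,0,-0.03],"twist":[0,0,0]},
    {"offset":[0,0,-0.065],"twist":[0,0,0]},
  ],
  hand=0.087,
)

```text
t: 17.32
eef_pos: [0.6507, -0.0138, 0.2867]
tcp_rot: [[0.754, 0.656, -0.002], [0.656, -0.754, 0.0], [-0.001, -0.001, -1.0]]
contact_force: [0.6, 0.5, 0.4]
gripper_width: 0.724
```

```bash
python3 - <<'E'
from plan import *
st()
P,R=viewpose([.652,.045,.095],-49,35,.30)
a=line([.61,.07,.295],rot(41,-18),4); show(a+line(P,R,6,*a[-1]))
E
```

```text
t 17.32 p [ 0.6507 -0.0138  0.2867] yaw 41.03 z [-0.002  0.    -1.   ] F [0.6 0.5 0.4] w 63.0 q [ 43.  31. -66.  77.  28.  90.  22.]
[{"offset":[0.0061,-0.0225,-0.0020],"twist":[-0.079,0.000,0.000]},
{"offset":[0.0122,-0.0450,-0.0041],"twist":[-0.158,0.000,0.000]},
{"offset":[0.0183,-0.0675,-0.0061],"twist":[-0.237,0.001,0.001]},
{"offset":[0.0244,-0.0900,-0.0082],"twist":[-0.315,0.001,0.001]},
{"offset":[0.0269,-0.0934,0.0025],"twist":[-0.371,0.001,0.001]}]
[{"offset":[0.0025,-0.0071,0.0087],"twist":[-0.056,-0.000,-0.000]},
{"offset":[0.0050,-0.0142,0.0174],"twist":[-0.112,-0.000,0.000]},
{"offset":[0.0075,-0.0213,0.0260],"twist":[-0.168,0.000,0.000]},
{"offset":[0.0100,-0.0284,0.0347],"twist":[-0.224,0.000,0.000]},
{"offset":[0.0125,-0.0355,0.0434],"twist":[-0.280,0.000,0.000]}]
```

>>> carry_out(
  series=[
    {"offset":[0.006,-0.0225,-0.002],"twist":[-0.079,0,0]},
    {"offset":[0.012,-0.045,-0.004],"twist":[-0.158,0,0]},
    {"offset":[0.0185,-0.0675,-0.006],"twist":[-0.237,0,0]},
    {"offset":[0.0245,-0.09,-0.008],"twist":[-0.315,0,0]},
    {"offset":[0.027,-0.0935,0.0025],"twist":[-0.371,0,0]},
  ],
)

```text
t: 17.95
eef_pos: [0.609, 0.0778, 0.2854]
tcp_rot: [[0.751, 0.614, 0.241], [0.66, -0.7, -0.273], [0.001, 0.364, -0.931]]
contact_force: [-0.6, -0.7, -0.1]
gripper_width: 1.001
```

>>> carry_out(
  series=[
    {"offset":[0.0025,-0.007,0.0085],"twist":[-0.056,0,0]},
    {"offset":[0.005,-0.014,0.0175],"twist":[-0.112,0,0]},
    {"offset":[0.0075,-0.0215,0.026],"twist":[-0.168,0,0]},
    {"offset":[0.01,-0.0285,0.0345],"twist":[-0.224,0,0]},
    {"offset":[0.0125,-0.0355,0.0435],"twist":[-0.28,0,0]},
  ],
)

```text
t: 18.58
eef_pos: [0.607, 0.0994, 0.2316]
tcp_rot: [[0.751, 0.523, 0.402], [0.66, -0.596, -0.457], [0.001, 0.609, -0.793]]
contact_force: [-0.1, -0.6, 0.3]
gripper_width: 1.0
```

```bash
cat > scale.py <<'E'
from h import *
from jig import R,t as tt
def heights(t):
    C=cloud(t); im=load(t)[0].astype(int); d=np.load(f'pics/{t}.npy')
    J=C.copy(); J[...,:2]=(C[...,:2]-tt)@R; J*=1000
    ok=(d>0)&(J[...,0]>86)&(J[...,0]<92.7)&(J[...,2]>60)&(J[...,2]<125)
    b=J[ok&(im[...,2]-im[...,0]>60)&(J[...,1]>95)&(J[...,1]<103)]
    for n,s in [('up',b[b[:,2]>85]),('low',b[b[:,2]<85])]: print(n,len(s),np.percentile(s[:,2],[3,50,97]).round(1), 'mid of 3/97', (np.percentile(s[:,2],[3,97]).mean()).round(2))
    p=J[ok&(im[...,2]-im[...,0]<30)&(J[...,1]>66)&(J[...,1]<84)&(im.mean(2)>125)]; p=p[p[:,0]<92]
    print('ptr',len(p),np.percentile(p[:,2],[3,50,97]).round(1),(np.percentile(p[:,2],[3,97]).mean()).round(2))
E
python3 - <<'E'
from plan import *
from scale import *
st(); im,d=grab('wrist','w6'); [ (print(t),heights(t)) for t in ('w2','w5','w6')]
a=im[95:185,265:345,::-1]; a=cv2.rotate(a,cv2.ROTATE_180); cv2.imwrite('pics/z_w6.png',cv2.resize(a,None,fx=6.6,fy=6.6,interpolation=cv2.INTER_CUBIC))
E
```

```text
t 18.57 p [0.607  0.0994 0.2316] yaw 41.3 z [ 0.402 -0.457 -0.793] F [-0.1 -0.6  0.3] w 87.0 q [ 24.  17. -64. 104.  55.  76. -16.]
w2
up 25 [94.3 96.  97.1] mid of 3/97 95.72
low 25 [72.3 74.3 75.4] mid of 3/97 73.85
ptr 65 [72.8 75.7 76.7] 74.74
w5
up 34 [93.7 96.1 97.2] mid of 3/97 95.44
low 29 [72.1 74.3 75.4] mid of 3/97 73.79
ptr 83 [92.5 94.9 95.9] 94.18
w6
up 27 [94.4 96.2 97. ] mid of 3/97 95.7
low 28 [72.5 74.3 75.3] mid of 3/97 73.93
ptr 76 [94.1 96.1 97.2] 95.63
```

View pics/z_w6.png

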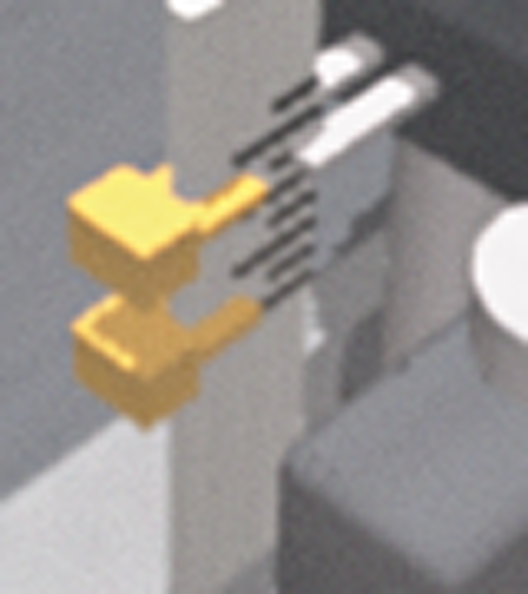

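View pics/w6.png

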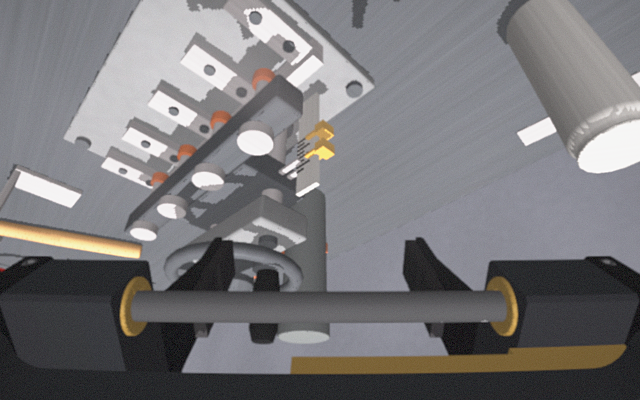

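```bash
python3 - <<'E'
from scale import *
from jig import w
im=load('w6')[0]; big=cv2.resize(im[95:185,265:345],None,fx=7,fy=7,interpolation=cv2.INTER_CUBIC)
for z,col in [(.0965,(0,0,255)),(.0943,(0,255,0)),(.0954,(255,0,0))]:
    for x in (.0895,):
        u=proj('w6',[w(x,.105,z),w(x,.065,z)]); u=(u-[265,95]+.5)*7
        cv2.line(big,*[tuple(np.round(k).astype(int)) for k in u],col,1)
cv2.imwrite('pics/z6b.png',cv2.rotate(big,cv2.ROTATE_180)[:600])
E
```

```text
(no output)
```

View pics/z6b.png

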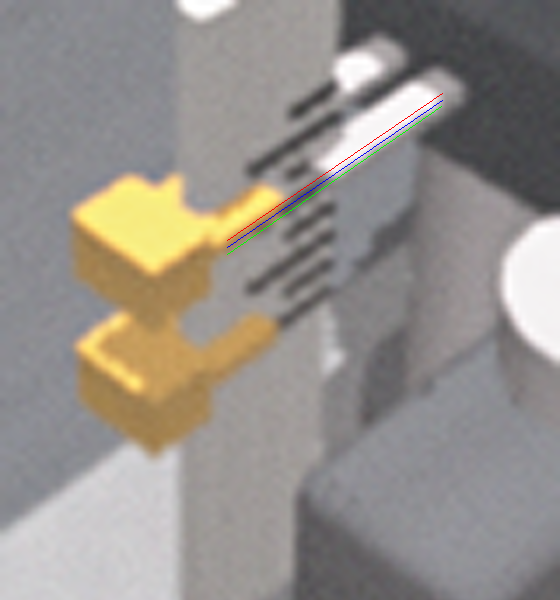

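```bash
cat > cleat.py <<'E'
from h import *
from scipy.optimize import minimize, least_squares
from scipy.spatial import cKDTree
def seg(tag,c,r=.09,zmin=.003):
    C=cloud(tag);d=np.load(f'pics/{tag}.npy');im=load(tag)[0].astype(int)
    m=(d>0)&(np.hypot(C[...,0]-c[0],C[...,1]-c[1])<r)&(C[...,2]>zmin)&(C[...,2]<.10)&(im.min(2)>90)&(im.max(2)-im.min(2)<30)
    return C[m]
def boxd(P,lo,hi):
    q=np.maximum(np.maximum(lo-P,P-hi),0); out=np.linalg.norm(q,axis=1)
    ins=np.minimum(np.minimum(P-lo,hi-P).min(1),1)
    return np.where(out>0,out,-np.maximum(ins,0))
def fit(P,x0,zfree=True):
    # x0=(x,y,yaw,z) ; points should lie on L's surface
    def res(v):
        c,s=np.cos(v[2]),np.sin(v[2]); Q=P-[v[0],v[1],v[3]]
        Q=np.c_[c*Q[:,0]+s*Q[:,1],-s*Q[:,0]+c*Q[:,1],Q[:,2]]
        d=np.minimum(boxd(Q,np.array([0,-.025,0]),np.array([.085,.025,.008])),boxd(Q,np.array([0,-.025,0]),np.array([.008,.025,.075])))
        return np.r_[d*1000,(v[3]-x0[3])*1000*np.sqrt(len(P))*.3]
    best=None
    for dy in (0,.2,-.2):
        r=least_squares(res,[x0[0],x0[1],x0[2]+dy,x0[3]],loss='soft_l1',f_scale=1.5,x_scale=[.01,.01,.1,.005])
        if best is None or r.cost<best.cost: best=r
    return best.x,np.median(np.abs(best.fun)),len(P)
E
python3 - <<'E'
from cleat import *
for tag in ['top0','side0','w1']:
  for n,c,yaw in [('A',(.465,.287),-.4),('B',(.465,-.33),0.05)]:
    P=seg(tag,c)
    if len(P)<50: print(tag,n,len(P)); continue
    ce=P.mean(0); x,e,k=fit(P,[ce[0]-.03*np.cos(yaw),ce[1]-.03*np.sin(yaw),yaw,0]); print(tag,n,ce.round(3),x[:2].round(4),np.degrees(x[2]).round(1),x[3].round(4),e.round(2),k)
E
```

```text
top0 A [0.466 0.305 0.012] [0.4434 0.3391] -54.5 0.005 7.42 740
top0 B [ 0.467 -0.336  0.013] [ 0.428  -0.3307] -8.3 0.004 3.02 671
side0 A [0.469 0.328 0.016] [0.4207 0.3401] -18.3 -0.0016 1.26 334
side0 B [ 0.469 -0.337  0.016] [ 0.4269 -0.3346] -6.1 -0.0015 1.53 171
w1 A [0.459 0.323 0.017] [0.4232 0.3377] -19.0 0.0002 0.59 1948
w1 B [ 0.464 -0.339  0.021] [ 0.4288 -0.3401] -4.7 0.0007 0.53 2031
```

```bash
python3 - <<'E'
from plan import *
st()
a=np.radians(-19); h=np.array([.4215,.3385]); d=np.array([np.cos(a),np.sin(a)])
T=np.r_[h+d*.10,.24]
l=line([.585,.13,.30],rot(41,-18),3); show(l+line(T,rot(71),7,*l[-1])); print(T)
E
```

```text
t 18.62 p [0.6051 0.1011 0.2289] yaw 41.5 z [ 0.401 -0.456 -0.794] F [-1.9  1.  -1.8] w 87.1 q [ 23.  17. -64. 104.  55.  76. -16.]
[{"offset":[0.0013,0.0051,-0.0259],"twist":[0.113,-0.001,0.003]},
{"offset":[0.0027,0.0103,-0.0518],"twist":[0.226,-0.002,0.006]},
{"offset":[0.0040,0.0154,-0.0777],"twist":[0.339,-0.003,0.009]},
{"offset":[0.0133,-0.0099,-0.0863],"twist":[0.382,0.022,-0.063]},
{"offset":[0.0226,-0.0353,-0.0949],"twist":[0.426,0.046,-0.135]}]
[{"offset":[0.0129,-0.0251,0.0028],"twist":[0.044,0.012,-0.074]},
{"offset":[0.0258,-0.0501,0.0057],"twist":[0.088,0.023,-0.148]},
{"offset":[0.0386,-0.0752,0.0085],"twist":[0.132,0.035,-0.223]},
{"offset":[0.0515,-0.1003,0.0113],"twist":[0.175,0.047,-0.297]},
{"offset":[0.0644,-0.1253,0.0142],"twist":[0.219,0.059,-0.371]}]
[0.51605186 0.30594318 0.24      ]
```

>>> carry_out(
  series=[
    {"offset":[0.0015,0.005,-0.026],"twist":[0.113,0,0.003]},
    {"offset":[0.0025,0.01,-0.052],"twist":[0.226,-0.002,0.006]},
    {"offset":[0.004,0.0155,-0.0775],"twist":[0.339,-0.003,0.009]},
    {"offset":[0.0135,-0.01,-0.086],"twist":[0.382,0.022,-0.063]},
    {"offset":[0.0225,-0.0355,-0.095],"twist":[0.426,0.046,-0.135]},
  ],
)

```text
t: 19.25
eef_pos: [0.5655, 0.1806, 0.2834]
tcp_rot: [[0.648, 0.745, 0.158], [0.762, -0.629, -0.155], [-0.016, 0.221, -0.975]]
contact_force: [0.6, -0.0, -0.5]
gripper_width: 1.003
```

>>> carry_out(
  series=[
    {"offset":[0.013,-0.025,0.003],"twist":[0.044,0.012,-0.074]},
    {"offset":[0.026,-0.05,0.0055],"twist":[0.088,0.023,-0.148]},
    {"offset":[0.0385,-0.075,0.0085],"twist":[0.132,0.035,-0.223]},
    {"offset":[0.0515,-0.1,0.0115],"twist":[0.175,0.047,-0.297]},
    {"offset":[0.0645,-0.125,0.014],"twist":[0.219,0.059,-0.371]},
  ],
)

```text
t: 19.88
eef_pos: [0.516, 0.3072, 0.2407]
tcp_rot: [[0.321, 0.947, -0.003], [0.947, -0.321, 0.004], [0.003, -0.004, -1.0]]
contact_force: [0.3, 0.8, 0.2]
gripper_width: 0.998
```

```bash
python3 - <<'E'
from plan import *
from cleat import *
st(); im,d=grab('wrist','w7'); grab('top','t7'); grab('side','s7');st()
for tag in ['w7','t7','s7']:
  for n,c,yaw in [('A',(.465,.325),-.35),('B',(.465,-.338),-0.08)]:
    P=seg(tag,c,.07)
    if len(P)<50: print(tag,n,len(P)); continue
    ce=P.mean(0); x,e,k=fit(P,[ce[0]-.03*np.cos(yaw),ce[1]-.03*np.sin(yaw),yaw,0]); print(tag,n,ce.round(3),x[:2].round(4),np.degrees(x[2]).round(1),x[3].round(4),e.round(2),k)
E
```

```text
t 19.88 p [0.516  0.3072 0.2407] yaw 71.27 z [-0.003  0.004 -1.   ] F [0.3 0.8 0.2] w 86.8 q [ 22.  29. -74.  88.  28.  84.  18.]
t 20.02 p [0.5157 0.3071 0.2406] yaw 71.18 z [-0.003  0.003 -1.   ] F [-0.1  0.3  0.2] w 87.0 q [ 22.  29. -74.  88.  28.  84.  17.]
w7 A [0.46  0.325 0.018] [0.4236 0.3379] -18.9 0.0004 0.49 4121
w7 B 0
t7 A [0.425 0.356 0.038] [0.4232 0.3602] -21.8 0.0012 2.75 53
t7 B [ 0.467 -0.339  0.014] [ 0.4276 -0.3327] -7.6 0.0012 2.63 577
s7 A [0.465 0.329 0.017] [0.422  0.3419] -17.1 -0.0015 1.37 352
s7 B [ 0.47  -0.335  0.015] [ 0.4289 -0.3325] -7.7 -0.0016 1.58 188
```

View pics/w7.png

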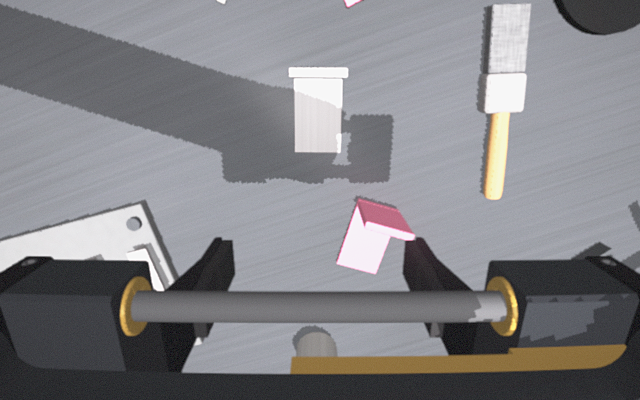

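View pics/t7.png

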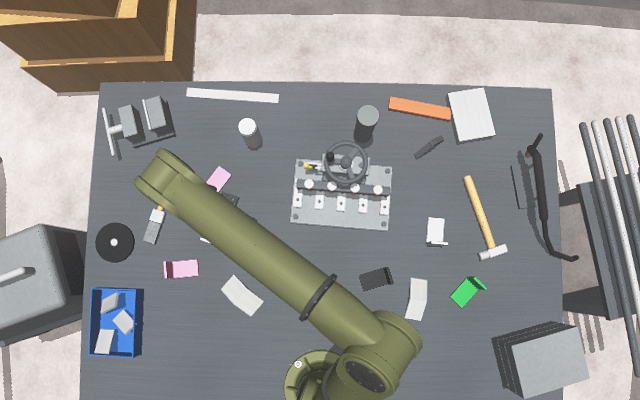

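```bash
python3 - <<'E'
from plan import *
a=np.radians(-18.9); h=np.array([.4236,.3379]); d=np.array([np.cos(a),np.sin(a)])
show(line(np.r_[h+d*.004,.115],rot(71.1),4)); print(h+d*.004)
E
```

```text
[{"offset":[-0.0002,-0.0232,0.0315],"twist":[-0.001,-0.001,0.000]},
{"offset":[-0.0004,-0.0463,0.0630],"twist":[-0.002,-0.001,0.001]},
{"offset":[-0.0006,-0.0695,0.0944],"twist":[-0.003,-0.002,0.001]},
{"offset":[-0.0008,-0.0927,0.1259],"twist":[-0.004,-0.002,0.001]},
{"offset":[-0.0008,-0.0927,0.1259],"twist":[-0.004,-0.002,0.001]}]
[0.42738434 0.33660433]
```

>>> carry_out(
  series=[
    {"offset":[0,-0.023,0.03],"twist":[0,0,0]},
    {"offset":[0,-0.046,0.06],"twist":[0,0,0]},
    {"offset":[-0.0005,-0.0695,0.095],"twist":[0,0,0]},
    {"offset":[-0.001,-0.0925,0.126],"twist":[0,0,0]},
    {"offset":[-0.001,-0.0925,0.126],"twist":[0,0,0]},
  ],
)

```text
t: 20.65
eef_pos: [0.4258, 0.3351, 0.1136]
tcp_rot: [[0.321, 0.947, -0.005], [0.947, -0.321, -0.0], [-0.002, -0.004, -1.0]]
contact_force: [0.4, 0.3, -0.0]
gripper_width: 0.997
```

```bash
python3 - <<'E'
from plan import *
st()
show(line([.4274,.3366,.050],rot(71.1),3))
E
```

```text
t 20.65 p [0.4258 0.3351 0.1136] yaw 71.29 z [-0.005 -0.    -1.   ] F [ 0.4  0.3 -0. ] w 86.8 q [ 19.  29. -73. 105.  29.  69.   8.]
[{"offset":[0.0007,0.0004,0.0212],"twist":[-0.001,0.001,0.001]},
{"offset":[0.0013,0.0009,0.0424],"twist":[-0.003,0.001,0.002]},
{"offset":[0.0020,0.0013,0.0636],"twist":[-0.004,0.002,0.003]},
{"offset":[0.0020,0.0013,0.0636],"twist":[-0.004,0.002,0.003]},
{"offset":[0.0020,0.0013,0.0636],"twist":[-0.004,0.002,0.003]}]
```

>>> carry_out(
  series=[
    {"offset":[0.0005,0.0005,0.021],"twist":[0,0,0]},
    {"offset":[0.0015,0.001,0.0425],"twist":[0,0,0]},
    {"offset":[0.002,0.0015,0.0635],"twist":[0,0,0.003]},
    {"offset":[0.002,0.0015,0.0635],"twist":[0,0,0.003]},
    {"offset":[0.002,0.0015,0.0635],"twist":[0,0,0.003]},
  ],
  hand=0.065,
)

```text
t: 21.28
eef_pos: [0.4276, 0.337, 0.0503]
tcp_rot: [[0.323, 0.946, -0.005], [0.946, -0.323, 0.0], [-0.001, -0.005, -1.0]]
contact_force: [0.1, 1.2, 0.4]
gripper_width: 0.752
```

>>> carry_out(
  series=[
    {"offset":[0,0,0],"twist":[0,0,0]},
    {"offset":[0,0,0],"twist":[0,0,0]},
    {"offset":[0,0,0],"twist":[0,0,0]},
    {"offset":[0,0,0],"twist":[0,0,0]},
    {"offset":[0,0,0],"twist":[0,0,0]},
  ],
  hand=0.03,
  force=55,
)

```text
t: 21.9
eef_pos: [0.4279, 0.3373, 0.0509]
tcp_rot: [[0.324, 0.946, -0.004], [0.946, -0.324, 0.001], [-0.001, -0.004, -1.0]]
contact_force: [-0.8, -0.9, 5.9]
gripper_width: 0.568
```

```bash
python3 - <<'E'
from plan import *
st()
E
```

```text
t 21.9 p [0.4279 0.3373 0.0509] yaw 71.12 z [-0.004  0.001 -1.   ] F [-0.8 -0.9  5.9] w 49.4 q [ 14.  33. -68. 108.  34.  63.   4.]
```

```bash
python3 - <<'E'
from h import *
from jig import R,t as tt
for t in ['w1','w2','w6','top0','t7']:
    C=cloud(t); im=load(t)[0].astype(int); d=np.load(f'pics/{t}.npy')
    J=C.copy(); J[...,:2]=(C[...,:2]-tt)@R; J*=1000
    m=(d>0)&(J[...,2]>27)&(J[...,2]<38)&(J[...,0]>-35)&(J[...,0]<15)&(abs(J[...,1])<160)&(im.min(2)>150)
    Q=J[m]; out=[]
    for c in (132,66,0,-66,-132):
        q=Q[abs(Q[:,1]-c)<20]
        if len(q)>8: out.append((c,len(q),*np.percentile(q[:,1],[3,97]).round(1),'x0',np.percentile(q[:,0],3).round(1),'z',np.median(q[:,2]).round(1)))
    print(t); [print('  ',o) for o in out]
E
```

```text
w1
   (132, 331, np.float64(120.0), np.float64(143.3), 'x0', np.float64(-20.0), 'z', np.float64(32.3))
   (66, 338, np.float64(54.1), np.float64(77.2), 'x0', np.float64(-20.3), 'z', np.float64(32.5))
   (0, 314, np.float64(-11.1), np.float64(10.6), 'x0', np.float64(-20.5), 'z', np.float64(32.5))
   (-66, 338, np.float64(-77.6), np.float64(-54.5), 'x0', np.float64(-20.7), 'z', np.float64(32.5))
   (-132, 345, np.float64(-143.9), np.float64(-120.8), 'x0', np.float64(-21.1), 'z', np.float64(32.5))
w2
   (132, 1146, np.float64(120.8), np.float64(143.7), 'x0', np.float64(-19.6), 'z', np.float64(32.6))
   (66, 849, np.float64(54.9), np.float64(78.2), 'x0', np.float64(-20.4), 'z', np.float64(32.5))
   (0, 617, np.float64(-11.4), np.float64(12.0), 'x0', np.float64(-20.7), 'z', np.float64(32.7))
   (-66, 454, np.float64(-77.1), np.float64(-53.6), 'x0', np.float64(-20.6), 'z', np.float64(32.8))
   (-132, 347, np.float64(-143.4), np.float64(-119.5), 'x0', np.float64(-21.1), 'z', np.float64(32.4))
w6
   (132, 1062, np.float64(120.8), np.float64(143.0), 'x0', np.float64(-18.4), 'z', np.float64(32
[... 691 characters left out ...]
2.0))
   (-66, 83, np.float64(-74.3), np.float64(-51.5), 'x0', np.float64(-20.0), 'z', np.float64(31.3))
   (-132, 83, np.float64(-140.7), np.float64(-117.7), 'x0', np.float64(-20.8), 'z', np.float64(32.5))
t7
   (132, 77, np.float64(123.5), np.float64(146.3), 'x0', np.float64(-20.4), 'z', np.float64(32.0))
   (66, 83, np.float64(57.9), np.float64(80.5), 'x0', np.float64(-19.7), 'z', np.float64(32.3))
   (0, 82, np.float64(-8.3), np.float64(14.0), 'x0', np.float64(-19.6), 'z', np.float64(31.9))
   (-66, 84, np.float64(-74.6), np.float64(-51.5), 'x0', np.float64(-19.9), 'z', np.float64(31.2))
   (-132, 84, np.float64(-140.9), np.float64(-117.5), 'x0', np.float64(-20.3), 'z', np.float64(31.2))
```

```bash
python3 - <<'E'
from plan import *
from jig import w
st()
s=sensors.observe();p=np.array(s['eef_pos']);R0=rot(71.1)
l=[(p+[0,0,.02],R0),(p+[0,0,.04],R0)]
T=w(-.125,.099,.09); print(T)
show(l+line(T,rot(86.1),8,*l[-1]))
E
```

```text
t 21.9 p [0.4279 0.3373 0.0509] yaw 71.12 z [-0.004  0.001 -1.   ] F [-0.8 -0.9  5.9] w 49.4 q [ 14.  33. -68. 108.  34.  63.   4.]
[0.43248554 0.05483147 0.09      ]
[{"offset":[-0.0000,-0.0001,-0.0200],"twist":[-0.004,0.001,0.000]},
{"offset":[-0.0000,-0.0002,-0.0400],"twist":[-0.004,0.001,0.000]},
{"offset":[-0.0332,0.0118,-0.0399],"twist":[-0.004,0.001,-0.032]},
{"offset":[-0.0665,0.0238,-0.0398],"twist":[-0.004,0.001,-0.065]},
{"offset":[-0.0997,0.0357,-0.0398],"twist":[-0.004,0.000,-0.098]}]
[{"offset":[-0.0342,0.0087,0.0001],"twist":[0.000,0.000,-0.033]},
{"offset":[-0.0685,0.0173,0.0002],"twist":[0.000,0.000,-0.065]},
{"offset":[-0.1027,0.0260,0.0003],"twist":[0.000,0.000,-0.098]},
{"offset":[-0.1369,0.0346,0.0004],"twist":[0.000,0.000,-0.131]},
{"offset":[-0.1711,0.0433,0.0005],"twist":[0.000,0.000,-0.164]}]
```

>>> carry_out(
  series=[
    {"offset":[0,0,-0.02],"twist":[0,0,0]},
    {"offset":[0,0,-0.04],"twist":[0,0,0]},
    {"offset":[-0.033,0.0125,-0.04],"twist":[0,0,-0.032]},
    {"offset":[-0.0665,0.025,-0.04],"twist":[0,0,-0.065]},
    {"offset":[-0.1,0.038,-0.04],"twist":[0,0,-0.098]},
  ],
)

```text
t: 22.52
eef_pos: [0.4316, 0.2294, 0.0915]
tcp_rot: [[0.228, 0.974, -0.004], [0.974, -0.228, 0.001], [-0.0, -0.004, -1.0]]
contact_force: [1.0, 0.2, -4.0]
gripper_width: 0.566
```

```bash
python3 - <<'E'
from plan import *
from jig import w
st()
show(line(w(-.112,.099,.09),rot(86.1),5))
E
```

```text
t 22.52 p [0.4316 0.2294 0.0915] yaw 76.84 z [-0.004  0.001 -1.   ] F [ 1.   0.2 -4. ] w 49.2 q [ 36.  24. -77. 113.  26.  64.  25.]
[{"offset":[-0.0335,0.0107,0.0003],"twist":[-0.001,-0.000,-0.032]},
{"offset":[-0.0671,0.0214,0.0006],"twist":[-0.001,-0.000,-0.065]},
{"offset":[-0.1006,0.0321,0.0008],"twist":[-0.002,-0.000,-0.097]},
{"offset":[-0.1342,0.0427,0.0011],"twist":[-0.003,-0.000,-0.129]},
{"offset":[-0.1677,0.0534,0.0014],"twist":[-0.004,-0.000,-0.162]}]
```

>>> carry_out(
  series=[
    {"offset":[-0.0165,0.0055,0],"twist":[0,0,-0.016]},
    {"offset":[-0.0335,0.0105,0],"twist":[0,0,-0.032]},
    {"offset":[-0.05,0.016,0],"twist":[0,0,-0.048]},
    {"offset":[-0.067,0.0215,0],"twist":[0,0,-0.065]},
    {"offset":[-0.067,0.0215,0],"twist":[0,0,-0.065]},
  ],
)

```text
t: 23.15
eef_pos: [0.4377, 0.1579, 0.092]
tcp_rot: [[0.167, 0.986, -0.003], [0.986, -0.167, -0.001], [-0.002, -0.003, -1.0]]
contact_force: [0.6, 0.6, -3.9]
gripper_width: 0.567
```

```bash
python3 - <<'E'
from plan import *
from jig import w
st(); print(sensors.observe()['q'])
show(line(w(-.112,.099,.09),rot(86.1),5))
E
```

```text
t 23.15 p [0.4377 0.1579 0.092 ] yaw 80.4 z [-0.003 -0.001 -1.   ] F [ 0.6  0.6 -3.9] w 49.3 q [ 48.  18. -78. 116.  20.  62.  41.]
[ 48.01319534  17.60332327 -77.81302221 116.23753209  19.62767043
  61.57389982  41.49308368]
[{"offset":[-0.0202,0.0050,0.0004],"twist":[-0.001,0.000,-0.020]},
{"offset":[-0.0405,0.0100,0.0008],"twist":[-0.001,0.001,-0.040]},
{"offset":[-0.0607,0.0150,0.0013],"twist":[-0.002,0.001,-0.060]},
{"offset":[-0.0810,0.0200,0.0017],"twist":[-0.002,0.001,-0.080]},
{"offset":[-0.1012,0.0250,0.0021],"twist":[-0.003,0.002,-0.099]}]
```

>>> carry_out(
  series=[
    {"offset":[-0.02,0.005,0],"twist":[0,0,-0.02]},
    {"offset":[-0.0405,0.01,0],"twist":[0,0,-0.04]},
    {"offset":[-0.0605,0.015,0],"twist":[0,0,-0.06]},
    {"offset":[-0.081,0.02,0],"twist":[0,0,-0.08]},
    {"offset":[-0.101,0.025,0],"twist":[0,0,-0.1]},
  ],
)

```text
t: 23.78
eef_pos: [0.4456, 0.0549, 0.0926]
tcp_rot: [[0.065, 0.998, -0.002], [0.998, -0.065, -0.001], [-0.001, -0.002, -1.0]]
contact_force: [-0.1, -0.2, -4.1]
gripper_width: 0.566
```

```bash
python3 - <<'E'
from plan import *
from h import *
from jig import w
print(sensors.observe()['q'])
st(); im,d=grab('wrist','w8'); grab('side','s8'); st()
E
```

```text
[ 63.52025616  12.14156716 -78.01983355 118.27572729  13.78661998
  60.03260231  64.99850518]
t 23.77 p [0.4456 0.0549 0.0926] yaw 86.25 z [-0.002 -0.001 -1.   ] F [-0.1 -0.2 -4.1] w 49.2 q [ 64.  12. -78. 118.  14.  60.  65.]
t 23.88 p [0.4457 0.0529 0.0924] yaw 85.99 z [-0.003 -0.002 -1.   ] F [-0.3  0.2 -4.5] w 49.4 q [ 64.  12. -78. 118.  14.  60.  65.]
```

View pics/w8.png

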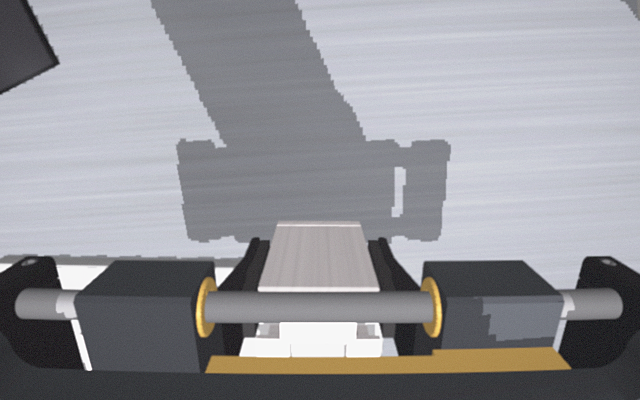

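View pics/s8.png

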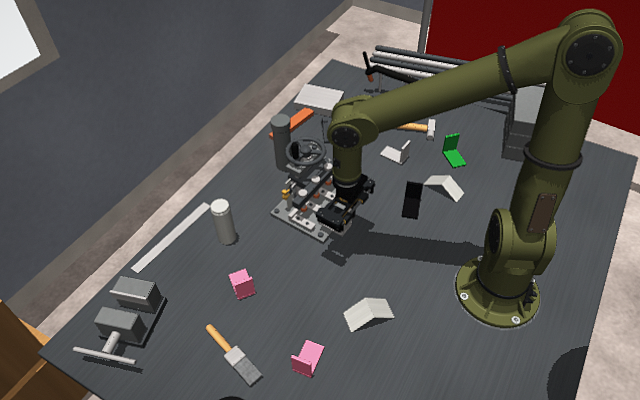

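```bash
python3 - <<'E'
from h import *
from jig import R,t as tt,w
from plan import *
C=cloud('w8'); Q=C[230:285:3,285:360:3].reshape(-1,3); c=Q.mean(0); v=np.linalg.svd(Q-c)[2][2]; v*=-np.sign(v[0]); print('face',c.round(4),v.round(4))
J=lambda P:np.c_[(P[:,:2]-tt)@R,P[:,2]]
print(J(Q).min(0),J(Q).max(0), 'normal jig', (R.T@v[:2]).round(4))
im=load('w8')[0]
# edges of upright in row 240: 
for r in (235,260,280):
    g=im[r].mean(1); print(r,[int(x) for x in g[255:395:4]])
st()
show(line(w(-.112,.099,.0695),rot(86.1),3))
E
```

```text
face [0.4407 0.0559 0.0893] [-0.9945  0.073  -0.075 ]
[-0.19482631  0.08058937  0.05691265] [-0.11569713  0.1211399   0.24135479] normal jig [-0.9972  0.0055]
235 [132, 129, 132, 134, 132, 168, 167, 171, 169, 171, 172, 170, 175, 169, 168, 169, 167, 167, 164, 166, 170, 166, 165, 168, 170, 172, 169, 161, 140, 139, 141, 142, 141, 138, 138]
260 [53, 51, 47, 172, 170, 169, 173, 167, 173, 172, 169, 171, 173, 171, 170, 167, 171, 171, 166, 170, 173, 168, 170, 166, 168, 170, 174, 168, 169, 103, 53, 54, 57, 43, 41]
280 [58, 86, 171, 167, 173, 172, 167, 171, 175, 173, 172, 171, 170, 172, 170, 171, 168, 170, 169, 165, 172, 168, 174, 168, 166, 168, 164, 170, 170, 168, 169, 48, 55, 53, 56]
t 23.88 p [0.4457 0.0529 0.0924] yaw 85.99 z [-0.003 -0.002 -1.   ] F [-0.3  0.2 -4.5] w 49.4 q [ 64.  12. -78. 118.  14.  60.  65.]
[{"offset":[0.0004,-0.0001,0.0076],"twist":[-0.001,0.001,-0.001]},
{"offset":[0.0007,-0.0002,0.0152],"twist":[-0.002,0.002,-0.001]},
{"offset":[0.0011,-0.0003,0.0229],"twist":[-0.002,0.003,-0.002]},
{"offset":[0.0011,-0.0003,0.0229],"twist":[-0.002,0.003,-0.002]},
{"offset":[0.0011,-0.0003,0.0229],"twist":[-0.002,0.003,-0.002]}]
```

```bash
python3 - <<'E'
from h import *
from jig import R,t as tt
C=cloud('w8'); Q=C[228:290:2,280:365:2].reshape(-1,3)
J=np.c_[(Q[:,:2]-tt)@R,Q[:,2]]; J=J[(J[:,0]>-.125)&(J[:,0]<-.105)&(J[:,2]<.13)]
for _ in range(4):
    c=np.median(J,0); A=np.c_[J[:,1],J[:,2],np.ones(len(J))]; s=np.linalg.lstsq(A,J[:,0],rcond=None)[0]; r=J[:,0]-A@s; J=J[abs(r)<max(.0008,2*np.std(r))]
print(len(J),s,np.std(r),'yaw deg',np.degrees(s[0]),'dx/dz deg',np.degrees(s[1]),J.min(0),J.max(0))
E
```

```text
1301 [ 0.00444859  0.00177853 -0.11727395] 0.000297703182074256 yaw deg 0.25488534540221913 dx/dz deg 0.10190219427250713 [-0.11745593  0.07750464  0.05323628] [-0.11580484  0.12373196  0.11809219]
```

```bash
python3 - <<'E'
from h import *
from jig import R,t as tt,w
from plan import *
C=cloud('w8')
J=np.dstack([(C[...,:2]-tt)@R,C[...,2]])
m=(abs(J[...,0]+.1168)<.0015)&(J[...,2]<.125)&(J[...,2]>.09); Q=J[m]
for lo in (.092,.1,.108): q=Q[(Q[:,2]>lo)&(Q[:,2]<lo+.008)]; print(len(q),np.percentile(q[:,1],[1,99]).round(4))
s=sensors.observe(); print('tcp jig',(np.array(s['eef_pos'][:2])-tt)@R)
show(line(w(-.112,.099,.0675),rot(86.1),3))
E
```

```text
913 [0.0747 0.1242]
1101 [0.0742 0.1248]
1260 [0.0747 0.1242]
tcp jig [-0.11164367  0.09797653]
[{"offset":[0.0004,-0.0001,0.0083],"twist":[-0.001,0.001,-0.001]},
{"offset":[0.0007,-0.0002,0.0166],"twist":[-0.002,0.002,-0.001]},
{"offset":[0.0011,-0.0003,0.0249],"twist":[-0.002,0.003,-0.002]},
{"offset":[0.0011,-0.0003,0.0249],"twist":[-0.002,0.003,-0.002]},
{"offset":[0.0011,-0.0003,0.0249],"twist":[-0.002,0.003,-0.002]}]
```

>>> carry_out(
  series=[
    {"offset":[0.0005,0,0.0085],"twist":[0,0,0]},
    {"offset":[0.0005,0,0.0165],"twist":[0,0,0]},
    {"offset":[0.001,0,0.025],"twist":[0,0,0]},
    {"offset":[0.001,0,0.025],"twist":[0,0,0]},
    {"offset":[0.001,0,0.025],"twist":[0,0,0]},
  ],
)

```text
t: 24.5
eef_pos: [0.4457, 0.0543, 0.0673]
tcp_rot: [[0.069, 0.998, -0.003], [0.998, -0.069, -0.002], [-0.002, -0.003, -1.0]]
contact_force: [0.5, 0.1, -3.8]
gripper_width: 0.568
```

```bash
python3 - <<'E'
from plan import *
from jig import *
st(); s=sensors.observe(); print('tcp jig',(np.array(s['eef_pos'][:2])-t)@R)
show(line(w(-.045,.099,.0675),rot(86.1),5))
E
```

```text
t 24.5 p [0.4457 0.0543 0.0673] yaw 86.03 z [-0.003 -0.002 -1.   ] F [ 0.5  0.1 -3.8] w 49.4 q [ 59.  15. -74. 120.  18.  58.  62.]
tcp jig [-0.1118089   0.09936948]
[{"offset":[-0.0001,0.0134,-0.0001],"twist":[-0.001,0.000,-0.000]},
{"offset":[-0.0001,0.0267,-0.0001],"twist":[-0.001,0.001,-0.000]},
{"offset":[-0.0002,0.0401,-0.0002],"twist":[-0.002,0.001,-0.001]},
{"offset":[-0.0002,0.0534,-0.0003],"twist":[-0.002,0.002,-0.001]},
{"offset":[-0.0003,0.0668,-0.0003],"twist":[-0.003,0.002,-0.001]}]
```

>>> carry_out(
  series=[
    {"offset":[0,0.008,0],"twist":[0,0,0]},
    {"offset":[0,0.016,0],"twist":[0,0,0]},
    {"offset":[0,0.024,0],"twist":[0,0,0]},
    {"offset":[0,0.032,0],"twist":[0,0,0]},
    {"offset":[0,0.04,0],"twist":[0,0,0]},
  ],
)

```text
t: 25.12
eef_pos: [0.4862, 0.0515, 0.0672]
tcp_rot: [[0.069, 0.998, -0.003], [0.998, -0.069, -0.002], [-0.002, -0.003, -1.0]]
contact_force: [-0.9, -0.3, -4.0]
gripper_width: 0.567
```

```bash
python3 - <<'E'
from plan import *
from jig import *
st(); s=sensors.observe(); print('tcp jig',(np.array(s['eef_pos'][:2])-t)@R)
show(line(w(-.034,.099,.0675),rot(86.1),5))
E
```

```text
t 25.12 p [0.4862 0.0515 0.0672] yaw 86.03 z [-0.003 -0.002 -1.   ] F [-0.9 -0.3 -4. ] w 49.4 q [ 52.  21. -69. 115.  23.  60.  58.]
tcp jig [-0.0711978   0.09932832]
[{"offset":[-0.0001,0.0074,-0.0001],"twist":[-0.001,0.000,-0.000]},
{"offset":[-0.0001,0.0149,-0.0002],"twist":[-0.001,0.001,-0.001]},
{"offset":[-0.0002,0.0223,-0.0003],"twist":[-0.002,0.001,-0.001]},
{"offset":[-0.0002,0.0298,-0.0004],"twist":[-0.002,0.002,-0.001]},
{"offset":[-0.0003,0.0372,-0.0004],"twist":[-0.003,0.002,-0.001]}]
```

>>> carry_out(
  series=[
    {"offset":[0,0.0075,0],"twist":[0,0,0]},
    {"offset":[0,0.015,0],"twist":[0,0,0]},
    {"offset":[0,0.0225,0],"twist":[0,0,0]},
    {"offset":[0,0.03,0],"twist":[0,0,0]},
    {"offset":[0,0.037,0],"twist":[0,0,0]},
  ],
)

```text
t: 25.75
eef_pos: [0.5236, 0.0489, 0.067]
tcp_rot: [[0.069, 0.998, -0.003], [0.998, -0.069, -0.002], [-0.002, -0.003, -1.0]]
contact_force: [0.4, 1.1, -3.8]
gripper_width: 0.566
```

```bash
python3 - <<'E'
from plan import *
from jig import *
st(); s=sensors.observe(); print('tcp jig',(np.array(s['eef_pos'][:2])-t)@R)
E
```

```text
t 25.75 p [0.5236 0.0489 0.067 ] yaw 86.02 z [-0.003 -0.002 -1.   ] F [ 0.4  1.1 -3.8] w 49.3 q [ 47.  26. -65. 110.  27.  62.  57.]
tcp jig [-0.03370899  0.09923557]
```

>>> carry_out(
  series=[
    {"offset":[0,0.0005,0.001],"twist":[0,0,0]},
    {"offset":[0,0.0015,0.001],"twist":[0,0,0]},
    {"offset":[0,0.0025,0.0015],"twist":[0,0,0]},
    {"offset":[0,0.0035,0.0015],"twist":[0,0,0]},
    {"offset":[0,0.004,0.0015],"twist":[0,0,0]},
  ],
)

```text
t: 26.38
eef_pos: [0.527, 0.0489, 0.0659]
tcp_rot: [[0.069, 0.998, -0.004], [0.998, -0.069, -0.002], [-0.003, -0.004, -1.0]]
contact_force: [-5.7, -0.2, 6.4]
gripper_width: 0.567
```

```bash
python3 - <<'E'
from plan import *
from jig import *
st(); s=sensors.observe(); print('tcp jig',(np.array(s['eef_pos'][:2])-t)@R)
E
```

```text
t 26.38 p [0.527  0.0489 0.0659] yaw 86.04 z [-0.004 -0.002 -1.   ] F [-5.7 -0.2  6.4] w 49.3 q [ 46.  26. -65. 109.  27.  62.  57.]
tcp jig [-0.0302772   0.09947179]
```

>>> carry_out(
  series=[
    {"offset":[0,0.001,0],"twist":[0,0,0]},
    {"offset":[0,0.0015,0],"twist":[0,0,0]},
    {"offset":[0,0.002,0],"twist":[0,0,0]},
    {"offset":[0,0.0025,0],"twist":[0,0,0]},
    {"offset":[0,0.0025,0],"twist":[0,0,0]},
  ],
)

```text
t: 27.0
eef_pos: [0.5286, 0.0489, 0.0659]
tcp_rot: [[0.069, 0.998, -0.006], [0.998, -0.069, -0.003], [-0.003, -0.006, -1.0]]
contact_force: [-6.6, -0.9, 5.0]
gripper_width: 0.568
```

```bash
python3 - <<'E'
from plan import *
from jig import *
st(); s=sensors.observe(); print('tcp jig',(np.array(s['eef_pos'][:2])-t)@R)
E
```

```text
t 27.0 p [0.5286 0.0489 0.0659] yaw 86.05 z [-0.006 -0.003 -1.   ] F [-6.6 -0.9  5. ] w 49.4 q [ 46.  27. -64. 109.  27.  62.  57.]
tcp jig [-0.02874547  0.09957182]
```

>>> carry_out(
  series=[
    {"offset":[0,0.001,0],"twist":[0,0,0]},
    {"offset":[0,0.002,0],"twist":[0,0,0]},
    {"offset":[0,0.003,0],"twist":[0,0,0]},
    {"offset":[0,0.004,0],"twist":[0,0,0]},
    {"offset":[0,0.004,0],"twist":[0,0,0]},
  ],
)

```text
t: 27.62
eef_pos: [0.5287, 0.0489, 0.0659]
tcp_rot: [[0.068, 0.998, -0.015], [0.998, -0.068, -0.004], [-0.005, -0.015, -1.0]]
contact_force: [-16.5, -1.0, 14.5]
gripper_width: 0.564
```

```bash
python3 - <<'E'
from plan import *
from jig import *
st(); s=sensors.observe(); print('tcp jig',(np.array(s['eef_pos'][:2])-t)@R)
E
```

```text
t 27.62 p [0.5287 0.0489 0.0659] yaw 86.08 z [-0.015 -0.004 -1.   ] F [-16.5  -1.   14.5] w 49.0 q [ 46.  27. -64. 108.  27.  63.  57.]
tcp jig [-0.02860711  0.09964066]
```

>>> carry_out(
  series=[
    {"offset":[0,0,0],"twist":[0,0,0]},
    {"offset":[0,0,0],"twist":[0,0,0]},
    {"offset":[0,0,0],"twist":[0,0,0]},
    {"offset":[0,0,0],"twist":[0,0,0]},
    {"offset":[0,0,0],"twist":[0,0,0]},
  ],
  hand=0.075,
)

```text
t: 28.25
eef_pos: [0.5289, 0.0489, 0.0659]
tcp_rot: [[0.068, 0.998, -0.015], [0.998, -0.069, -0.004], [-0.005, -0.014, -1.0]]
contact_force: [0.6, -0.2, -0.0]
gripper_width: 0.858
```

```bash
python3 - <<'E'
from plan import *
from jig import *
st(); s=sensors.observe(); p=np.array(s['eef_pos']); print('tcp jig',(p[:2]-t)@R)
l=line(p+[0,0,.06],rot(86),3); show(l+line([.45,0.0,.22],rot(86),5,*l[-1]))
E
```

```text
t 28.25 p [0.5289 0.0489 0.0659] yaw 86.07 z [-0.015 -0.004 -1.   ] F [ 0.6 -0.2 -0. ] w 74.6 q [ 46.  27. -64. 108.  27.  63.  57.]
tcp jig [-0.02839961  0.09958854]
[{"offset":[-0.0001,-0.0003,-0.0200],"twist":[-0.005,0.002,0.000]},
{"offset":[-0.0002,-0.0006,-0.0400],"twist":[-0.010,0.004,0.001]},
{"offset":[-0.0003,-0.0009,-0.0600],"twist":[-0.014,0.005,0.001]},
{"offset":[-0.0113,-0.0162,-0.0785],"twist":[-0.014,0.005,0.001]},
{"offset":[-0.0222,-0.0315,-0.0971],"twist":[-0.014,0.005,0.001]}]
[{"offset":[-0.0109,-0.0151,-0.0188],"twist":[-0.000,0.000,0.000]},
{"offset":[-0.0217,-0.0301,-0.0376],"twist":[-0.000,0.000,0.000]},
{"offset":[-0.0326,-0.0452,-0.0565],"twist":[-0.000,0.000,0.000]},
{"offset":[-0.0326,-0.0452,-0.0565],"twist":[-0.000,0.000,0.000]},
{"offset":[-0.0326,-0.0452,-0.0565],"twist":[-0.000,0.000,0.000]}]
```

>>> carry_out(
  series=[
    {"offset":[0,0,-0.02],"twist":[-0.005,0,0]},
    {"offset":[0,-0.0005,-0.04],"twist":[-0.01,0.004,0]},
    {"offset":[0,-0.001,-0.06],"twist":[-0.014,0.005,0]},
    {"offset":[-0.02,-0.015,-0.11],"twist":[-0.014,0.005,0]},
    {"offset":[-0.06,-0.03,-0.16],"twist":[-0.014,0.005,0]},
  ],
  hand=0.087,
)

```text
t: 28.88
eef_pos: [0.498, -0.0047, 0.2263]
tcp_rot: [[0.064, 0.998, 0.0], [0.998, -0.064, 0.001], [0.001, 0.0, -1.0]]
contact_force: [-0.9, -2.6, 1.5]
gripper_width: 1.001
```

```bash
python3 - <<'E'
from plan import *
from h import *
from cleat import *
st(); grab('wrist','w9'); grab('top','t9')
P=seg('t9',(.465,-.338),.07); yaw=-.1;ce=P.mean(0); print(fit(P,[ce[0]-.03,ce[1],yaw,0]))
show(line([.528,-.347,.24],rot(84),10))
E
```

```text
t 28.88 p [ 0.498  -0.0047  0.2263] yaw 86.35 z [ 0.     0.001 -1.   ] F [-0.9 -2.6  1.5] w 87.1 q [ 71.   8. -77. 103.   8.  75.  78.]
(array([ 0.4276893 , -0.33538648, -0.14564569,  0.00094727]), np.float64(2.4589767266729647), 556)
[{"offset":[-0.0330,0.0055,-0.0008],"twist":[0.001,0.001,0.002]},
{"offset":[-0.0661,0.0109,-0.0015],"twist":[0.002,0.002,0.005]},
{"offset":[-0.0991,0.0164,-0.0023],"twist":[0.002,0.002,0.007]},
{"offset":[-0.1322,0.0219,-0.0031],"twist":[0.003,0.003,0.010]},
{"offset":[-0.1652,0.0273,-0.0039],"twist":[0.004,0.004,0.012]}]
[{"offset":[-0.0330,0.0059,-0.0009],"twist":[0.001,0.001,0.002]},
{"offset":[-0.0659,0.0117,-0.0019],"twist":[0.002,0.002,0.005]},
{"offset":[-0.0989,0.0176,-0.0028],"twist":[0.002,0.002,0.007]},
{"offset":[-0.1319,0.0235,-0.0037],"twist":[0.003,0.003,0.010]},
{"offset":[-0.1648,0.0293,-0.0046],"twist":[0.004,0.004,0.012]}]
```

View pics/w9.png

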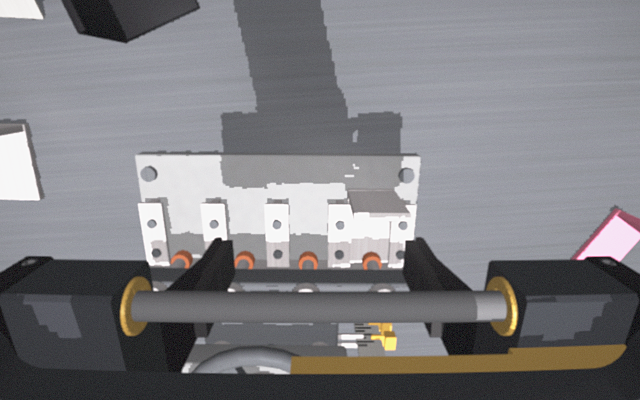

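View pics/t9.png

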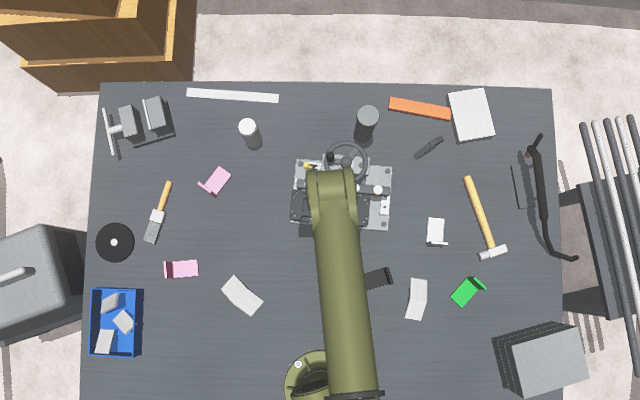

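>>> carry_out(
  series=[
    {"offset":[-0.033,0.0055,-0.001],"twist":[0,0,0.002]},
    {"offset":[-0.066,0.011,-0.0015],"twist":[0,0,0.005]},
    {"offset":[-0.099,0.0165,-0.0025],"twist":[0,0,0.007]},
    {"offset":[-0.132,0.022,-0.003],"twist":[0,0,0.01]},
    {"offset":[-0.165,0.027,-0.004],"twist":[0,0,0.012]},
  ],
)

```text
t: 29.6
eef_pos: [0.514, -0.1816, 0.2346]
tcp_rot: [[0.092, 0.996, 0.007], [0.996, -0.092, -0.008], [-0.008, 0.007, -1.0]]
contact_force: [0.4, -0.4, 0.8]
gripper_width: 0.999
```

```bash
python3 - <<'E'
from plan import *
st()
show(line([.528,-.347,.24],rot(84),5))
E
```

```text
t 29.6 p [ 0.514  -0.1816  0.2346] yaw 84.73 z [ 0.007 -0.008 -1.   ] F [ 0.4 -0.4  0.8] w 87.0 q [ 77.  16. -70.  97.  15.  77.  89.]
[{"offset":[-0.0327,0.0058,-0.0008],"twist":[0.001,0.002,0.003]},
{"offset":[-0.0654,0.0117,-0.0016],"twist":[0.003,0.003,0.005]},
{"offset":[-0.0981,0.0175,-0.0024],"twist":[0.004,0.005,0.008]},
{"offset":[-0.1307,0.0234,-0.0031],"twist":[0.006,0.006,0.010]},
{"offset":[-0.1634,0.0292,-0.0039],"twist":[0.007,0.008,0.013]}]
```

>>> carry_out(
  series=[
    {"offset":[-0.033,0.006,-0.001],"twist":[0,0.002,0.003]},
    {"offset":[-0.0655,0.0115,-0.0015],"twist":[0.003,0.003,0.005]},
    {"offset":[-0.098,0.0175,-0.0025],"twist":[0.004,0.005,0.008]},
    {"offset":[-0.1305,0.0235,-0.003],"twist":[0.006,0.006,0.01]},
    {"offset":[-0.1635,0.029,-0.004],"twist":[0.007,0.008,0.013]},
  ],
)

```text
t: 30.22
eef_pos: [0.5278, -0.349, 0.2393]
tcp_rot: [[0.105, 0.994, -0.0], [0.994, -0.105, 0.001], [0.001, -0.0, -1.0]]
contact_force: [0.6, 0.1, 0.2]
gripper_width: 0.996
```

```bash
python3 - <<'E'
from plan import *
from cleat import *
st(); im,d=grab('wrist','w10');st()
P=seg('w10',(.465,-.338),.07); yaw=-.1;ce=P.mean(0); print(ce)
x,e,k=fit(P,[ce[0]-.03,ce[1],yaw,0]); print(x[:2].round(4),np.degrees(x[2]),x[3],e,k)
a=x[2]; T=x[:2]+.004*np.array([np.cos(a),np.sin(a)]); print(T)
show(line(np.r_[T,.115],rot(np.degrees(a)+90),4))
E
```

```text
t 30.23 p [ 0.5278 -0.349   0.2393] yaw 83.97 z [-0.     0.001 -1.   ] F [0.6 0.1 0.2] w 86.7 q [ 76.  28. -62.  84.  24.  83.  98.]
t 30.27 p [ 0.5267 -0.3554  0.2387] yaw 83.58 z [-0.    -0.001 -1.   ] F [-1.2 -4.7 -0.2] w 86.8 q [ 76.  28. -61.  84.  25.  83.  98.]
[ 0.46792829 -0.34299363  0.01867324]
[ 0.4295 -0.34  ] -4.84881134733027 0.0003836657187797183 0.4863971002320965 4212
[ 0.43352468 -0.34029902]
[{"offset":[0.0012,-0.0236,0.0309],"twist":[-0.000,0.000,-0.007]},
{"offset":[0.0024,-0.0471,0.0618],"twist":[-0.000,0.001,-0.014]},
{"offset":[0.0035,-0.0707,0.0927],"twist":[-0.000,0.001,-0.021]},
{"offset":[0.0047,-0.0943,0.1236],"twist":[-0.000,0.001,-0.027]},
{"offset":[0.0047,-0.0943,0.1236],"twist":[-0.000,0.001,-0.027]}]
```

View pics/w10.png

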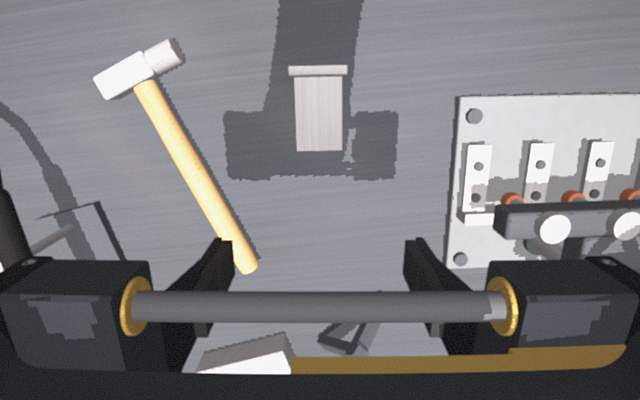

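>>> carry_out(
  series=[
    {"offset":[0.001,-0.0235,0.031],"twist":[0,0,-0.007]},
    {"offset":[0.0025,-0.047,0.062],"twist":[0,0,-0.014]},
    {"offset":[0.0035,-0.0705,0.0925],"twist":[0,0,-0.021]},
    {"offset":[0.0045,-0.0945,0.1235],"twist":[0,0,-0.027]},
    {"offset":[0.0045,-0.0945,0.1235],"twist":[0,0,-0.027]},
  ],
)

```text
t: 30.9
eef_pos: [0.4302, -0.3405, 0.1127]
tcp_rot: [[0.087, 0.996, -0.005], [0.996, -0.087, 0.002], [0.002, -0.005, -1.0]]
contact_force: [1.6, -0.2, 0.5]
gripper_width: 0.999
```

```bash
python3 - <<'E'
from plan import *
from cleat import *
st(); im,d=grab('wrist','w11');st()
C=cloud('w11'); 
show(line([.4335,-.3403,.050],rot(85.1),3))
E
```

```text
t 30.9 p [ 0.4302 -0.3405  0.1127] yaw 85.03 z [-0.005  0.002 -1.   ] F [ 1.6 -0.2  0.5] w 86.9 q [ 89.  24. -63. 104.  23.  67. 103.]
t 30.95 p [ 0.4328 -0.341   0.1148] yaw 85.06 z [-0.001 -0.    -1.   ] F [ 0.6 -0.9  0.9] w 87.1 q [ 88.  24. -63. 104.  23.  67. 103.]
[{"offset":[0.0003,0.0002,0.0216],"twist":[-0.000,0.000,-0.000]},
{"offset":[0.0005,0.0005,0.0432],"twist":[-0.001,0.000,-0.000]},
{"offset":[0.0008,0.0007,0.0648],"twist":[-0.001,0.000,-0.001]},
{"offset":[0.0008,0.0007,0.0648],"twist":[-0.001,0.000,-0.001]},
{"offset":[0.0008,0.0007,0.0648],"twist":[-0.001,0.000,-0.001]}]
```

View pics/w11.png

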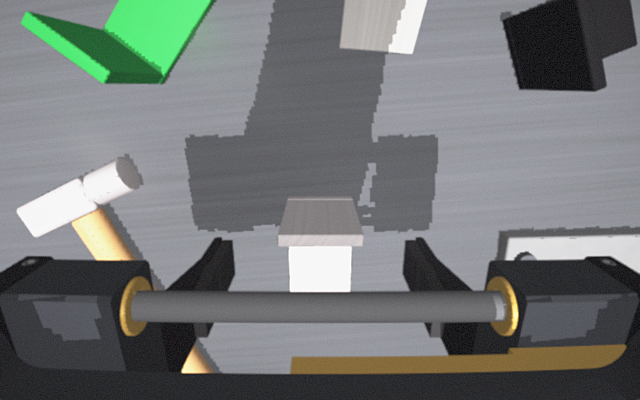

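```bash
python3 - <<'E'
from cleat import *
for t in ('w10','w11'):
    C=cloud(t); im=load(t)[0].astype(int); d=np.load(f'pics/{t}.npy')
    m=(d>0)&(C[...,2]>.008)&(C[...,2]<.06)&(C[...,1]<-.375)&(C[...,1]>-.47)&(C[...,0]>.36)&(C[...,0]<.50)
    Q=C[m]
    for lo in np.arange(.37,.5,.02):
        q=Q[(Q[:,0]>lo)&(Q[:,0]<lo+.02)]
        if len(q): print(t,lo.round(2),len(q),'ymax',q[:,1].max().round(3),'zmax',q[:,2].max().round(3))
E
```

```text
(no output)
```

Nothing within reach of the fingers there. Descend and close.

>>> carry_out(
  series=[
    {"offset":[0.0005,0,0.0215],"twist":[0,0,0]},
    {"offset":[0.0005,0.0005,0.043],"twist":[0,0,0]},
    {"offset":[0.001,0.0005,0.0645],"twist":[0,0,0]},
    {"offset":[0.001,0.0005,0.0645],"twist":[0,0,0]},
    {"offset":[0.001,0.0005,0.0645],"twist":[0,0,0]},
  ],
  hand=0.065,
)

```text
t: 31.58
eef_pos: [0.4339, -0.3399, 0.0504]
tcp_rot: [[0.086, 0.996, -0.0], [0.996, -0.086, 0.0], [0.0, -0.0, -1.0]]
contact_force: [-0.5, -0.5, 0.2]
gripper_width: 0.75
```

>>> carry_out(
  series=[
    {"offset":[0,0,0],"twist":[0,0,0]},
    {"offset":[0,0,0],"twist":[0,0,0]},
    {"offset":[0,0,0],"twist":[0,0,0]},
    {"offset":[0,0,0],"twist":[0,0,0]},
    {"offset":[0,0,0],"twist":[0,0,0]},
  ],
  hand=0.03,
  force=55,
)

```text
t: 32.2
eef_pos: [0.4341, -0.3401, 0.051]
tcp_rot: [[0.086, 0.996, -0.0], [0.996, -0.086, -0.0], [-0.0, 0.0, -1.0]]
contact_force: [-0.6, 0.3, 4.8]
gripper_width: 0.572
```

```bash
python3 - <<'E'
from plan import *
from jig import w
st()
s=sensors.observe();p=np.array(s['eef_pos']);R0=np.array(s['tcp_rot'])
l=[(p+[0,0,.02],R0),(p+[0,0,.04],R0)]
T=w(-.115,-.099,.09); print(T)
show(l+line(T,rot(86.1),8,*l[-1]))
E
```

```text
t 32.2 p [ 0.4341 -0.3401  0.051 ] yaw 85.09 z [-0. -0. -1.] F [-0.6  0.3  4.8] w 49.8 q [ 85.  28. -59. 107.  28.  61.  99.]
[ 0.42906455 -0.14339138  0.09      ]
[{"offset":[-0.0000,0.0000,-0.0200],"twist":[0.000,0.000,0.000]},
{"offset":[-0.0000,0.0000,-0.0400],"twist":[0.000,0.000,0.000]},
{"offset":[0.0244,-0.0027,-0.0399],"twist":[0.000,0.000,-0.002]},
{"offset":[0.0489,-0.0055,-0.0398],"twist":[0.000,0.000,-0.004]},
{"offset":[0.0733,-0.0082,-0.0397],"twist":[0.000,0.000,-0.007]}]
[{"offset":[0.0245,-0.0026,0.0001],"twist":[0.000,0.000,-0.002]},
{"offset":[0.0489,-0.0052,0.0002],"twist":[0.000,0.000,-0.004]},
{"offset":[0.0734,-0.0077,0.0003],"twist":[0.000,0.000,-0.007]},
{"offset":[0.0979,-0.0103,0.0005],"twist":[0.000,0.000,-0.009]},
{"offset":[0.1223,-0.0129,0.0006],"twist":[0.000,0.000,-0.011]}]
```

>>> carry_out(
  series=[
    {"offset":[0,0,-0.02],"twist":[0,0,0]},
    {"offset":[0,0,-0.04],"twist":[0,0,0]},
    {"offset":[0.0245,-0.0025,-0.04],"twist":[0,0,-0.002]},
    {"offset":[0.049,-0.0055,-0.04],"twist":[0,0,-0.004]},
    {"offset":[0.0735,-0.008,-0.04],"twist":[0,0,-0.007]},
  ],
)

```text
t: 32.83
eef_pos: [0.4319, -0.2636, 0.0906]
tcp_rot: [[0.077, 0.997, -0.001], [0.997, -0.077, -0.0], [-0.0, -0.001, -1.0]]
contact_force: [0.1, 0.2, -3.0]
gripper_width: 0.567
```

```bash
python3 - <<'E'
from plan import *
from jig import w
st()
show(line(w(-.112,-.099,.09),rot(86.1),5))
E
```

```text
t 32.83 p [ 0.4319 -0.2636  0.0906] yaw 85.58 z [-0.001 -0.    -1.   ] F [ 0.1  0.2 -3. ] w 49.4 q [ 87.  20. -66. 111.  21.  62.  98.]
[{"offset":[0.0239,-0.0018,0.0001],"twist":[-0.000,0.000,-0.002]},
{"offset":[0.0479,-0.0036,0.0002],"twist":[-0.000,0.000,-0.004]},
{"offset":[0.0718,-0.0055,0.0003],"twist":[-0.001,0.000,-0.005]},
{"offset":[0.0957,-0.0073,0.0004],"twist":[-0.001,0.000,-0.007]},
{"offset":[0.1197,-0.0091,0.0005],"twist":[-0.001,0.000,-0.009]}]
```

>>> carry_out(
  series=[
    {"offset":[0.024,-0.002,0],"twist":[0,0,-0.002]},
    {"offset":[0.048,-0.0035,0],"twist":[0,0,-0.004]},
    {"offset":[0.072,-0.0055,0],"twist":[0,0,-0.005]},
    {"offset":[0.0955,-0.0075,0],"twist":[0,0,-0.007]},
    {"offset":[0.1195,-0.009,0],"twist":[0,0,-0.009]},
  ],
)

```text
t: 33.45
eef_pos: [0.4321, -0.1422, 0.0906]
tcp_rot: [[0.068, 0.998, -0.001], [0.998, -0.068, -0.0], [-0.0, -0.001, -1.0]]
contact_force: [-0.5, -0.3, -3.5]
gripper_width: 0.565
```

>>> carry_out(
  series=[
    {"offset":[0,0,0],"twist":[0,0,0]},
    {"offset":[0,0,0],"twist":[0,0,0]},
    {"offset":[0,0,0],"twist":[0,0,0]},
    {"offset":[0,0,0],"twist":[0,0,0]},
    {"offset":[0,0,0],"twist":[0,0,0]},
  ],
)

```text
t: 34.08
eef_pos: [0.4321, -0.1425, 0.0905]
tcp_rot: [[0.069, 0.998, -0.001], [0.998, -0.069, 0.0], [0.0, -0.001, -1.0]]
contact_force: [0.2, -0.6, -3.8]
gripper_width: 0.568
```

```bash
cat > chk.py <<'E'
from h import *
from jig import R,t as tt,w
from plan import *
import sys
tag,xt=sys.argv[1],float(sys.argv[2])
st(); grab('wrist',tag); st()
C=cloud(tag); J=np.dstack([(C[...,:2]-tt)@R,C[...,2]])
s=sensors.observe(); tj=(np.array(s['eef_pos'][:2])-tt)@R; print('tcp jig',tj)
m=(abs(J[...,0]-(tj[0]-.005))<.006)&(abs(J[...,1]-tj[1])<.04)&(J[...,2]<s['eef_pos'][2]+.035)&(J[...,2]>s['eef_pos'][2]-.045); Q=J[m]
q=Q[abs(Q[:,1]-tj[1])<.02]
for _ in range(4):
    A=np.c_[q[:,1],q[:,2],np.ones(len(q))]; sl=np.linalg.lstsq(A,q[:,0],rcond=None)[0]; r=q[:,0]-A@sl; q=q[abs(r)<max(.0008,2*np.std(r))]
print(len(q),'yaw',np.degrees(sl[0]),'pitch',np.degrees(sl[1]),'heel x mean',q[:,0].mean(),'ztop',np.percentile(q[:,2],99.5))
F=Q[abs(np.c_[Q[:,1],Q[:,2],np.ones(len(Q))]@sl-Q[:,0])<.001]; print('y edges',np.percentile(F[:,1],[1,99]))
E
python3 chk.py w12 0
```

```text
t 34.08 p [ 0.4321 -0.1425  0.0905] yaw 86.06 z [-0.001  0.    -1.   ] F [ 0.2 -0.6 -3.8] w 49.4 q [ 84.  12. -74. 118.  13.  60.  91.]
t 34.12 p [ 0.4321 -0.1424  0.0905] yaw 86.07 z [-0.001  0.    -1.   ] F [-0.2 -0.7 -3.2] w 49.3 q [ 84.  12. -74. 118.  13.  60.  91.]
tcp jig [-0.112      -0.09783246]
5441 yaw -0.19092823804655001 pitch 0.2756045554390929 heel x mean -0.11679619089610553 ztop 0.11545682665289504
y edges [-0.12307899 -0.0738712 ]
```

View pics/w12.png

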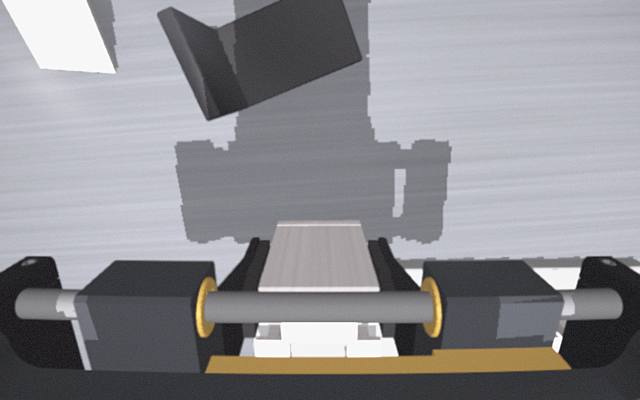

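>>> carry_out(
  series=[
    {"offset":[0,0,0.0075],"twist":[0,0,0]},
    {"offset":[-0.0005,0,0.015],"twist":[0,0,0]},
    {"offset":[-0.0005,0,0.023],"twist":[0,0,0]},
    {"offset":[-0.0005,0,0.023],"twist":[0,0,0]},
    {"offset":[-0.0005,0,0.023],"twist":[0,0,0]},
  ],
)

```text
t: 34.75
eef_pos: [0.4321, -0.1427, 0.0675]
tcp_rot: [[0.068, 0.998, -0.001], [0.998, -0.068, 0.0], [0.0, -0.001, -1.0]]
contact_force: [0.3, -0.7, -3.3]
gripper_width: 0.568
```

```bash
cat > tj.py <<'E'
from plan import *
from jig import *
st(); s=sensors.observe(); print('tcp jig',(np.array(s['eef_pos'][:2])-t)@R)
E
python3 tj.py; python3 -c "
from tj import *
show(line(w(-.072,-.0993,.0675),rot(86.1),5))"
```

```text
t 34.75 p [ 0.4321 -0.1427  0.0675] yaw 86.09 z [-0.001  0.    -1.   ] F [ 0.3 -0.7 -3.3] w 49.4 q [ 81.  15. -71. 119.  17.  57.  88.]
tcp jig [-0.11200048 -0.09806543]
t 34.75 p [ 0.4321 -0.1427  0.0675] yaw 86.09 z [-0.001  0.    -1.   ] F [ 0.3 -0.7 -3.3] w 49.4 q [ 81.  15. -71. 119.  17.  57.  88.]
tcp jig [-0.11200048 -0.09806543]
[{"offset":[-0.0002,0.0080,-0.0000],"twist":[-0.000,-0.000,-0.000]},
{"offset":[-0.0005,0.0160,-0.0000],"twist":[-0.000,-0.000,-0.000]},
{"offset":[-0.0007,0.0240,-0.0000],"twist":[-0.001,-0.000,-0.000]},
{"offset":[-0.0010,0.0320,-0.0000],"twist":[-0.001,-0.000,-0.000]},
{"offset":[-0.0012,0.0400,-0.0000],"twist":[-0.001,-0.000,-0.000]}]
```

>>> carry_out(
  series=[
    {"offset":[0,0.008,0],"twist":[0,0,0]},
    {"offset":[0,0.016,0],"twist":[0,0,0]},
    {"offset":[0,0.024,0],"twist":[0,0,0]},
    {"offset":[0,0.032,0],"twist":[0,0,0]},
    {"offset":[0,0.04,0],"twist":[0,0,0]},
  ],
)

```text
t: 35.38
eef_pos: [0.4727, -0.1454, 0.0674]
tcp_rot: [[0.068, 0.998, -0.001], [0.998, -0.068, 0.001], [0.001, -0.001, -1.0]]
contact_force: [0.4, 0.3, -3.0]
gripper_width: 0.564
```

```bash
python3 tj.py
```

```text
t 35.38 p [ 0.4727 -0.1454  0.0674] yaw 86.1 z [-0.001  0.001 -1.   ] F [ 0.4  0.3 -3. ] w 49.0 q [ 73.  21. -66. 114.  22.  59.  82.]
tcp jig [-0.07136459 -0.09800671]
```

>>> carry_out(
  series=[
    {"offset":[0,0.0075,0],"twist":[0,0,0]},
    {"offset":[0,0.015,0],"twist":[0,0,0]},
    {"offset":[0,0.0225,0],"twist":[0,0,0]},
    {"offset":[0,0.03,0],"twist":[0,0,0]},
    {"offset":[0,0.037,0],"twist":[0,0,0]},
  ],
)

```text
t: 36.0
eef_pos: [0.5101, -0.1479, 0.0673]
tcp_rot: [[0.068, 0.998, -0.001], [0.998, -0.068, 0.001], [0.001, -0.001, -1.0]]
contact_force: [0.2, -0.2, -3.4]
gripper_width: 0.566
```

>>> carry_out(
  series=[
    {"offset":[0,0.001,0.001],"twist":[0,0,0]},
    {"offset":[0,0.002,0.001],"twist":[0,0,0]},
    {"offset":[0,0.003,0.0015],"twist":[0,0,0]},
    {"offset":[0,0.004,0.0015],"twist":[0,0,0]},
    {"offset":[0,0.005,0.0015],"twist":[0,0,0]},
  ],
)

```text
t: 36.62
eef_pos: [0.5146, -0.1484, 0.066]
tcp_rot: [[0.068, 0.998, -0.002], [0.998, -0.068, 0.0], [0.0, -0.002, -1.0]]
contact_force: [-6.1, -0.0, 4.2]
gripper_width: 0.567
```

```bash
python3 tj.py
```

```text
t 36.62 p [ 0.5146 -0.1484  0.066 ] yaw 86.08 z [-0.002  0.    -1.   ] F [-6.1 -0.   4.2] w 49.3 q [ 66.  26. -63. 108.  26.  62.  79.]
tcp jig [-0.02937078 -0.09817954]
```

>>> carry_out(
  series=[
    {"offset":[0,0.001,0],"twist":[0,0,0]},
    {"offset":[0,0.002,0],"twist":[0,0,0]},
    {"offset":[0,0.003,0],"twist":[0,0,0]},
    {"offset":[0,0.004,0],"twist":[0,0,0]},
    {"offset":[0,0.005,0],"twist":[0,0,0]},
  ],
)

```text
t: 37.25
eef_pos: [0.5147, -0.1483, 0.0659]
tcp_rot: [[0.069, 0.998, -0.014], [0.998, -0.069, -0.0], [-0.001, -0.014, -1.0]]
contact_force: [-18.7, 2.2, 18.9]
gripper_width: 0.568
```

```bash
python3 tj.py
```

```text
t 37.25 p [ 0.5147 -0.1483  0.0659] yaw 86.05 z [-0.014 -0.    -1.   ] F [-18.7   2.2  18.9] w 49.4 q [ 65.  27. -62. 108.  27.  63.  79.]
tcp jig [-0.02923074 -0.09810967]
```

>>> carry_out(
  series=[
    {"offset":[0,0,0],"twist":[0,0,0]},
    {"offset":[0,0,0],"twist":[0,0,0]},
    {"offset":[0,0,0],"twist":[0,0,0]},
    {"offset":[0,0,0],"twist":[0,0,0]},
    {"offset":[0,0,0],"twist":[0,0,0]},
  ],
  hand=0.075,
)

```text
t: 37.88
eef_pos: [0.5149, -0.1483, 0.0659]
tcp_rot: [[0.069, 0.998, -0.014], [0.998, -0.069, -0.0], [-0.001, -0.014, -1.0]]
contact_force: [-0.3, 0.1, -0.5]
gripper_width: 0.856
```

```bash
python3 tj.py; python3 -c "
from plan import *
s=sensors.observe();p=np.array(s['eef_pos'])
l=line(p+[0,0,.07],rot(86),3); show(l+line([.54,-.06,.27],rot(86),4,*l[-1]))"
```

```text
t 37.88 p [ 0.5149 -0.1483  0.0659] yaw 86.05 z [-0.014 -0.    -1.   ] F [-0.3  0.1 -0.5] w 74.4 q [ 65.  27. -62. 108.  27.  63.  79.]
tcp jig [-0.02905657 -0.09812783]
[{"offset":[-0.0000,-0.0003,-0.0233],"twist":[-0.005,0.000,0.000]},
{"offset":[-0.0000,-0.0007,-0.0467],"twist":[-0.009,0.001,0.001]},
{"offset":[-0.0001,-0.0010,-0.0700],"twist":[-0.014,0.001,0.001]},
{"offset":[0.0224,0.0033,-0.1036],"twist":[-0.014,0.001,0.001]},
{"offset":[0.0448,0.0076,-0.1372],"twist":[-0.014,0.001,0.001]}]
[{"offset":[0.0225,0.0047,-0.0335],"twist":[-0.000,-0.000,0.000]},
{"offset":[0.0449,0.0095,-0.0670],"twist":[-0.000,-0.000,0.000]},
{"offset":[0.0449,0.0095,-0.0670],"twist":[-0.000,-0.000,0.000]},
{"offset":[0.0449,0.0095,-0.0670],"twist":[-0.000,-0.000,0.000]},
{"offset":[0.0449,0.0095,-0.0670],"twist":[-0.000,-0.000,0.000]}]
```

>>> carry_out(
  series=[
    {"offset":[0,0,-0.0235],"twist":[-0.005,0,0]},
    {"offset":[0,-0.0005,-0.0465],"twist":[-0.009,0,0]},
    {"offset":[0,-0.001,-0.07],"twist":[-0.014,0,0]},
    {"offset":[0.0225,0.0035,-0.12],"twist":[-0.014,0,0]},
    {"offset":[0.06,0.0075,-0.17],"twist":[-0.014,0,0]},
  ],
  hand=0.087,
)

```text
t: 38.5
eef_pos: [0.5289, -0.0899, 0.2384]
tcp_rot: [[0.072, 0.997, 0.001], [0.997, -0.072, -0.002], [-0.002, 0.001, -1.0]]
contact_force: [1.1, -0.6, 0.2]
gripper_width: 0.996
```

>>> carry_out(
  series=[
    {"offset":[0.01,0,-0.02],"twist":[0,0,0]},
    {"offset":[0.02,0,-0.04],"twist":[0,0,0]},
    {"offset":[0.02,0,-0.04],"twist":[0,0,0]},
    {"offset":[0.02,0,-0.04],"twist":[0,0,0]},
    {"offset":[0.02,0,-0.04],"twist":[0,0,0]},
  ],
)

```text
t: 39.12
eef_pos: [0.5296, -0.0708, 0.2772]
tcp_rot: [[0.073, 0.997, -0.001], [0.997, -0.073, -0.001], [-0.001, -0.001, -1.0]]
contact_force: [-0.3, 0.6, 0.2]
gripper_width: 0.999
```

```bash
cat > home.py <<'E'
from h import *
from jig import R,t as tt
import sys
tag=sys.argv[1]
C=cloud(tag);J=np.dstack([(C[...,:2]-tt)@R,C[...,2]])*1000
for yc in map(float,sys.argv[2:]):
    m=(abs(J[...,1]-yc)<20)&(J[...,2]>35)&(J[...,2]<80)&(J[...,0]>-55)&(J[...,0]<-33)  # back face
    q=J[m]; print(yc,len(q),'back face x median',np.median(q[:,0]).round(1) if len(q) else None)
    m=(abs(J[...,1]-yc)<40)&(abs(J[...,2]-90)<2.5)&(J[...,0]>-60)&(J[...,0]<0); q=J[m]
    if len(q): print('  top edge x',np.percentile(q[:,0],[2,98]).round(1),'y',np.percentile(q[:,1],[2,98]).round(1),'z',np.median(q[:,2]).round(1))
    for y2 in (yc-15,yc+15):
        q=J[(abs(J[...,1]-y2)<6)&(abs(J[...,2]-90)<2.5)&(J[...,0]>-60)&(J[...,0]<0)]; print('   ',y2,np.mean(q[:,0]).round(2) if len(q) else None)
E
python3 tj.py; python3 -c "
from h import *
grab('wrist','w13')"; python3 home.py w13 99 -99; python3 home.py w9 99; python3 tj.py
```

```text
t 39.12 p [ 0.5296 -0.0708  0.2772] yaw 85.79 z [-0.001 -0.001 -1.   ] F [-0.3  0.6  0.2] w 87.0 q [ 69.  13. -73.  94.  13.  82.  81.]
tcp jig [-0.01961074 -0.01972915]
99.0 298 back face x median -33.8
  top edge x [-33.9 -26. ] y [ 75.  122.3] z 90.0
    84.0 -30.07
    114.0 -29.94
-99.0 297 back face x median -34.4
  top edge x [-34.3 -27.1] y [-122.3  -74.6] z 90.4
    -114.0 -30.87
    -84.0 -30.8
99.0 610 back face x median -33.5
  top edge x [-33.8 -26.2] y [ 74.5 122.5] z 90.2
    84.0 -30.24
    114.0 -30.16
t 39.17 p [ 0.5297 -0.0706  0.2773] yaw 85.8 z [-0.001 -0.001 -1.   ] F [ 0.1  0.6 -0.9] w 86.9 q [ 69.  13. -73.  94.  13.  82.  81.]
tcp jig [-0.01952847 -0.01955743]
```

View pics/w13.png

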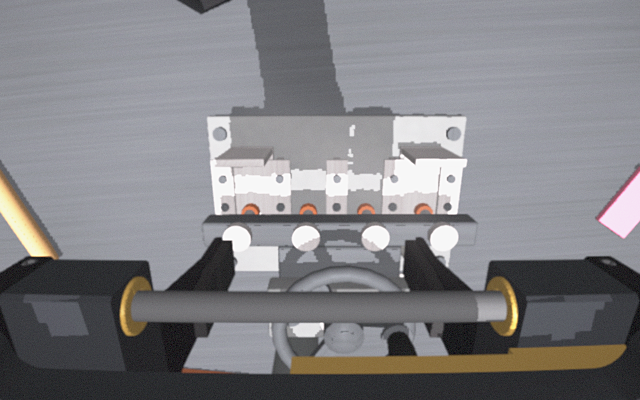

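```bash
python3 - <<'E'
from plan import *
T=[.6512,-.0131,.285]
show(line(T,rot(41),5))
E
```

```text
[{"offset":[0.0132,0.0234,-0.0016],"twist":[-0.000,0.000,0.156]},
{"offset":[0.0265,0.0468,-0.0032],"twist":[-0.000,0.001,0.313]},
{"offset":[0.0397,0.0702,-0.0047],"twist":[-0.000,0.001,0.469]},
{"offset":[0.0530,0.0936,-0.0063],"twist":[-0.000,0.001,0.626]},
{"offset":[0.0662,0.1170,-0.0079],"twist":[-0.000,0.002,0.782]}]
```

>>> carry_out(
  series=[
    {"offset":[0.013,0.0235,-0.002],"twist":[0,0,0.156]},
    {"offset":[0.0265,0.047,-0.003],"twist":[0,0,0.313]},
    {"offset":[0.0395,0.07,-0.005],"twist":[0,0,0.469]},
    {"offset":[0.053,0.0935,-0.0065],"twist":[0,0,0.626]},
    {"offset":[0.066,0.117,-0.008],"twist":[0,0,0.782]},
  ],
)

```text
t: 39.8
eef_pos: [0.6518, -0.0134, 0.2838]
tcp_rot: [[0.758, 0.652, -0.003], [0.652, -0.758, -0.001], [-0.003, -0.001, -1.0]]
contact_force: [-0.3, -0.9, 1.2]
gripper_width: 1.001
```

```bash
python3 tj.py; python3 - <<'E'
from plan import *
show(line([.6512,-.0131,.221],rot(41),4))
E
```

```text
t 39.8 p [ 0.6518 -0.0134  0.2838] yaw 40.67 z [-0.003 -0.001 -1.   ] F [-0.3 -0.9  1.2] w 87.1 q [ 38.  27. -57.  77.  23.  88.  25.]
tcp jig [0.09844701 0.04574084]
[{"offset":[-0.0000,-0.0001,0.0157],"twist":[-0.000,0.001,-0.001]},
{"offset":[-0.0000,-0.0003,0.0314],"twist":[-0.001,0.001,-0.003]},
{"offset":[-0.0001,-0.0004,0.0471],"twist":[-0.001,0.002,-0.004]},
{"offset":[-0.0001,-0.0006,0.0628],"twist":[-0.001,0.003,-0.006]},
{"offset":[-0.0001,-0.0006,0.0628],"twist":[-0.001,0.003,-0.006]}]
```

>>> carry_out(
  series=[
    {"offset":[0,0,0.005],"twist":[0,0,0]},
    {"offset":[0,0,0.025],"twist":[0,0,0]},
    {"offset":[0,0,0.045],"twist":[0,0,0]},
    {"offset":[0,-0.0005,0.062],"twist":[0,0,-0.005]},
    {"offset":[0,-0.0005,0.062],"twist":[0,0,-0.005]},
  ],
  hand=0.055,
)

```text
t: 40.42
eef_pos: [0.65, -0.014, 0.2197]
tcp_rot: [[0.755, 0.655, -0.006], [0.655, -0.755, -0.001], [-0.006, -0.003, -1.0]]
contact_force: [-0.5, -0.4, -0.7]
gripper_width: 0.644
```

>>> carry_out(
  series=[
    {"offset":[0,0,0],"twist":[0,0,0]},
    {"offset":[0,0,0],"twist":[0,0,0]},
    {"offset":[0,0,0],"twist":[0,0,0]},
    {"offset":[0,0,0],"twist":[0,0,0]},
    {"offset":[0,0,0],"twist":[0,0,0]},
  ],
  hand=0.01,
  force=28,
)

```text
t: 41.05
eef_pos: [0.6505, -0.0134, 0.2201]
tcp_rot: [[0.755, 0.656, -0.005], [0.656, -0.755, -0.001], [-0.004, -0.003, -1.0]]
contact_force: [1.5, 2.1, 1.2]
gripper_width: 0.248
```

```bash
python3 crank.py -36 5
```

```text
t 41.05 p [ 0.6505 -0.0134  0.2201] yaw 40.97 z [-0.005 -0.001 -1.   ] F [1.5 2.1 1.2] w 21.5 q [ 39.  29. -56.  83.  24.  81.  24.]
phi world 81.2 r 0.0447
[{"offset":[0.0108,0.0255,-0.0010],"twist":[-0.003,0.004,-0.001]},
{"offset":[0.0042,0.0525,-0.0011],"twist":[-0.003,0.004,-0.001]},
{"offset":[-0.0171,0.0705,-0.0010],"twist":[-0.003,0.004,-0.001]},
{"offset":[-0.0448,0.0726,-0.0009],"twist":[-0.003,0.004,-0.001]},
{"offset":[-0.0684,0.0579,-0.0008],"twist":[-0.003,0.004,-0.001]}]
```

>>> carry_out(
  series=[
    {"offset":[0.011,0.0255,-0.001],"twist":[0,0,0]},
    {"offset":[0.004,0.0525,-0.001],"twist":[0,0,0]},
    {"offset":[-0.017,0.0705,-0.001],"twist":[0,0,0]},
    {"offset":[-0.045,0.0725,-0.001],"twist":[0,0,0]},
    {"offset":[-0.0685,0.058,-0.001],"twist":[0,0,0]},
  ],
)

```text
t: 41.68
eef_pos: [0.6374, -0.1027, 0.2202]
tcp_rot: [[0.756, 0.654, -0.003], [0.654, -0.756, 0.003], [-0.001, -0.004, -1.0]]
contact_force: [4.9, 8.6, -1.4]
gripper_width: 0.244
```

```bash
python3 crank.py -36 5
```

```text
t 41.67 p [ 0.6374 -0.1027  0.2202] yaw 40.87 z [-0.003  0.003 -1.   ] F [ 4.9  8.6 -1.4] w 21.2 q [ 47.  28. -56.  83.  23.  81.  32.]
phi world -98.0 r 0.0456
[{"offset":[-0.0105,-0.0260,-0.0007],"twist":[-0.004,0.001,-0.002]},
{"offset":[-0.0043,-0.0531,-0.0006],"twist":[-0.004,0.001,-0.002]},
{"offset":[0.0167,-0.0714,-0.0005],"twist":[-0.004,0.001,-0.002]},
{"offset":[0.0444,-0.0739,-0.0005],"twist":[-0.004,0.001,-0.002]},
{"offset":[0.0682,-0.0596,-0.0006],"twist":[-0.004,0.001,-0.002]}]
```

Now at −98 (unwrapped); end target −1227.

>>> carry_out(
  series=[
    {"offset":[-0.0105,-0.026,-0.001],"twist":[0,0,0]},
    {"offset":[-0.0045,-0.053,-0.001],"twist":[0,0,0]},
    {"offset":[0.0165,-0.0715,-0.0005],"twist":[0,0,0]},
    {"offset":[0.0445,-0.074,-0.0005],"twist":[0,0,0]},
    {"offset":[0.068,-0.0595,-0.0005],"twist":[0,0,0]},
  ],
)

```text
t: 42.3
eef_pos: [0.6482, -0.0129, 0.2202]
tcp_rot: [[0.755, 0.655, -0.008], [0.655, -0.755, -0.0], [-0.006, -0.005, -1.0]]
contact_force: [-4.0, -6.1, 3.9]
gripper_width: 0.246
```

```bash
python3 crank.py -36 5
```

```text
t 42.3 p [ 0.6482 -0.0129  0.2202] yaw 40.95 z [-0.008 -0.    -1.   ] F [-4.  -6.1  3.9] w 21.4 q [ 39.  29. -56.  83.  24.  82.  23.]
phi world 84.3 r 0.0449
[{"offset":[0.0120,0.0250,-0.0010],"twist":[-0.005,0.006,-0.001]},
{"offset":[0.0069,0.0524,-0.0011],"twist":[-0.005,0.006,-0.001]},
{"offset":[-0.0133,0.0715,-0.0011],"twist":[-0.005,0.006,-0.001]},
{"offset":[-0.0409,0.0750,-0.0009],"twist":[-0.005,0.006,-0.001]},
{"offset":[-0.0653,0.0617,-0.0007],"twist":[-0.005,0.006,-0.001]}]
```

Unwrapped −275.7.

>>> carry_out(
  series=[
    {"offset":[0.012,0.025,-0.001],"twist":[0,0,0]},
    {"offset":[0.007,0.0525,-0.001],"twist":[0,0,0]},
    {"offset":[-0.0135,0.0715,-0.001],"twist":[0,0,0]},
    {"offset":[-0.041,0.075,-0.001],"twist":[0,0,0]},
    {"offset":[-0.0655,0.0615,-0.0005],"twist":[0,0,0]},
  ],
)

```text
t: 42.92
eef_pos: [0.6398, -0.1029, 0.2202]
tcp_rot: [[0.756, 0.654, -0.006], [0.654, -0.756, 0.003], [-0.003, -0.006, -1.0]]
contact_force: [4.0, 7.6, 0.0]
gripper_width: 0.244
```

```bash
python3 crank.py -36 5
```

```text
t 42.92 p [ 0.6398 -0.1029  0.2202] yaw 40.85 z [-0.006  0.003 -1.   ] F [4.  7.6 0. ] w 21.2 q [ 47.  29. -56.  83.  23.  81.  32.]
phi world -94.9 r 0.0456
[{"offset":[-0.0119,-0.0254,-0.0006],"twist":[-0.006,0.003,-0.003]},
{"offset":[-0.0072,-0.0528,-0.0004],"twist":[-0.006,0.003,-0.003]},
{"offset":[0.0128,-0.0722,-0.0004],"twist":[-0.006,0.003,-0.003]},
{"offset":[0.0403,-0.0762,-0.0004],"twist":[-0.006,0.003,-0.003]},
{"offset":[0.0649,-0.0632,-0.0006],"twist":[-0.006,0.003,-0.003]}]
```

−454.9.

>>> carry_out(
  series=[
    {"offset":[-0.012,-0.0255,-0.0005],"twist":[0,0,0]},
    {"offset":[-0.007,-0.053,-0.0005],"twist":[0,0,0]},
    {"offset":[0.013,-0.072,-0.0005],"twist":[0,0,0]},
    {"offset":[0.0405,-0.076,-0.0005],"twist":[0,0,0]},
    {"offset":[0.065,-0.063,-0.0005],"twist":[0,0,0]},
  ],
)

```text
t: 43.55
eef_pos: [0.6461, -0.0128, 0.2202]
tcp_rot: [[0.756, 0.655, -0.011], [0.655, -0.756, -0.0], [-0.008, -0.007, -1.0]]
contact_force: [-3.6, -7.5, 4.8]
gripper_width: 0.243
```

```bash
python3 crank.py -36 5
```

```text
t 43.55 p [ 0.6461 -0.0128  0.2202] yaw 40.91 z [-0.011 -0.    -1.   ] F [-3.6 -7.5  4.8] w 21.2 q [ 40.  29. -57.  83.  24.  82.  23.]
phi world 87.0 r 0.0448
[{"offset":[0.0132,0.0244,-0.0011],"twist":[-0.007,0.008,-0.002]},
{"offset":[0.0094,0.0519,-0.0013],"twist":[-0.007,0.008,-0.002]},
{"offset":[-0.0099,0.0719,-0.0012],"twist":[-0.007,0.008,-0.002]},
{"offset":[-0.0373,0.0768,-0.0010],"twist":[-0.007,0.008,-0.002]},
{"offset":[-0.0623,0.0646,-0.0007],"twist":[-0.007,0.008,-0.002]}]
```

−633.

>>> carry_out(
  series=[
    {"offset":[0.013,0.0245,-0.001],"twist":[-0.003,0.004,0]},
    {"offset":[0.0095,0.052,-0.001],"twist":[-0.007,0.008,0]},
    {"offset":[-0.01,0.072,-0.001],"twist":[-0.007,0.008,0]},
    {"offset":[-0.0375,0.077,-0.001],"twist":[-0.007,0.008,0]},
    {"offset":[-0.0625,0.0645,-0.0005],"twist":[-0.007,0.008,0]},
  ],
)

```text
t: 44.18
eef_pos: [0.6418, -0.1032, 0.2202]
tcp_rot: [[0.757, 0.654, 0.002], [0.654, -0.757, 0.002], [0.003, -0.001, -1.0]]
contact_force: [3.0, 7.6, 0.6]
gripper_width: 0.242
```

```bash
python3 crank.py -36 5
```

```text
t 44.17 p [ 0.6418 -0.1032  0.2202] yaw 40.81 z [ 0.002  0.002 -1.   ] F [3.  7.6 0.6] w 21.0 q [ 48.  29. -56.  83.  24.  81.  31.]
phi world -92.4 r 0.0457
[{"offset":[-0.0129,-0.0249,-0.0008],"twist":[-0.001,-0.003,-0.003]},
{"offset":[-0.0094,-0.0525,-0.0008],"twist":[-0.001,-0.003,-0.003]},
{"offset":[0.0096,-0.0728,-0.0007],"twist":[-0.001,-0.003,-0.003]},
{"offset":[0.0369,-0.0780,-0.0007],"twist":[-0.001,-0.003,-0.003]},
{"offset":[0.0621,-0.0662,-0.0006],"twist":[-0.001,-0.003,-0.003]}]
```

−812.4.

>>> carry_out(
  series=[
    {"offset":[-0.013,-0.025,-0.001],"twist":[0,0,0]},
    {"offset":[-0.0095,-0.0525,-0.001],"twist":[0,0,0]},
    {"offset":[0.0095,-0.073,-0.001],"twist":[0,0,0]},
    {"offset":[0.037,-0.078,-0.0005],"twist":[0,0,0]},
    {"offset":[0.062,-0.066,-0.0005],"twist":[0,0,0]},
  ],
)

```text
t: 44.8
eef_pos: [0.6439, -0.0127, 0.2203]
tcp_rot: [[0.756, 0.654, -0.003], [0.654, -0.756, -0.001], [-0.003, -0.001, -1.0]]
contact_force: [-3.5, -6.8, 4.4]
gripper_width: 0.246
```

```bash
python3 crank.py -36 5
```

```text
t 44.8 p [ 0.6439 -0.0127  0.2203] yaw 40.86 z [-0.003 -0.001 -1.   ] F [-3.5 -6.8  4.4] w 21.4 q [ 40.  29. -58.  84.  24.  81.  23.]
phi world 89.8 r 0.0448
[{"offset":[0.0144,0.0237,-0.0008],"twist":[-0.001,0.003,-0.002]},
{"offset":[0.0120,0.0514,-0.0008],"twist":[-0.001,0.003,-0.002]},
{"offset":[-0.0063,0.0723,-0.0008],"twist":[-0.001,0.003,-0.002]},
{"offset":[-0.0334,0.0785,-0.0007],"twist":[-0.001,0.003,-0.002]},
{"offset":[-0.0590,0.0676,-0.0007],"twist":[-0.001,0.003,-0.002]}]
```

>>> carry_out(
  series=[
    {"offset":[0.0145,0.0235,-0.001],"twist":[0,0,0]},
    {"offset":[0.012,0.0515,-0.001],"twist":[0,0,0]},
    {"offset":[-0.0065,0.0725,-0.001],"twist":[0,0,0]},
    {"offset":[-0.0335,0.0785,-0.0005],"twist":[0,0,0]},
    {"offset":[-0.059,0.0675,-0.0005],"twist":[0,0,0]},
  ],
)

```text
t: 45.42
eef_pos: [0.6445, -0.1031, 0.2203]
tcp_rot: [[0.757, 0.653, -0.0], [0.653, -0.757, 0.002], [0.001, -0.002, -1.0]]
contact_force: [3.5, 7.5, 0.3]
gripper_width: 0.243
```

```bash
python3 crank.py -19 5
```

```text
t 45.42 p [ 0.6445 -0.1031  0.2203] yaw 40.77 z [-0.     0.002 -1.   ] F [3.5 7.5 0.3] w 21.1 q [ 47.  29. -57.  82.  24.  81.  31.]
phi world -89.0 r 0.0456
[{"offset":[-0.0093,-0.0118,-0.0007],"twist":[-0.002,-0.001,-0.004]},
{"offset":[-0.0148,-0.0256,-0.0007],"twist":[-0.002,-0.001,-0.004]},
{"offset":[-0.0155,-0.0404,-0.0006],"twist":[-0.002,-0.001,-0.004]},
{"offset":[-0.0113,-0.0547,-0.0006],"twist":[-0.002,-0.001,-0.004]},
{"offset":[-0.0027,-0.0668,-0.0006],"twist":[-0.002,-0.001,-0.004]}]
```

>>> carry_out(
  series=[
    {"offset":[-0.0095,-0.012,-0.0005],"twist":[0,0,0]},
    {"offset":[-0.015,-0.0255,-0.0005],"twist":[0,0,0]},
    {"offset":[-0.0155,-0.0405,-0.0005],"twist":[0,0,0]},
    {"offset":[-0.0155,-0.0405,-0.0005],"twist":[0,0,0]},
    {"offset":[-0.0155,-0.0405,-0.0005],"twist":[0,0,0]},
  ],
)

```text
t: 46.05
eef_pos: [0.6059, -0.0806, 0.2204]
tcp_rot: [[0.756, 0.654, -0.001], [0.654, -0.756, 0.004], [0.001, -0.004, -1.0]]
contact_force: [2.7, 4.2, -6.7]
gripper_width: 0.244
```

>>> carry_out(
  series=[
    {"offset":[0,0,0],"twist":[0,0,0]},
    {"offset":[0,0,0],"twist":[0,0,0]},
    {"offset":[0,0,0],"twist":[0,0,0]},
    {"offset":[0,0,-0.03],"twist":[0,0,0]},
    {"offset":[0,0,-0.065],"twist":[0,0,0]},
  ],
  hand=0.087,
)

```text
t: 46.68
eef_pos: [0.6055, -0.0816, 0.2859]
tcp_rot: [[0.757, 0.654, -0.003], [0.654, -0.757, 0.004], [0.0, -0.005, -1.0]]
contact_force: [0.4, 0.7, -0.2]
gripper_width: 0.731
```

```bash
python3 crank.py -19 5|head -2;  python3 - <<'E'
from plan import *
P,R=viewpose([.652,.045,.09],-49,35,.30)
a=line([.60,.065,.30],rot(41,-18),5); show(a+line(P,R,5,*a[-1]))
E
```

```text
t 46.67 p [ 0.6055 -0.0816  0.2859] yaw 40.84 z [-0.003  0.004 -1.   ] F [ 0.4  0.7 -0.2] w 63.6 q [ 51.  22. -60.  83.  19.  86.  32.]
phi world -147.8 r 0.0451
[{"offset":[0.0183,-0.0229,-0.0027],"twist":[-0.064,0.000,-0.001]},
{"offset":[0.0367,-0.0458,-0.0054],"twist":[-0.127,0.000,-0.001]},
{"offset":[0.0550,-0.0687,-0.0082],"twist":[-0.191,0.000,-0.002]},
{"offset":[0.0733,-0.0916,-0.0109],"twist":[-0.255,0.000,-0.002]},
{"offset":[0.0917,-0.1145,-0.0136],"twist":[-0.319,0.000,-0.003]}]
[{"offset":[0.0052,-0.0080,0.0129],"twist":[-0.067,0.000,-0.000]},
{"offset":[0.0103,-0.0160,0.0259],"twist":[-0.134,-0.000,-0.000]},
{"offset":[0.0155,-0.0240,0.0388],"twist":[-0.202,-0.000,-0.000]},
{"offset":[0.0206,-0.0320,0.0518],"twist":[-0.269,-0.000,-0.000]},
{"offset":[0.0258,-0.0400,0.0647],"twist":[-0.336,-0.000,0.000]}]
```

>>> carry_out(
  series=[
    {"offset":[0.0185,-0.023,-0.0025],"twist":[-0.064,0,0]},
    {"offset":[0.0365,-0.046,-0.0055],"twist":[-0.127,0,0]},
    {"offset":[0.055,-0.0685,-0.008],"twist":[-0.191,0,0]},
    {"offset":[0.0735,-0.0915,-0.011],"twist":[-0.255,0,0]},
    {"offset":[0.0915,-0.1145,-0.0135],"twist":[-0.319,0,0]},
  ],
)

```text
t: 47.3
eef_pos: [0.5999, 0.0652, 0.3007]
tcp_rot: [[0.757, 0.62, 0.204], [0.653, -0.719, -0.236], [0.0, 0.313, -0.95]]
contact_force: [-0.2, 0.3, -0.5]
gripper_width: 0.996
```

>>> carry_out(
  series=[
    {"offset":[0.005,-0.008,0.013],"twist":[-0.067,0,0]},
    {"offset":[0.0105,-0.016,0.026],"twist":[-0.134,0,0]},
    {"offset":[0.0155,-0.024,0.039],"twist":[-0.202,0,0]},
    {"offset":[0.0205,-0.032,0.052],"twist":[-0.269,0,0]},
    {"offset":[0.0205,-0.032,0.052],"twist":[-0.269,0,0]},
  ],
)

```text
t: 47.92
eef_pos: [0.6048, 0.0907, 0.2399]
tcp_rot: [[0.755, 0.548, 0.361], [0.656, -0.628, -0.418], [-0.002, 0.552, -0.834]]
contact_force: [-0.0, -1.2, 0.6]
gripper_width: 1.0
```

>>> carry_out(
  series=[
    {"offset":[0,0,0],"twist":[0,0,0]},
    {"offset":[0,0,0],"twist":[0,0,0]},
    {"offset":[0,0,0],"twist":[0,0,0]},
    {"offset":[0,0,0],"twist":[0,0,0]},
    {"offset":[0,0,0],"twist":[0,0,0]},
  ],
)

```text
t: 48.55
eef_pos: [0.6049, 0.0905, 0.24]
tcp_rot: [[0.755, 0.547, 0.361], [0.655, -0.629, -0.418], [-0.002, 0.552, -0.834]]
contact_force: [-0.8, 0.6, -0.1]
gripper_width: 0.998
```

```bash
python3 - <<'E'
from plan import *
from scale import *
from jig import w
st(); im,d=grab('wrist','w14'); st(); grab('side','s14'); grab('top','t14'); heights('w14')
u=proj('w14',[w(.09,.09,.085)])[0]; print(u)
x0,y0=int(u[0])-40,int(u[1])-40
big=cv2.resize(im[y0:y0+85,x0:x0+80,::-1],None,fx=7,fy=7,interpolation=cv2.INTER_CUBIC)
for z,col in [(.0748,(0,0,255)),(.0725,(0,255,0))]:
    q=proj('w14',[w(.0895,.105,z),w(.0895,.065,z)]); q=(q-[x0,y0]+.5)*7
    cv2.line(big,*[tuple(np.round(k).astype(int)) for k in q],col,1)
cv2.imwrite('pics/z14.png',cv2.rotate(big,cv2.ROTATE_180))
E
python3 home.py w14 99 -99
```

```text
t 48.55 p [0.6049 0.0905 0.24  ] yaw 40.96 z [ 0.361 -0.418 -0.834] F [-0.8  0.6 -0.1] w 86.8 q [ 25.  14. -61. 102.  48.  74.  -9.]
t 48.6 p [0.6049 0.0906 0.24  ] yaw 40.97 z [ 0.361 -0.418 -0.834] F [-0.9 -0.  -0.7] w 87.3 q [ 25.  14. -61. 102.  48.  74.  -9.]
up 27 [94.5 96.2 97.5] mid of 3/97 96.0
low 25 [72.9 74.2 75.3] mid of 3/97 74.12
ptr 60 [72.6 74.6 75.5] 74.04
[310.2293549  150.04219483]
99.0 339 back face x median -33.5
  top edge x [-33.5 -26. ] y [ 76.  123.7] z 90.4
    84.0 -30.15
    114.0 -29.91
-99.0 102 back face x median -34.1
  top edge x [-34.5 -26.8] y [-120.9  -72.7] z 90.5
    -114.0 -30.88
    -84.0 -30.81
```

View pics/z14.png

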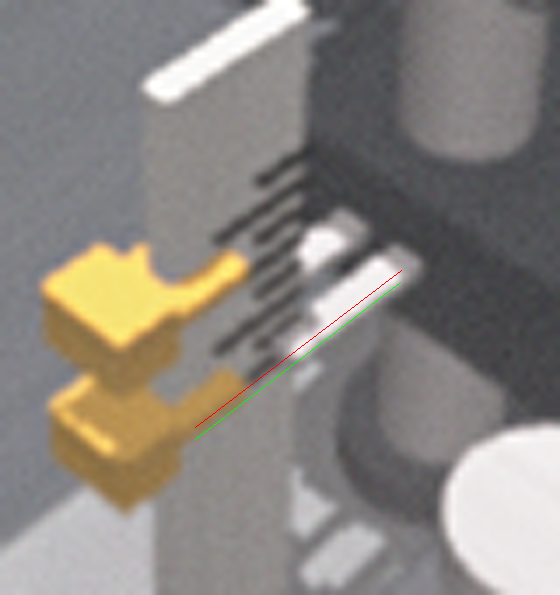

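View pics/w14.png

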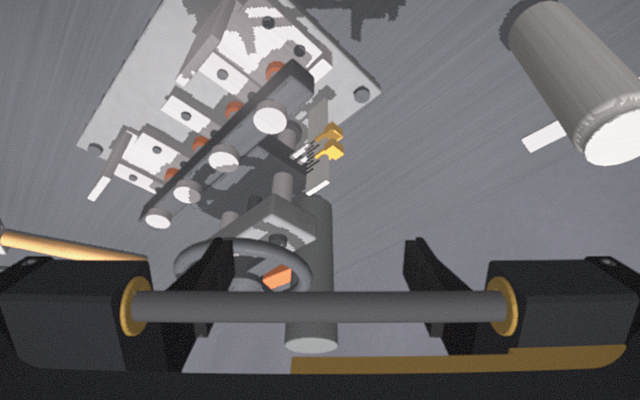

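View pics/t14.png

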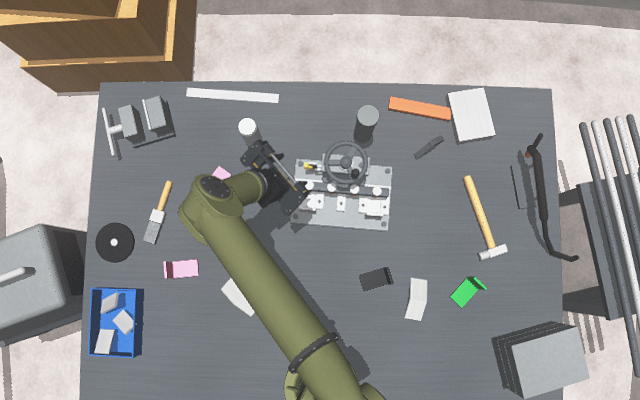

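```bash
python3 -c "
from rig import hand_in
print(hand_in())"
```

```text
the job is handed in; nothing more can be done
None
```

The job is done and handed in at about 49 s of the 210 s allowed. I raised the beam to the upper brass index, slid both angle cleats home, then lowered the beam to the lower index.

- **Cleats:** There were two real angle cleats on the bench. The left one is in bay0 and the right one in bay3, each pushed until it met a hard stop (17 to 19 N).
- **Left alone:** I did not touch the pink, black and green look-alikes, the two wide-angle (about 112°) bent plates, or the plates in the blue bin.
- **Upper index:** Before loading, the depth readings put the pointer at 95.6 mm and the index at 95.7 mm. The picture was harder to judge. My first look by eye suggested the pointer was about 1 mm high, but a level line drawn across the picture agreed with the depth readings. Either way it is inside the 2 mm allowed.
- **Lower index:** At the end the pointer read 74.0 mm and the index 74.1 mm.
- **Cleat positions:** After clamping, both heels measured where they were before clamping, at x ≈ −33.5 and −34.3 mm against a nominal −35 mm. I put this difference of about 1 mm down to error in my jig position estimate, since the bay fronts read off by a similar amount. I did not measure the tips at the back stop directly.
- **Arm:** The gripper is clear of everything.

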